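Clamp brush canisters in the rack and press their lids home

ROBOT

A 6-joint arm with a two-finger parallel gripper is mounted at the origin on the work surface. World frame = base frame: x ahead of the robot, y to its left, z up, the work surface at z = 0. Lengths are in mm, angles in rad, forces in N, time in s.
With the tool pointing down it reaches from about 400 to 925 mm from the base axis. Payload 12.5 kg.
Tool frame: the origin (TCP) lies on the centre line of the jaws, within the pads' length; the fingertips stand 25 mm ahead of it and the grasp point (between the pads) lies 6 mm ahead of it (env.tip_extent is the distance from the TCP to the fingertips, in mm); x points along the fingers, z is the direction in which the jaws open and shut, and the axes are right-handed (so a half turn about x gives the same grasp; the last joint's range is limited). The gripper opens to 95 mm and grips with 3 to 60 N. Pads are 20 mm wide; open, the fingers measure 119 mm over their backs; the gripper's body (75 mm by 180 mm) begins 59 mm behind the grasp point.
Start: joints at [-1.231, 0.491, 1.559, -0, 1.092, -0.106], TCP at [269.512, -563.925, 200.061] pointing down, gripper open.
Joint ranges: [-3.1, 3.1], [-0.84, 2.19], [0.05, 2.79], [-1.13, 4.28], [0.06, 2.93], [-2.69, 2.69]. Speed limits (rad/s): [2.22, 2.22, 2.79, 3.14, 3.14, 3.14].

INTERFACE

Orientations are given as [roll, pitch, yaw] about the fixed x, y, z axes, in that order (R = Rz(yaw) Ry(pitch) Rx(roll)).
In Python, from cell import env gives the robot as it stands.
- The arm moves only by the tool step_arm, never from a script. Its argument "rows" is a list of rows, each a list of 6 numbers: the shift along the tool's x, y, z in mm, then the turn, a rotation vector about the tool's x, y, z in rad. In form: [[x, y, z, wx, wy, wz], ...]. A call has 1 to 8 rows; each row shifts and turns the pose as measured when the row begins, along the tool's axes as they then stand; what a row does not reach is not made up. A row lasts 1/8 s, in which the tool goes at most 62.5 mm and 10.7 degrees, less where a joint would pass 70% of its speed; a pose out of reach is approached as far as the arm can. A call is refused whole if a number of a shift passes 62.5 or a number of a turn 0.188, either way. A call with a gripper value outside its range is refused whole. "grip" is the finger opening in mm, from 0 to 95.1, set as the call begins (left out, the last holds). The fingers move at their own pace and stop on an object; the grip force is fixed at half the most. Time passes only in rows, so rows that do not move let the fingers close. It gives the time, the measured TCP pose, the force and the opening at its end, in the units of the state.
- env.state(): the state, without advancing time (a new reading comes with each control period).
- env.read_camera(name): name is "scene" or "top"; returns the picture (384x512x3 uint8, red, green, blue); there is no depth.
- env.get_calibration(name): a dict with "fx", "fy", "cx", "cy" (pixels), "pose" (4x4, takes a point from camera to world coordinates). Camera axes: x right, y down, z forward; pixel columns grow to the right and rows downward; lengths in mm; the calibration is good to about 2 mm. A picture is of the moment at which its call begins. get_calibration takes no time and is no camera call.
- env.job_done(): hands the job in, once; it reports no verdict.
The state is a dict: "t": time; "joints": joint angles; "qvel": joint speeds; "tau": joint torques, N m; "eef_pos": TCP position; "tcp_rot": TCP orientation; "ft_force": force on the tool from outside, world axes, zero at the start; "moment": the same for the moment, N m; "opening": opening from 0.0 (shut) to 1.0 (fully open).
Only numpy, scipy, OpenCV 4.12 (cv2) and the standard library are available. Lean on these libraries where they do the work, as an engineer would, in place of code of your own. Each camera call takes 0.05 s, during which the arm holds its last target.

TASK

Get the brush canisters ready for the line: free the red wing knob on the rack, slide the yellow clamp bar fully open and stand every canister upright in a bay of its own, in any order. Slide the bar shut until it holds them against the back wall and turn the knob to its stop to lock it; only then press every lid down until it is fully home. A canister that gets displaced must go back before you finish; leave the other things on the bench alone.

Things in the scene. Friction and masses are not known exactly. Their poses are not given: they have to be found in the camera images.
- rack: fixed rack, aluminium plate 8 mm thick (canisters stand at z = 0.008). Origin on the table. Three bays, 66 mm wide, along its y: clamped canister axes at x = 0, y = -0.080, 0, +0.080. Blue back wall (inner face x = +0.029, top z = 0.030) and low dividers (x -0.015 to 0.029, 14 mm thick, top z = 0.020). Bays open to -x (the robot's side), where the yellow bar slides along x
- bar (a joint): position of the sliding clamp bar (m), up to z = 0.030: its pressing face is at rack x = -0.025 - value. About 0.004: pressed against canisters that touch the back wall; 0.058: fully open, towards -x. Slides with about 4 N of friction
- bar_post (a point): top centre of the black upright post on the clamp bar by which the bar is pushed and pulled: round, 24 mm across, free from z = 0.025 to 0.088 above the table; moves with the bar. Centred on rack y = 0, 57 mm in front (-x) of the bar's pressing face
- clamp (a joint): angle of the red wing knob on the clamp bar (rad): 0 = free (wing along rack x), 1.4 = locked (wing almost across); grows clockwise as seen from above, stops at 0 and 1.4; beyond about 1.0 it grips the rail and the bar cannot be slid
- clamp_grip (a point): point on the wing knob's upright turning axis, at the wing's top (z = 0.084 above the table). The wing is 56 mm long (its own x), 12 mm thick (its own y) and reaches 36 mm down from this point; its orientation is the wing's; it rides on the bar at rack y = +0.172
- can1: upright pink canister (may be absent), 58 mm across; wall to grip from z = 0 to 0.076 above its underside, then a narrower orange neck, then a black lid 58 mm across. Origin at the centre of its underside, z up. Total height 109 mm with the lid fully proud, 102 mm with it home
- lid1 (a joint): how far the black lid of can1 has been pressed down (m): 0 = standing 7 mm proud (orange ring shows), 0.007 = fully home, no orange showing; a stiff fit that takes about 6 N to move and stays where it is left
- lid1_top (a point): centre of the top of can1's lid
- can2: upright pink canister (may be absent), 58 mm across; wall to grip from z = 0 to 0.076 above its underside, then a narrower orange neck, then a black lid 58 mm across. Origin at the centre of its underside, z up. Total height 109 mm with the lid fully proud, 102 mm with it home
- lid2 (a joint): how far the black lid of can2 has been pressed down (m): 0 = standing 7 mm proud (orange ring shows), 0.007 = fully home, no orange showing; a stiff fit that takes about 6 N to move and stays where it is left
- lid2_top (a point): centre of the top of can2's lid
- can3: upright pink canister (may be absent), 58 mm across; wall to grip from z = 0 to 0.076 above its underside, then a narrower orange neck, then a black lid 58 mm across. Origin at the centre of its underside, z up. Total height 109 mm with the lid fully proud, 102 mm with it home
- lid3 (a joint): how far the black lid of can3 has been pressed down (m): 0 = standing 7 mm proud (orange ring shows), 0.007 = fully home, no orange showing; a stiff fit that takes about 6 N to move and stays where it is left
- lid3_top (a point): centre of the top of can3's lid
- brush_a: loose make-up brush with pink handle and black head, lying, 170 mm long, 18 mm thick; origin under its middle; bystander
- brush_b: loose make-up brush with black handle and white head, lying, 170 mm long, 18 mm thick; origin under its middle; bystander
- tape: roll of tan packing tape lying flat, 100 mm across, 24 mm high; origin under its centre; bystander
- spray: small spray bottle with blue cap, 60 mm across, 130 mm high; origin under its centre; bystander
- counter: grey tally counter, 70 x 50 x 30 mm; origin under its centre; bystander
- cup: white cup, 80 mm across, 80 mm high; origin under its centre; bystander
Things that resemble listed ones, but are neither listed nor needed, are in the scene too. Leave any purple look-alike of the can2 alone.

How it is judged (in metres and radians):
On the way, in this order (a step that is already met when the one before it is completed fails the run):
1. the wing knob is turned to free (value of joint clamp below 0.3 rad), for 0.2 s.
2. the clamp bar is slid open with the knob free (value of joint bar above 0.042 m and value of joint clamp below 0.3 rad), for 0.2 s.
3. every canister stands upright in a bay (x of can1 in the frame of rack between -0.04 and 0.008 m and y of can1 in the frame of rack between -0.09 and 0.09 m and z of can1 in the frame of rack between 0.004 and 0.013 m and angle between each of can1, can2, can3's own z axis and vertical below 0.1 rad and x of can2 in the frame of rack between -0.04 and 0.008 m and y of can2 in the frame of rack between -0.09 and 0.09 m and z of can2 in the frame of rack between 0.004 and 0.013 m and x of can3 in the frame of rack between -0.04 and 0.008 m and y of can3 in the frame of rack between -0.09 and 0.09 m and z of can3 in the frame of rack between 0.004 and 0.013 m), for 0.3 s.
4. the bar is shut and holds every canister against the back wall, the knob still free (value of joint bar below 0.0085 m and value of joint clamp below 0.3 rad and x of can1 in the frame of rack between -0.006 and 0.006 m and y of can1 in the frame of rack between -0.09 and 0.09 m and z of can1 in the frame of rack between 0.004 and 0.013 m and angle between each of can1, can2, can3's own z axis and vertical below 0.1 rad and x of can2 in the frame of rack between -0.006 and 0.006 m and y of can2 in the frame of rack between -0.09 and 0.09 m and z of can2 in the frame of rack between 0.004 and 0.013 m and x of can3 in the frame of rack between -0.006 and 0.006 m and y of can3 in the frame of rack between -0.09 and 0.09 m and z of can3 in the frame of rack between 0.004 and 0.013 m), for 0.2 s.
5. the knob is locked with the bar shut on the canisters (value of joint bar below 0.0085 m and value of joint clamp above 1.15 rad and x of can1 in the frame of rack between -0.006 and 0.006 m and y of can1 in the frame of rack between -0.09 and 0.09 m and z of can1 in the frame of rack between 0.004 and 0.013 m and angle between each of can1, can2, can3's own z axis and vertical below 0.1 rad and x of can2 in the frame of rack between -0.006 and 0.006 m and y of can2 in the frame of rack between -0.09 and 0.09 m and z of can2 in the frame of rack between 0.004 and 0.013 m and x of can3 in the frame of rack between -0.006 and 0.006 m and y of can3 in the frame of rack between -0.09 and 0.09 m and z of can3 in the frame of rack between 0.004 and 0.013 m), for 0.2 s.
6. every lid is pressed home (value of joint each of lid1, lid2, lid3 above 0.005 m), for 0.2 s.
At the end, for the whole second after the job is handed in: every canister present stands upright (within 0.1 rad) on the rack's plate in a bay, within 6 mm of the clamped position front to back; the bar is shut on them (value under 0.0085 m), the knob locked (over 1.15 rad), every lid pressed at least 5 of its 7 mm, all at rest and released (all of step 5 and all of step 6 and linear speed of each of can1, can2, can3 below 0.02 m/s); the robot touches nothing.
It fails at once if a bystander (brush, tape, spray bottle, counter or cup) is pushed more than 30 mm (distance of any of brush_a, brush_b, tape, spray, counter, cup from where it was at the start of the episode above 0.03 m).
Of can1, can2, can3 only 2 to 3 are there at a start; the rules pass over those that are not, and their reading is None.
At some moment in a run one of can1, can2, can3 may be knocked a few centimetres aside while the robot is not near it.
It also fails if it takes over 210 s, if anything falls off the work surface, if the arm or the gripper's body presses on something with over 40 N, if the wrist force passes 120 N, or if a joint passes its speed limit or range.

## Working session

There is one attempt and no reset: what is moved stays moved. The work goes in short steps, Python scripts to look and compute and a tool call to move; the robot and the scene stay as the last step left them, time stands still between calls to the robot, and variables do not carry over. Pictures are saved under pics/ and viewed, and the job is handed in when it is done.

Besides the shell and the picture viewer there is one more tool, called in YAML: its name, and indented under it one key for each argument. step_arm: Moves the arm, as the interface text tells. Its arguments: {"type":"object","properties":{"rows":{"type":"array","items":{"type":"array","items":{"type":"number"}}},"grip":{"type":"number"}},"required":["rows"]}

```bash
ls; mkdir -p pics; python3 - <<'E'
from cell import env
import cv2
print(env.state())
for n in("scene","top"):
    im=env.read_camera(n); cv2.imwrite(f"pics/{n}0.png",im[:,:,::-1]); c=env.get_calibration(n); print(n,c)
E
```

```text
pics
{'t': 0.0, 'joints': array([-1.23061032e+00,  4.91557073e-01,  1.55940501e+00, -1.94054115e-05,
        1.09170114e+00, -1.05608168e-01]), 'qvel': array([-0.00132544, -0.00048293,  0.00157062, -0.00228857, -0.00018598,
       -0.00027883]), 'tau': array([-4.52114373e-04, -6.12638998e+01, -2.58175921e+01,  6.92362594e-02,
        4.82550357e-02, -1.06609316e-04]), 'eef_pos': array([ 269.41555001, -563.68640046,  199.47860275]), 'tcp_rot': array([3.05205947, 1.56972561, 1.92706627]), 'ft_force': array([-0.17421148, -0.13737901,  0.072086  ]), 'moment': array([-0.01360604,  0.03272255, -0.00432085]), 'opening': 0.999401866384191}
scene {'fx': 427.1606916275552, 'fy': 427.1606916275552, 'cx': 247.1018786619931, 'cy': 189.32797783335798, 'pose': array([[ 5.99615929e-01,  5.20640488e-01, -6.07778101e-01,
         1.39951048e+03],
       [ 8.00229739e-01, -3.99218266e-01,  4.47500996e-01,
        -5.84371488e+02],
       [-9.64898272e-03, -7.54690836e-01, -6.56009633e-01,
         1.02570915e+03],
       [ 0.00000000e+00,  0.00000000e+00,  0.00000000e+00,
         1.00000000e+00]])}
top {'fx': 354.5786490869226, 'fy': 354.5786490869226, 'cx': 254.1542558448248, 'cy': 193.5161167215007, 'pose': array([[-2.92058160e-02, -9.76057761e-01,  2.15541802e-01,
         2.91494774e+02],
       [-9.99571247e-01,  2.80691711e-02, -8.33324077e-03,
         4.07316310e+01],
       [ 2.08364462e-03, -2.15692767e-01, -9.76459056e-01,
         1.38743530e+03],
       [ 0.00000000e+00,  0.00000000e+00,  0.00000000e+00,
         1.00000000e+00]])}
```

View pics/scene0.png

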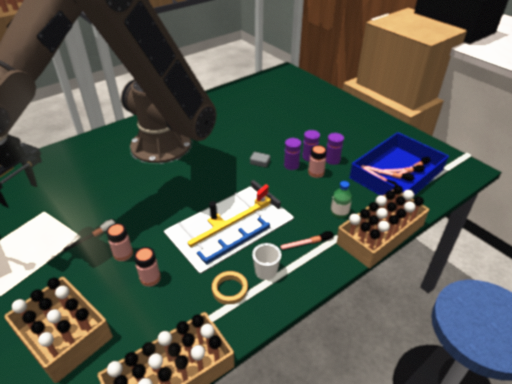

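View pics/top0.png

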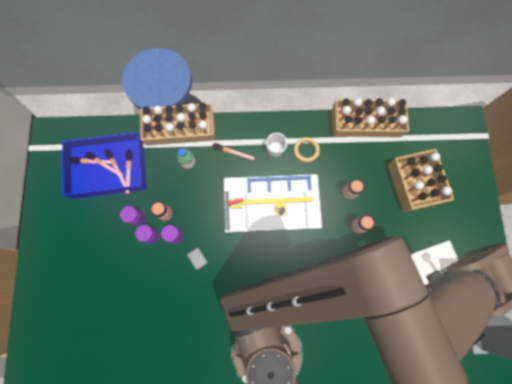

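The top view shows the rack at about (270,203). There are pink canisters at (353,189), (363,224) and (161,211), and purple look-alikes next to the last one. I'll zoom in on these next.

```bash
cat > h.py <<'E'
import numpy as np, cv2
from cell import env
from scipy.spatial.transform import Rotation as Ro
def ray(n,u,v,z):
    c=env.get_calibration(n);P=c["pose"];d=P[:3,:3]@np.array([(u-c["cx"])/c["fx"],(v-c["cy"])/c["fy"],1]);o=P[:3,3]
    return o+d*(z-o[2])/d[2]
def proj(n,p):
    c=env.get_calibration(n);P=c["pose"];q=P[:3,:3].T@(np.array(p)-P[:3,3]);return np.array([c["fx"]*q[0]/q[2]+c["cx"],c["fy"]*q[1]/q[2]+c["cy"]])
def crop(im,x0,y0,x1,y1,s,f):
    cv2.imwrite("pics/"+f,cv2.resize(im[y0:y1,x0:x1,::-1],None,fx=s,fy=s,interpolation=cv2.INTER_CUBIC))
def pose():
    s=env.state();return s["eef_pos"],Ro.from_euler("xyz",s["tcp_rot"]).as_matrix()
def delta(p,yawdir=None):
    """tool-frame shift to reach world TCP p; printed"""
    e,R=pose(); return R.T@(np.array(p)-e)
E
python3 - <<'E'
from h import *
for n in("scene","top"):
    im=cv2.imread(f"pics/{n}0.png")[:,:,::-1]
    if n=="top": crop(im,215,165,330,240,6,"c_top.png"); crop(im,330,170,385,240,7,"c_topB.png"); crop(im,110,190,190,250,7,"c_topC.png")
    else: crop(im,160,175,300,275,5,"c_sc.png")
print(pose())
E
```

```text
(array([ 269.41748014, -563.68805726,  199.54601866]), array([[-3.60086743e-04,  9.02263328e-01,  4.31185293e-01],
       [ 9.31515094e-04,  4.31185436e-01, -9.02262851e-01],
       [-9.99999501e-01,  7.67627175e-05, -9.95736069e-04]]))
```

View pics/c_top.png

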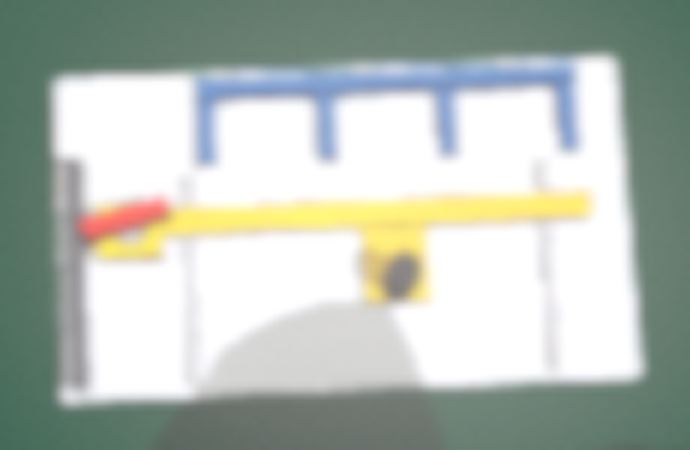

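View pics/c_sc.png

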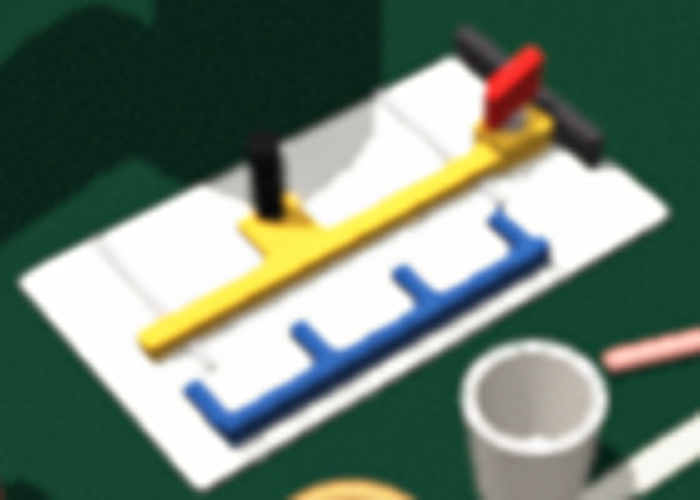

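View pics/c_topB.png

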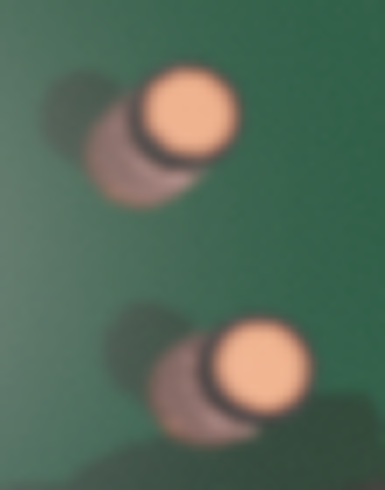

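View pics/c_topC.png

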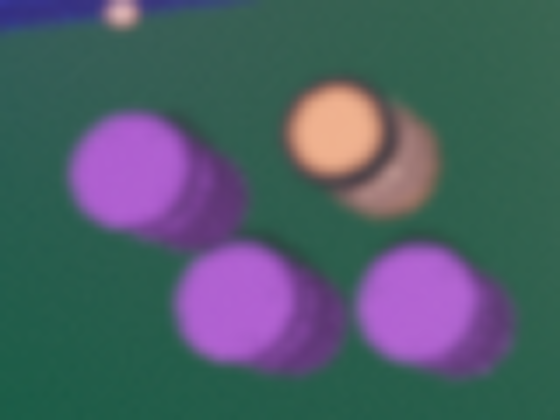

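```bash
cat > m.py <<'E'
from h import *
tt=[(207,160),(328,156),(449,151),(570,147)]   # y=+120..-120
sc=[(500,209),(404,267),(300,323),(193,381)]
W=[]
for (a,b) in tt: W.append(ray("top",215+(a+.5)/6-.5,165+(b+.5)/6-.5,20))
V=[ray("scene",160+(a+.5)/5-.5,175+(b+.5)/5-.5,20) for a,b in sc]
for w,v in zip(W,V): print(w.round(1),v.round(1))
ys=np.array([120,40,-40,-120])
for S in (np.array(W),np.array(V)):
    d=np.polyfit(ys,S[:,:2],1); print("dir",d[0],"yaw",np.arctan2(-d[0][0],d[0][1]),"mid",d[1])
    yaw=np.arctan2(-d[0][0],d[0][1]); print("origin",d[1]+15*np.array([np.cos(yaw),np.sin(yaw)]))
# lids
im=cv2.imread("pics/top0.png"); hsv=cv2.cvtColor(im,cv2.COLOR_BGR2HSV)
m=cv2.inRange(hsv,(3,70,190),(20,200,255))
n,l,s,c=cv2.connectedComponentsWithStats(m)
for i in range(1,n):
    if s[i,4]>60: print(c[i].round(1),s[i,4],ray("top",*c[i],109).round(1))
for n_,p in (("post",(402,268)),("wing a",(82,225)),("wing b",(166,206)),("wing c",(165,212)),("wing d",(82,236))):
    print(n_, ray("top",215+(p[0]+.5)/6-.5,165+(p[1]+.5)/6-.5,88 if n_=="post" else 84).round(1))
for n_,p in (("post",(263,142)),("wing far",(540,52)),("wing near",(492,92))):
    print("sc",n_, ray("scene",160+(p[0]+.5)/5-.5,175+(p[1]+.5)/5-.5,88 if n_=="post" else 84).round(1))
E
python3 m.py
```

```text
[603.1  48.8  20. ] [603.6  52.1  20. ]
[603.5 -31.   20. ] [607.9 -30.5  20. ]
[ 604.6 -111.    20. ] [ 607.4 -111.8   20. ]
[ 605. -191.   20.] [ 607.2 -191.3   20. ]
dir [-0.00853765  0.99923237] yaw 0.008544000255880722 mid [604.04751744 -71.01914676]
origin [619.04696995 -70.89098832]
dir [-0.01295935  1.0142052 ] yaw 0.012777143216283765 mid [606.51242618 -70.36989162]
origin [621.51120178 -70.17823968]
[338.5 119.4] 79 [ 858.4 -305.2  109. ]
[200.1 128.6] 229 [835.4 230.  109. ]
[158.4 135.5] 118 [811.6 389.8 109. ]
[382.7 129.6] 62 [ 811.4 -472.1  109. ]
[306.  149.5] 187 [ 739.1 -172.1  109. ]
[408.6 182.2] 66 [ 600.3 -546.   109. ]
[356.6 185.6] 99 [ 593.  -351.5  109. ]
[422.6 203.5] 90 [ 518.5 -587.6  109. ]
[157.5 208.1] 106 [529.2 384.8 109. ]
[366.9 222. ] 105 [ 456.1 -376.2  109. ]
post [515.5 -70.5  88. ]
wing a [549.2 127.5  84. ]
wing b [559.8  74.9  84. ]
wing c [555.9  75.6  84. ]
wing d [542.2 127.6  84. ]
sc post [516.  -74.6  88. ]
sc wing far [551.5 126.7  84. ]
sc wing near [564.   75.6  84. ]
```

```bash
cat >> h.py <<'E'
def go(p,jaw=None):
    """print state, and the shift in tool axes to world p, and turn about tool x to jaw angle"""
    e,R=pose(); s=env.state(); a=np.arctan2(R[1,2],R[0,2])
    d=R.T@(np.array(p,float)-e)
    print("t %.2f"%s["t"],"eef",e.round(1),"jaw %.3f"%a,"tilt",R[2,1].round(4),R[2,2].round(4),"F",s["ft_force"].round(1),"open %.1f"%(s["opening"]*95.1))
    print(" shift tool",d.round(1), "" if jaw is None else "turn x %.3f"%(-((jaw-a+np.pi)%(2*np.pi)-np.pi)), "q6 %.2f"%s["joints"][5])
    if jaw is not None:
        c,s_=np.cos(jaw),np.sin(jaw); w=np.array(p,float)-e; print(" shift after turn",(-w[2]).round(1), (-w[0]*-s_*-1*-1+0).round(1) if 0 else (R0(jaw).T@w).round(1))
def R0(jaw):
    z=np.array([np.cos(jaw),np.sin(jaw),0]);x=np.array([0,0,-1.]);return np.column_stack([x,np.cross(z,x),z])
E
python3 - <<'E'
from h import *
go([552,101.4,150],0.229)
im=cv2.imread("pics/top0.png"); hsv=cv2.cvtColor(im,cv2.COLOR_BGR2HSV)
m=cv2.inRange(hsv,(130,80,150),(155,255,255))
n,l,s,c=cv2.connectedComponentsWithStats(m)
for i in range(1,n):
    if s[i,4]>60: print(c[i].round(1),s[i,4],ray("top",*c[i],109).round(1))
for nm,u,v,z in (("cup",276,143,80),("spray",185,156,130),("counter",198,259,30),("tape",306,149,24)):print(nm,ray("top",u,v,z).round(0))
for nm,u,v in (("L",120.5,230.5),("M",147,254),("R",317,151)):print("scene can",ray("scene",u,v,109).round(0))
E
```

```text
t 0.10 eef [ 269.4 -563.7  199.5] jaw -1.125 tilt 0.0001 -0.001 F [ 0.2  0.1 -0. ] open 95.5
 shift tool [  50.1  541.7 -478.2] turn x -1.354 q6 -0.11
 shift after turn 49.5 [ 49.5 583.6 426.2]
[128.4 214.2] 222 [509.7 490.1 109. ]
[143.5 232.9] 232 [439.9 432.3 109. ]
[169.5 233.1] 231 [436.4 338.8 109. ]
cup [779. -61.  80.]
spray [719. 283. 130.]
counter [345. 248.  30.]
tape [ 771. -186.   24.]
scene can [ 471. -367.  109.]
scene can [ 600. -346.  109.]
scene can [535. 370. 109.]
```

step_arm:
  rows:
    - [0,0,0,-0.17,0,0]
    - [0,0,0,-0.17,0,0]
    - [0,0,0,-0.17,0,0]
    - [0,0,0,-0.17,0,0]
    - [0,0,0,-0.17,0,0]
    - [0,0,0,-0.17,0,0]
    - [0,0,0,-0.17,0,0]
    - [0,0,0,-0.17,0,0]

```text
t: 1.1
eef_pos: [269.0, -562.3, 196.5]
tcp_rot: [1.633, 1.564, 1.911]
ft_force: [-0.3, 0.7, -0.0]
opening: 0.997
```

```bash
python3 -c "
from h import *
go([552,101.4,150],0.229)"
```

```text
t 1.10 eef [ 269.  -562.3  196.5] jaw 0.278 tilt 0.0072 -0.0004 F [-0.3  0.7 -0. ] open 94.8
 shift tool [ 50.3 560.  454.6] turn x 0.049 q6 -1.51
 shift after turn 46.5 [ 46.5 582.1 426.3]
```

step_arm:
  rows:
    - [0,46,38,0.01,0,0]
    - [0,46,38,0.01,0,0]
    - [0,46,38,0.01,0,0]
    - [0,46,38,0.01,0,0]
    - [0,46,38,0.01,0,0]
    - [0,46,38,0,0,0]
    - [0,46,38,0,0,0]
    - [0,46,38,0,0,0]

```text
t: 2.1
eef_pos: [476.7, -120.8, 197.1]
tcp_rot: [1.717, 1.562, 1.94]
ft_force: [0.4, -1.0, -0.1]
opening: 1.0
```

```bash
python3 -c "
from h import *
go([552,101.4,150],0.229)"
```

```text
t 2.10 eef [ 476.7 -120.8  197.1] jaw 0.223 tilt 0.0092 -0.0013 F [ 0.4 -1.  -0.1] open 95.1
 shift tool [ 48.8 199.5 122.8] turn x -0.006 q6 -0.61
 shift after turn 47.1 [ 47.1 199.3 123.8]
```

step_arm:
  rows:
    - [0,50,31,0,0,0]
    - [0,50,31,0,0,0]
    - [0,50,31,0,0,0]
    - [0,40,25,0,0,0]
    - [0,0,0,0,0,0]

```text
t: 2.72
eef_pos: [551.6, 101.6, 197.7]
tcp_rot: [1.805, 1.561, 2.033]
ft_force: [-0.6, -0.7, -0.5]
opening: 1.003
```

```bash
python3 -c "
from h import *
go([552,101.4,71],0.229)
for n in('scene','top'):
    im=env.read_camera(n)
    if n=='top': crop(im,215,165,330,240,6,'t1.png')
    else: crop(im,160,135,320,275,5,'s1.png')
"
```

```text
t 2.73 eef [551.6 101.6 197.7] jaw 0.228 tilt 0.0095 -0.0023 F [-0.6 -0.7 -0.5] open 95.4
 shift tool [126.7  -1.5   0.6] turn x -0.001 q6 -0.17
 shift after turn 126.7 [126.7  -0.3   0.3]
```

View pics/s1.png

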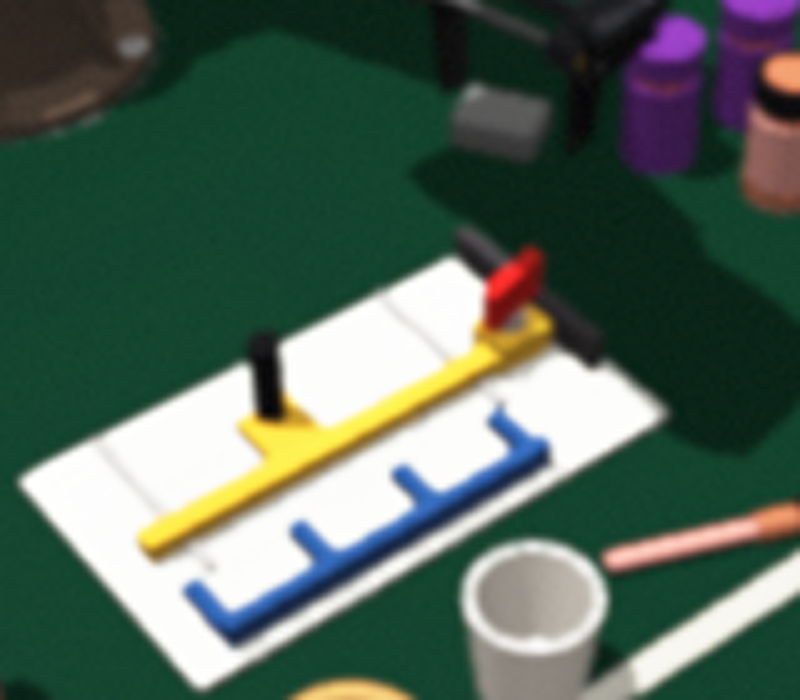

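Scene view: the gripper hangs above the knob. The red wing, centred near (515,288) in the crop, is still across. I'll descend with the jaws open.

step_arm:
  rows:
    - [40,-0.5,0,0,0.002,0]
    - [40,-0.5,0,0,0,0]
    - [30,0,0,0,0,0]
    - [10,0,0,0,0,0]
    - [0,0,0,0,0,0]

```text
t: 3.45
eef_pos: [550.2, 93.0, 76.2]
tcp_rot: [1.944, 1.562, 2.163]
ft_force: [0.1, 0.4, 0.1]
opening: 1.0
```

```bash
python3 -c "
from h import *
go([552,101.4,76],0.229)
for n in('scene','top'):
    im=env.read_camera(n)
    if n=='top': crop(im,215,165,330,240,6,'t2.png')
    else: crop(im,160,135,320,275,5,'s2.png')
"
```

```text
t 3.45 eef [550.2  93.   76.2] jaw 0.219 tilt 0.0083 -0.0033 F [0.1 0.4 0.1] open 95.1
 shift tool [0.2 7.8 3.5] turn x -0.010 q6 -0.18
 shift after turn 0.2 [0.2 7.8 3.6]
```

View pics/s2.png

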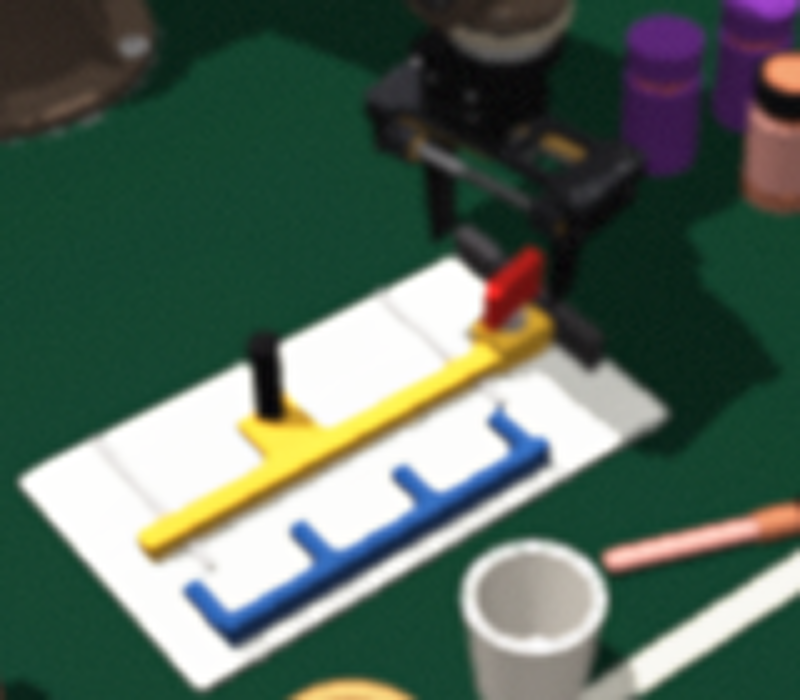

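```bash
python3 -c "
from h import *
c,s=np.cos(.219),np.sin(.219)
for z in(51,):
  for k in(-54,0,54):
    p=[550+k*c,93+k*s,z]; q=proj('scene',p); print((q-[160,135])*5)
    q=proj('top',p); print('top',(q-[215,165])*6)
"
```

```text
[437.06750297 271.83522194]
top [157.15282561 310.71475004]
[497.11227809 305.15939286]
top [137.0483343  229.60756532]
[559.40326869 339.73018796]
top [117.27405565 149.83255155]
```

View pics/t2.png

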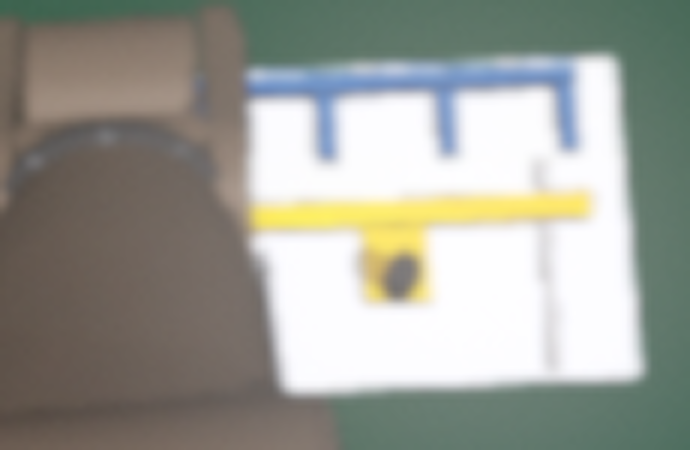

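```bash
python3 -c "
from h import *
im=env.read_camera('scene')
im=np.clip((im/255.)**.5*255,0,255).astype(np.uint8)
crop(im,225,150,290,210,12,'s3.png')
p,R=pose();print(p)
"
```

```text
[550.86760887  93.58269911  77.21926186]
```

View pics/s3.png

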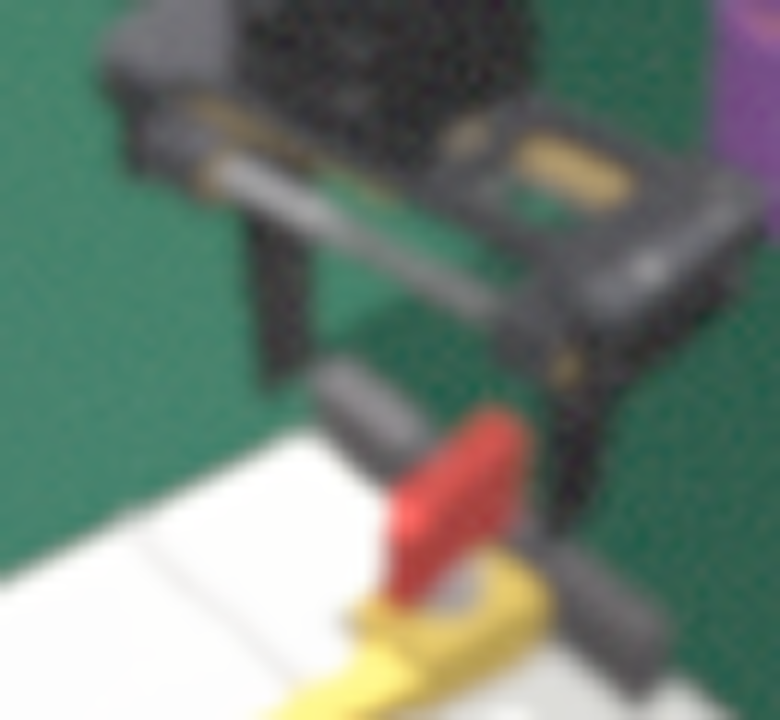

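```bash
python3 -c "
from h import *
print(env.tip_extent)
def tips(e,a,z):
  c,s=np.cos(a),np.sin(a)
  for k in(-54,54):
    q=proj('scene',[e[0]+k*c,e[1]+k*s,z]); print(z,(q-[160,135])*5,q)
for z in (172,197): tips((551.6,101.6),.228,z)
for z in (51,76): tips((551,93.5),.219,z)
for u,v in ((248.3,182),(272.5,193.3)):
  for z in (51,76): print(z,ray('scene',u,v,z))
for u,v in ((251,152),(276.4,164)):
  for z in (172,197): print(z,ray('scene',u,v,z))
print([k for k in dir(env) if k[0]!='_'])
"
```

```text
25.0
172 [446.79278446 129.84058035] [249.35855689 160.96811607]
172 [577.37701717 195.2272968 ] [275.47540343 174.04545936]
197 [446.5556811   99.23130039] [249.31113622 154.84626008]
197 [578.72940742 164.20705458] [275.74588148 167.84141092]
51 [438.50551939 272.29691575] [247.70110388 189.45938315]
51 [560.92790897 340.22736967] [272.18558179 203.04547393]
76 [438.1882179  244.87017625] [247.63764358 183.97403525]
76 [562.01721892 312.54962872] [272.40344378 197.50992574]
51 [467.33395454 107.67246937  51.        ]
76 [491.24304908  89.92245751  76.        ]
51 [566.27214205 137.3600292   51.        ]
76 [587.64360298 118.84857071  76.        ]
172 [462.39756388 124.01457676 172.        ]
197 [489.83995803 103.27021474 197.        ]
172 [565.89196802 149.54580126 172.        ]
197 [590.3036343  128.05378343 197.        ]
['IKError', 'get_calibration', 'job_done', 'read_camera', 'state', 'tip_extent']
```

```bash
python3 -c "
from h import *
im=cv2.imread('pics/scene0.png');hsv=cv2.cvtColor(im,cv2.COLOR_BGR2HSV)
m=cv2.inRange(hsv,(3,70,190),(20,200,255))
n,l,s,c=cv2.connectedComponentsWithStats(m)
for i in range(1,n):
    if s[i,4]>30 and s[i,4]<400: print(c[i].round(1),s[i],ray('scene',*c[i],109).round(1))
for p in ((593,-351.5),(456,-376),(529,385)):
  print([ (proj('scene',[*p,z])).round(1) for z in (0,102,109)])
crop(im[:,:,::-1],95,210,170,290,8,'s4.png')
crop(im[:,:,::-1],270,120,350,190,8,'s5.png')
"
```

```text
[318.6 149.1] [313 146  12   7  60] [529.6 383.2 109. ]
[400.  171.9] [391 168  22   9  68] [795.4 509.5 109. ]
[393.4 233.9] [363 209  65  44 161] [967.1 260.1 109. ]
[115.5 229.5] [109 225  14  10 112] [ 458.1 -377.5  109. ]
[355.3 236.6] [348 233  12   9  44] [907.4 164.3 109. ]
[301.6 241.7] [281 237  39  11  99] [828.1  27.8 109. ]
[143.8 254.1] [137 249  15  11 133] [ 595.3 -353.4  109. ]
[229.1 285.3] [212 272  35  29 198] [ 826.2 -224.4  109. ]
[210.4 353.9] [181 313  52  71 313] [ 955.  -366.3  109. ]
[ 51.5 327.6] [ 43 318  18  19 104] [ 669.1 -633.8  109. ]
[183.9 351.5] [181 347   7   9  34] [ 913.6 -411.5  109. ]
[167.1 362.1] [162 357  13  10  65] [ 912.7 -454.3  109. ]
[149.2 371.8] [145 366  11  12  63] [ 908.5 -496.5  109. ]
[101.4 376. ] [ 99 369   8  15  40] [ 853.9 -584.2  109. ]
[176.8 374.2] [172 368  10  11  50] [ 949.9 -450.7  109. ]
[132.5 380.6] [129 377   9   7  47] [ 904.4 -534.4  109. ]
[array([150.2, 277.4]), array([144.5, 254.9]), array([144.1, 253.3])]
[array([123., 253.]), array([116.2, 230.5]), array([115.7, 228.9])]
[array([316. , 172.1]), array([318.6, 150.4]), array([318.8, 148.8])]
```

View pics/s4.png

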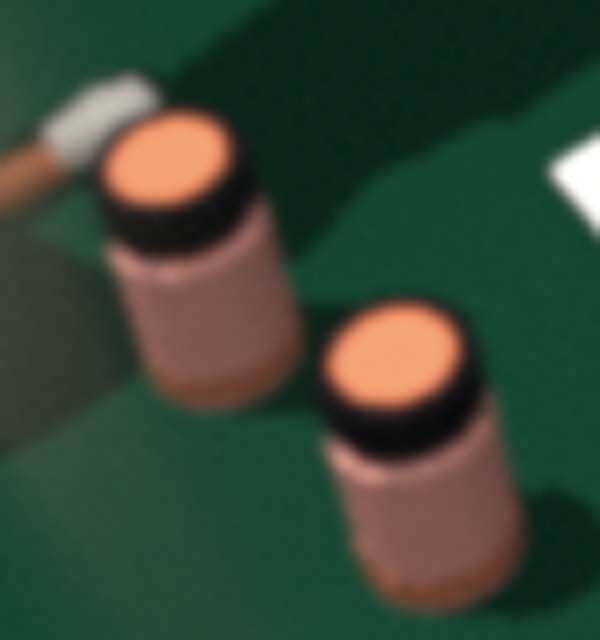

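Both views agree to about 2 mm on the canisters, at (594,-352), (457,-377) and (529.5,384). The gripper, though, appears about 8 px above its projected position. I'll recentre it and test by closing.

step_arm:
  rows:
    - [0,7.5,2,0,0,0]
    - [0,0,0,0,0,0]
    - [0,0,0,0,0,0]

```text
t: 3.98
eef_pos: [552.0, 102.2, 79.2]
tcp_rot: [1.294, 1.563, 1.514]
ft_force: [0.4, -0.1, -0.1]
opening: 0.997
```

```bash
python3 -c "
from h import *
go([552,101.4,76],0.229)
im=env.read_camera('scene')
im=np.clip((im/255.)**.5*255,0,255).astype(np.uint8)
crop(im,225,140,290,200,12,'s6.png')
"
```

```text
t 3.98 eef [552.  102.2  79.2] jaw 0.220 tilt 0.0075 0.0021 F [ 0.4 -0.1 -0.1] open 94.8
 shift tool [ 3.2 -0.9 -0.1] turn x -0.009 q6 -0.17
 shift after turn 3.2 [ 3.2 -0.8 -0.1]
```

View pics/s6.png

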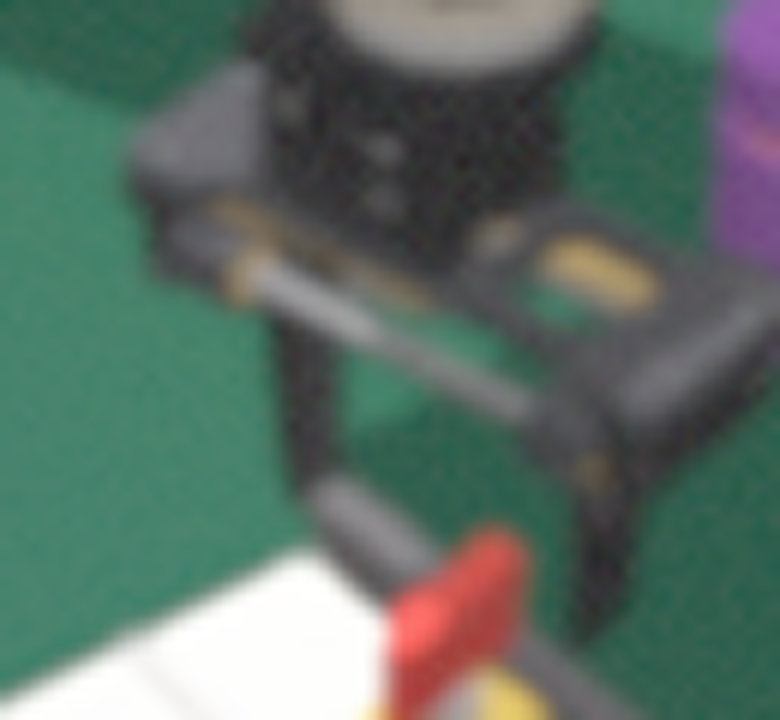

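step_arm:
  rows:
    - [3,-1,0,0,0,0]
    - [0,0,0,0,0,0]
    - [0,0,0,0,0,0]
    - [0,0,0,0,0,0]
    - [0,0,0,0,0,0]
    - [0,0,0,0,0,0]
  grip: 0

```text
t: 4.78
eef_pos: [552.1, 101.0, 75.8]
tcp_rot: [1.346, 1.563, 1.566]
ft_force: [-0.7, -0.2, -0.6]
opening: 0.428
```

```bash
python3 -c "
from h import *
go([552,101.4,76],0.229)
im=env.read_camera('scene')
im=np.clip((im/255.)**.5*255,0,255).astype(np.uint8)
crop(im,225,140,290,200,12,'s7.png')
"
```

```text
t 4.78 eef [552.1 101.   75.8] jaw 0.220 tilt 0.0076 0.0017 F [-0.7 -0.2 -0.6] open 40.7
 shift tool [-0.2  0.4 -0. ] turn x -0.009 q6 -0.17
 shift after turn -0.2 [-0.2  0.4 -0. ]
```

View pics/s7.png

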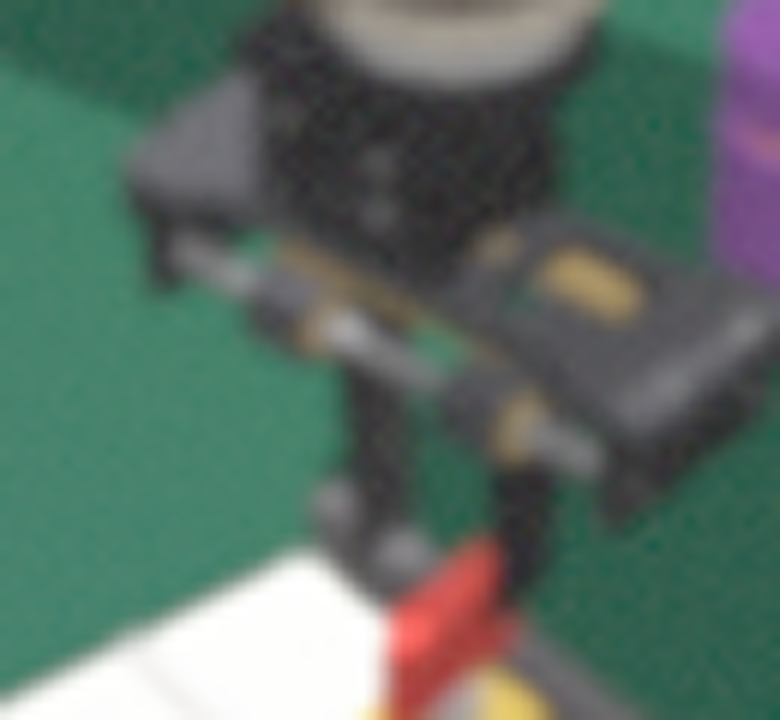

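step_arm:
  rows:
    - [0,0,0,0,0,0]
    - [0,0,0,0,0,0]
    - [0,0,0,0,0,0]
    - [0,0,0,0,0,0]
    - [0,0,0,0,0,0]
    - [0,0,0,0,0,0]

```text
t: 5.58
eef_pos: [552.1, 101.0, 75.8]
tcp_rot: [1.336, 1.563, 1.556]
ft_force: [-0.4, -0.0, 0.4]
opening: 0.004
```

```bash
python3 -c "
from h import *
go([552,101.4,76],0.229)
im=env.read_camera('scene')
im=np.clip((im/255.)**.5*255,0,255).astype(np.uint8)
crop(im,225,140,290,200,12,'s8.png')
"
```

```text
t 5.58 eef [552.1 101.   75.8] jaw 0.220 tilt 0.0075 0.0018 F [-0.4 -0.   0.4] open 0.4
 shift tool [-0.2  0.4 -0. ] turn x -0.009 q6 -0.17
 shift after turn -0.2 [-0.2  0.4 -0. ]
```

View pics/s8.png

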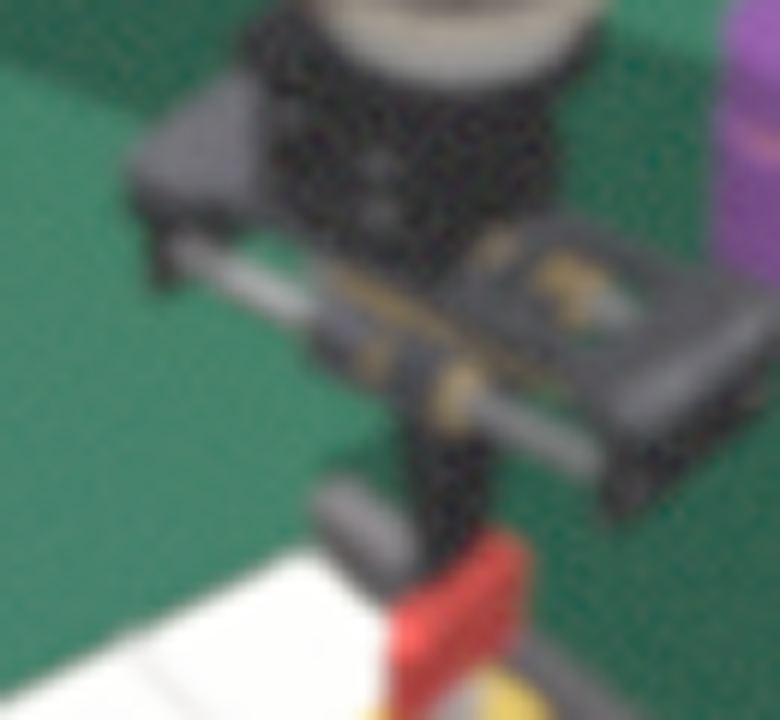

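The jaws closed on air beside or above the wing, so the reported tool pose disagrees with the camera picture. I'll find the offset with a table touch and a clear view of the tip.

step_arm:
  rows:
    - [-60,0,0,0,0,0]
    - [-20,0,0,0,0,0]
    - [0,45,10,0,0,0]
    - [0,45,10,0,0,0]
    - [0,45,10,0,0,0]
    - [0,0,0,0,0,0]
    - [0,0,0,0,0,0]

```text
t: 6.5
eef_pos: [552.3, 241.9, 159.5]
tcp_rot: [1.319, 1.563, 1.537]
ft_force: [0.4, -0.4, 0.5]
opening: 0.004
```

```bash
python3 -c "
from h import *
go([560,235,60],0.229)
im=env.read_camera('scene'); crop(im,200,60,360,200,5,'s9.png')
im=env.read_camera('top'); crop(im,150,130,350,280,4,'t9.png')
e,R=pose(); print('tip px scene',(proj('scene',e+25*R[:,0])-[200,60])*5,'top',(proj('top',e+25*R[:,0])-[150,130])*4)
"
```

```text
t 6.50 eef [552.3 241.9 159.5] jaw 0.218 tilt 0.0077 0.002 F [ 0.4 -0.4  0.5] open 0.4
 shift tool [99.5 -9.1  5.8] turn x -0.011 q6 0.08
 shift after turn 99.5 [99.5 -8.4  5.9]
tip px scene [470.55581567 503.81593898] top [182.43080853 277.51039049]
```

View pics/s9.png

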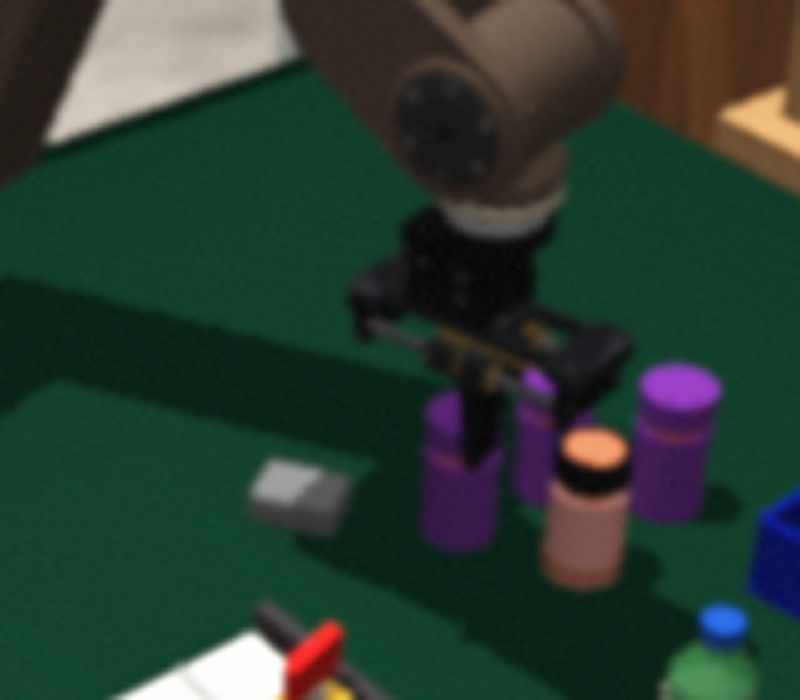

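View pics/t9.png

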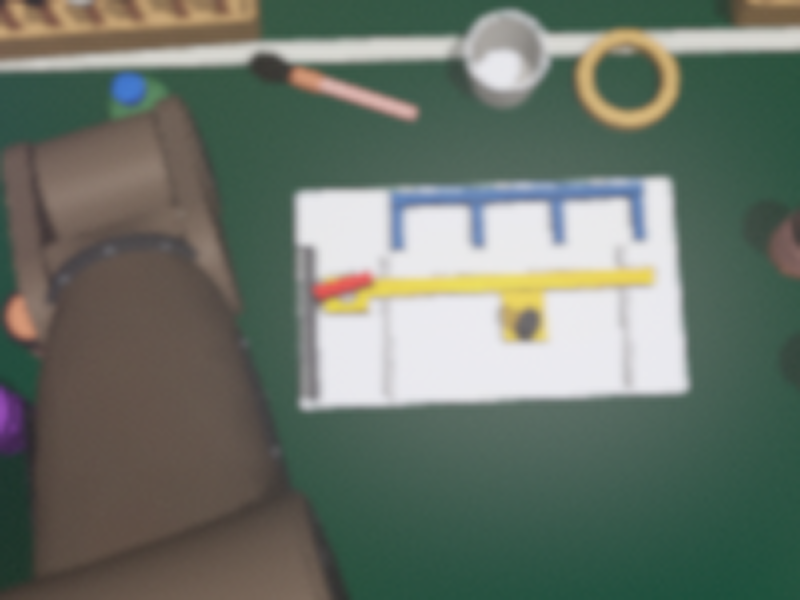

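step_arm:
  rows:
    - [50,0,0,0,0,0]
    - [45,0,0,0,0,0]
    - [20,0,0,0,0,0]
    - [5,0,0,0,0,0]
    - [5,0,0,0,0,0]
    - [0,0,0,0,0,0]
    - [0,0,0,0,0,0]

```text
t: 7.48
eef_pos: [555.6, 237.7, 34.6]
tcp_rot: [0.803, 1.56, 1.013]
ft_force: [-0.0, 0.8, -0.3]
opening: 0.006
```

```bash
python3 -c "
from h import *
go([560,235,25],0.229)
im=env.read_camera('scene'); crop(im,200,60,360,200,5,'s10.png')
e,R=pose(); print('tip px scene',(proj('scene',e+25*R[:,0])-[200,60])*5,'top',(proj('top',e+25*R[:,0])-[150,130])*4)
"
```

```text
t 7.47 eef [555.6 237.7  34.6] jaw 0.210 tilt 0.008 0.0078 F [-0.   0.8 -0.3] open 0.5
 shift tool [ 9.6 -3.7  3.6] turn x -0.019 q6 0.07
 shift after turn 9.6 [ 9.6 -3.6  3.6]
tip px scene [459.04535439 645.64544648] top [206.24661324 299.42690259]
```

View pics/s10.png

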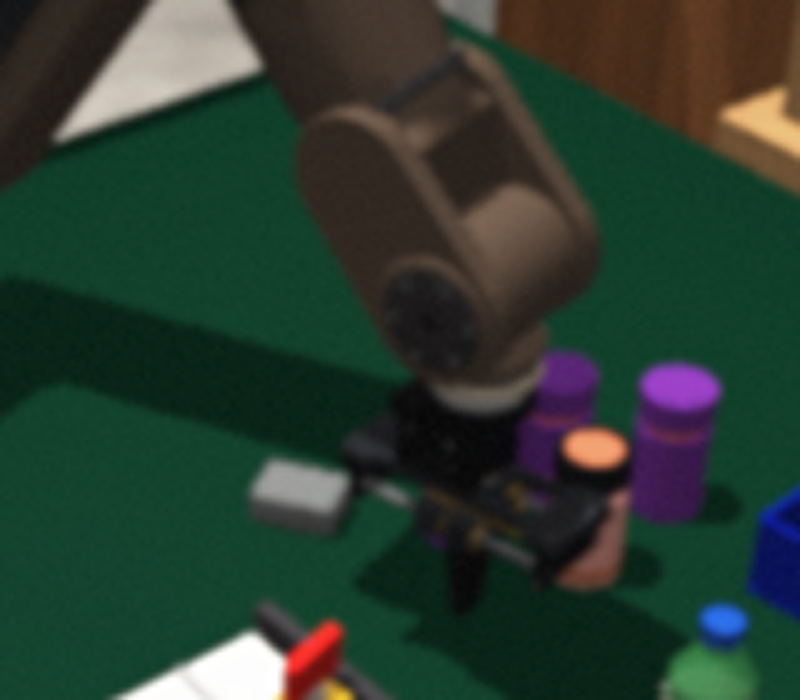

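step_arm:
  rows:
    - [5,0,0,0,0,0]
    - [4,0,0,0,0,0]
    - [0,0,0,0,0,0]
    - [0,0,0,0,0,0]

```text
t: 8.02
eef_pos: [555.8, 238.1, 25.6]
tcp_rot: [0.747, 1.559, 0.958]
ft_force: [-0.7, -0.3, -0.4]
opening: 0.004
```

step_arm:
  rows:
    - [4,0,0,0,0,0]
    - [3,0,0,0,0,0]
    - [0,0,0,0,0,0]
    - [0,0,0,0,0,0]

```text
t: 8.52
eef_pos: [555.9, 238.2, 18.0]
tcp_rot: [0.753, 1.559, 0.964]
ft_force: [-0.0, -1.3, 0.4]
opening: 0.002
```

step_arm:
  rows:
    - [4,0,0,0,0,0]
    - [3,0,0,0,0,0]
    - [0,0,0,0,0,0]

```text
t: 8.9
eef_pos: [555.9, 238.3, 10.5]
tcp_rot: [0.752, 1.559, 0.962]
ft_force: [0.8, -0.2, -0.3]
opening: 0.002
```

step_arm:
  rows:
    - [3,0,0,0,0,0]
    - [3,0,0,0,0,0]
    - [0,0,0,0,0,0]

```text
t: 9.28
eef_pos: [556.0, 238.3, 4.1]
tcp_rot: [0.753, 1.559, 0.964]
ft_force: [-0.2, 0.1, -0.1]
opening: 0.002
```

```bash
python3 -c "
from h import *
go([560,235,25],0.229)
im=env.read_camera('scene'); crop(im,270,150,330,200,12,'s11.png')
im=np.clip((im/255.)**.5*255,0,255).astype(np.uint8)
crop(im,260,140,330,200,11,'s11.png')
e,R=pose(); print('tip px scene',proj('scene',e+25*R[:,0]))
"
```

```text
t 9.28 eef [556.  238.3   4.1] jaw 0.211 tilt 0.0081 0.0087 F [-0.2  0.1 -0.1] open 0.2
 shift tool [-20.9  -3.9   3.4] turn x -0.018 q6 0.07
 shift after turn -20.9 [-20.9  -4.1   3.2]
tip px scene [291.51879094 195.37869099]
```

View pics/s11.png

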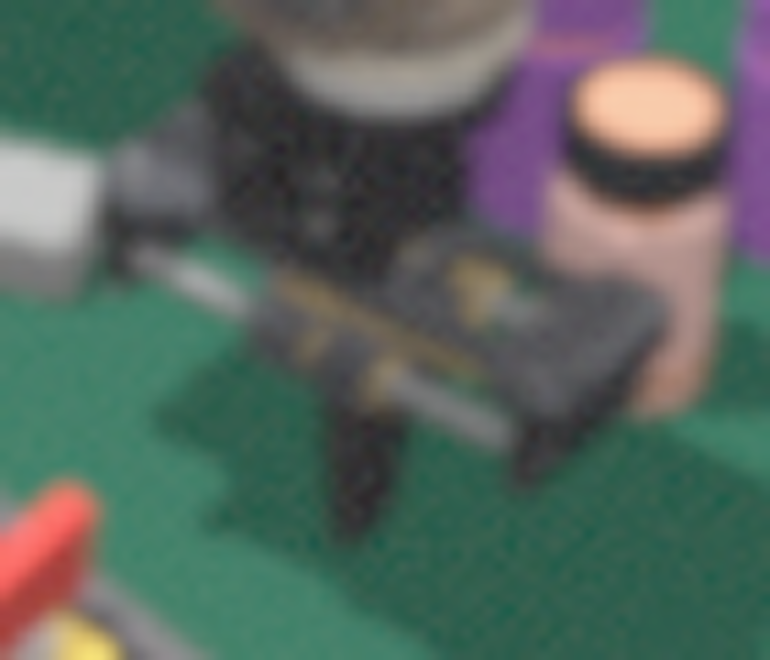

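step_arm:
  rows:
    - [3,0,0,0,0,0]
    - [2,0,0,0,0,0]
    - [0,0,0,0,0,0]

```text
t: 9.7
eef_pos: [556.1, 238.4, -1.1]
tcp_rot: [0.737, 1.559, 0.947]
ft_force: [0.2, -0.3, -0.1]
opening: 0.006
```

step_arm:
  rows:
    - [2,0,0,0,0,0]
    - [2,0,0,0,0,0]
    - [0,0,0,0,0,0]

```text
t: 10.07
eef_pos: [556.1, 238.4, -5.3]
tcp_rot: [0.737, 1.559, 0.947]
ft_force: [1.2, -0.7, -0.6]
opening: 0.005
```

```bash
python3 -c "
from h import *
go([560,235,25],0.229)
for z in (0,10,20): print(ray('scene',291.8,189.5,z))
"
```

```text
t 10.07 eef [556.1 238.4  -5.3] jaw 0.211 tilt 0.0082 0.009 F [ 1.2 -0.7 -0.6] open 0.5
 shift tool [-30.4  -3.9   3.3] turn x -0.018 q6 0.07
 shift after turn -30.3 [-30.3  -4.2   3. ]
[549.34797456 244.33775926   0.        ]
[557.63650848 236.25838072  10.        ]
[565.9250424  228.17900219  20.        ]
```

step_arm:
  rows:
    - [2,0,0,0,0,0]
    - [1.5,0,0,0,0,0]
    - [0,0,0,0,0,0]

```text
t: 10.45
eef_pos: [556.2, 238.5, -9.1]
tcp_rot: [0.731, 1.559, 0.942]
ft_force: [-0.1, 0.0, -0.8]
opening: 0.007
```

step_arm:
  rows:
    - [2,0,0,0,0,0]
    - [1,0,0,0,0,0]
    - [0,0,0,0,0,0]

```text
t: 10.82
eef_pos: [556.2, 238.5, -12.3]
tcp_rot: [0.728, 1.559, 0.939]
ft_force: [0.3, 0.0, -0.4]
opening: 0.007
```

```bash
python3 -c "
from h import *
im=env.read_camera('scene')
im=np.clip((im/255.)**.5*255,0,255).astype(np.uint8)
crop(im,260,150,320,205,12,'s12.png')
e,R=pose(); print(e,'tip px scene',proj('scene',e+25*R[:,0]))
"
```

```text
[556.24530113 238.53673643 -12.23991675] tip px scene [291.34331025 198.70283416]
```

View pics/s12.png

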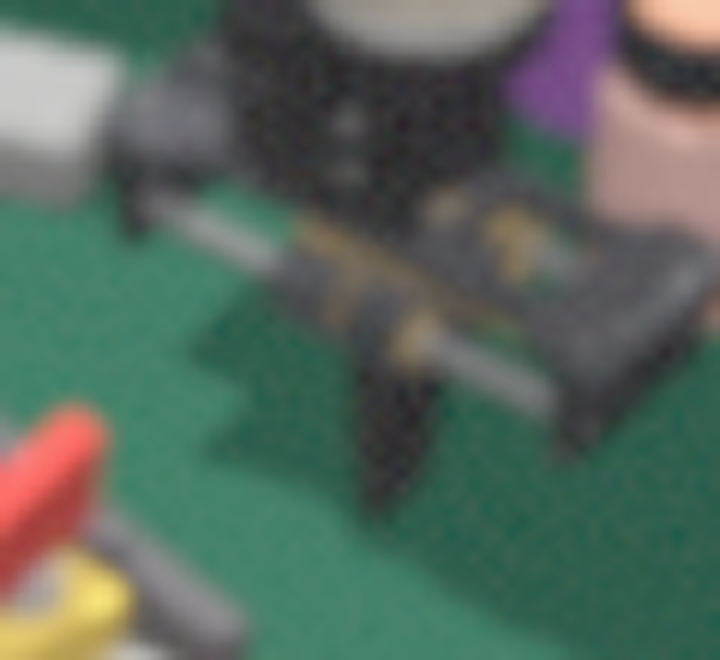

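step_arm:
  rows:
    - [2,0,0,0,0,0]
    - [1,0,0,0,0,0]
    - [0,0,0,0,0,0]

```text
t: 11.25
eef_pos: [556.4, 238.6, -14.1]
tcp_rot: [0.683, 1.558, 0.894]
ft_force: [-0.4, 0.5, 0.3]
opening: 0.006
```

step_arm:
  rows:
    - [2,0,0,0,0,0]
    - [1,0,0,0,0,0]
    - [0,0,0,0,0,0]

```text
t: 11.62
eef_pos: [556.6, 238.7, -14.0]
tcp_rot: [0.618, 1.557, 0.829]
ft_force: [-0.1, 0.6, -0.9]
opening: 0.003
```

step_arm:
  rows:
    - [2,0,0,0,0,0]
    - [1,0,0,0,0,0]
    - [0,0,0,0,0,0]

```text
t: 12.0
eef_pos: [556.7, 238.7, -14.1]
tcp_rot: [0.573, 1.556, 0.785]
ft_force: [0.8, 0.5, -0.4]
opening: 0.003
```

```bash
python3 -c "
from h import *
im=env.read_camera('scene')
im=np.clip((im/255.)**.5*255,0,255).astype(np.uint8)
crop(im,260,150,320,205,12,'s13.png')
e,R=pose(); print(e,'tip px scene',proj('scene',e+25*R[:,0]))
print(ray('scene',291.2,193.3,0))
"
```

```text
[556.74020294 238.74271181 -14.22972144] tip px scene [291.46198445 199.16027557]
[563.77967236 228.75379605   0.        ]
```

View pics/s13.png

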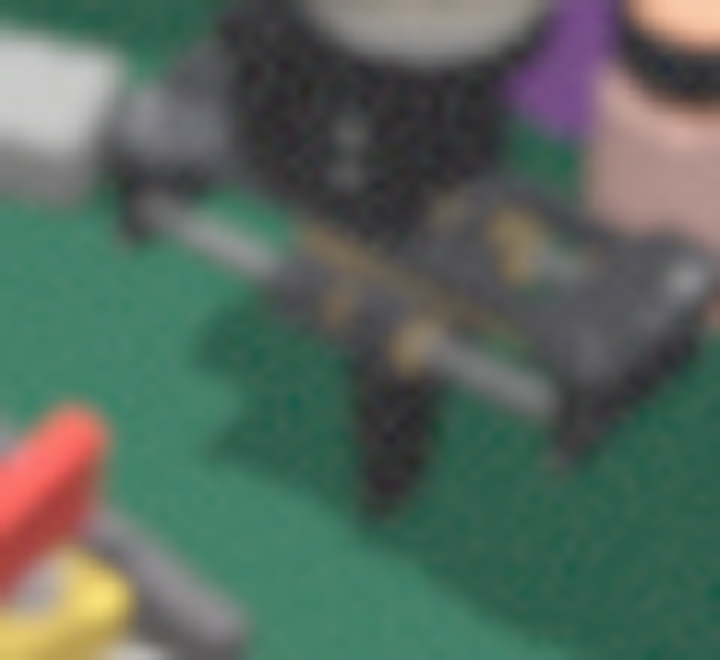

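```bash
python3 -c "
from h import *
s=env.state(); print(s)
"
```

```text
{'t': 12.05, 'joints': array([0.29272865, 0.73620666, 1.78431078, 0.01241156, 0.60780983,
       0.07122853]), 'qvel': array([ 0.00115657,  0.00642957, -0.00253949,  0.00011884, -0.00409981,
       -0.00015817]), 'tau': array([-1.51716988e-02, -6.53688741e+01, -1.52825421e+01,  6.09704875e-02,
       -8.68232315e-02, -1.57422401e-03]), 'eef_pos': array([556.74020294, 238.74271181, -14.22972144]), 'tcp_rot': array([0.5709741 , 1.5557244 , 0.78233254]), 'ft_force': array([-0.2577354 , -0.64798049,  2.70182569]), 'moment': array([-0.08712721,  0.02064899, -0.01947421]), 'opening': 0.0038006617875827667}
```

step_arm:
  rows:
    - [5,0,0,0,0,0]
    - [0,0,0,0,0,0]

```text
t: 12.3
eef_pos: [557.1, 238.9, -13.4]
tcp_rot: [0.496, 1.554, 0.708]
ft_force: [0.7, 0.8, -0.6]
opening: 0.005
```

```bash
python3 -c "
from h import *
s=env.state(); print(s['eef_pos'],s['ft_force'],s['tcp_rot'],s['joints'])
"
```

```text
[557.11864091 238.90856823 -13.41467146] [ 0.66139538  0.75669323 -0.62927127] [0.49590402 1.55357649 0.7076761 ] [0.29288157 0.73469944 1.78478166 0.01217658 0.60638643 0.07115836]
```

```bash
python3 -c "
from h import *
for b in (34,38,42): print(b, ray('scene',296,152,159.5-25+b)-[552.3,241.9,0], ray('scene',291.2,193,-12.2-25+b)-[556.2,238.5,0], ray('scene',291.8,189.5,4.1-25+b)-[556.,238.3,0])
"
```

```text
34 [ -0.5312107    6.03602274 168.5       ] [ 3.7356302  -6.12304274 -3.2       ] [ 4.205954   -4.54622662 13.1       ]
38 [  3.42461125   2.1522214  172.5       ] [ 6.99957184 -9.29824416  0.8       ] [ 7.52136756 -7.77797804 17.1       ]
42 [  7.38043321  -1.73157995 176.5       ] [ 10.26351347 -12.47344557   4.8       ] [ 10.83678113 -11.00972945  21.1       ]
```

```bash
cat >> h.py <<'E'
def lev(p,jaw):
    e,R=pose(); s=env.state(); w=np.array(p,float)-e
    print("t %.2f"%s["t"],"eef",e.round(1),"F",s["ft_force"].round(1),"M",s["moment"].round(2),"open %.1f"%(s["opening"]*95.1),"q",s["joints"].round(2))
    print(" rotvec",Ro.from_matrix(R.T@R0(jaw)).as_rotvec().round(3)," shift now",(R.T@w).round(1)," shift after",(R0(jaw).T@w).round(1))
E
python3 -c "
from h import *
lev([552,101.4,160],.229)"
```

```text
t 12.30 eef [557.1 238.9 -13.4] F [ 0.7  0.8 -0.6] M [ 0.01 -0.08  0.02] open 0.5 q [0.29 0.73 1.78 0.01 0.61 0.07]
 rotvec [-0.017  0.015 -0.008]  shift now [-175.  -131.9  -31.3]  shift after [-173.4 -132.8  -36.2]
```

step_arm:
  rows:
    - [-50,0,0,-0.017,0.015,-0.008]
    - [-50,0,0,0,0,0]
    - [-40,0,0,0,0,0]
    - [0,0,0,0,0,0]
    - [0,-45,-12,0,0,0]
    - [0,-45,-12,0,0,0]
    - [0,-40,-12,0,0,0]
    - [0,0,0,0,0,0]
  grip: 95

```text
t: 13.3
eef_pos: [549.6, 100.3, 124.2]
tcp_rot: [3.058, 1.564, -2.994]
ft_force: [-0.5, -0.4, -0.5]
opening: 0.791
```

```bash
python3 -c "
from h import *
lev([552,101.4,80],.229)"
```

```text
t 13.30 eef [549.6 100.3 124.2] F [-0.5 -0.4 -0.5] M [ 0.   -0.09  0.01] open 75.3 q [ 0.06  0.49  1.8  -0.    0.86 -0.17]
 rotvec [ 0.002 -0.007 -0.001]  shift now [44.2  0.5  2.9]  shift after [44.2  0.5  2.6]
```

step_arm:
  rows:
    - [40,0.5,2.5,0,-0.007,0]
    - [20,0,0,0,0,0]
    - [0,0,0,0,0,0]
    - [0,0,0,0,0,0]

```text
t: 13.8
eef_pos: [551.3, 103.2, 60.2]
tcp_rot: [2.51, 1.568, 2.741]
ft_force: [-0.4, -0.8, 0.1]
opening: 0.997
```

```bash
python3 -c "
from h import *
lev([552,101.4,40],.229)
im=env.read_camera('scene')
im=np.clip((im/255.)**.5*255,0,255).astype(np.uint8)
crop(im,225,140,290,200,12,'s14.png')"
```

```text
t 13.80 eef [551.3 103.2  60.2] F [-0.4 -0.8  0.1] M [-0.02 -0.14 -0.07] open 94.8 q [ 0.07  0.58  1.85  0.    0.71 -0.17]
 rotvec [ 0.002 -0.002 -0.001]  shift now [20.1 -1.9  0.3]  shift after [20.2 -1.9  0.2]
```

View pics/s14.png

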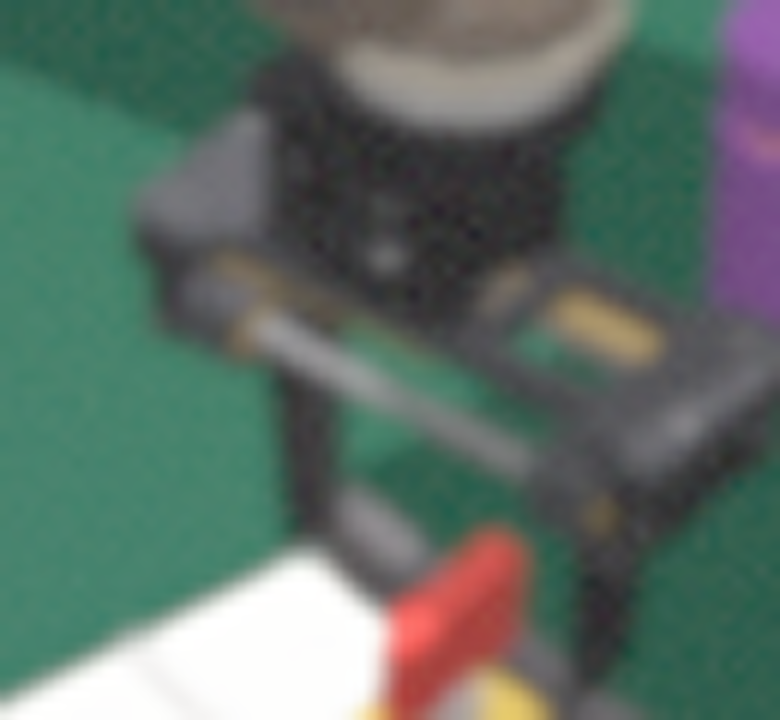

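The finger ends are at (310,550) and (600,680) in the crop and straddle the wing, but the tips are still high at about z 70. I'll lower another 20 mm.

step_arm:
  rows:
    - [15,-2,0,0,0,0]
    - [5,0,0,0,0,0]
    - [0,0,0,0,0,0]
    - [0,0,0,0,0,0]

```text
t: 14.35
eef_pos: [552.3, 101.4, 40.0]
tcp_rot: [1.394, 1.57, 1.625]
ft_force: [-0.3, -0.6, -0.3]
opening: 0.997
```

step_arm:
  rows:
    - [0,0,0,0,0,0]
    - [0,0,0,0,0,0]
    - [0,0,0,0,0,0]
    - [0,0,0,0,0,0]
    - [0,0,0,0,0,0]
    - [0,0,0,0,0,0]
    - [0,0,0,0,0,0]
    - [0,0,0,0,0,0]
  grip: 0

```text
t: 15.35
eef_pos: [552.6, 101.4, 40.6]
tcp_rot: [0.631, 1.569, 0.862]
ft_force: [0.4, -0.1, 1.3]
opening: 0.215
```

```bash
python3 -c "
from h import *
lev([552,101.4,40],.229)
im=env.read_camera('scene')
im=np.clip((im/255.)**.5*255,0,255).astype(np.uint8)
crop(im,225,140,290,200,12,'s15.png')"
```

```text
t 15.35 eef [552.6 101.4  40.6] F [ 0.4 -0.1  1.3] M [ 0.02 -0.06 -0.03] open 20.5 q [ 0.06  0.61  1.86  0.    0.67 -0.17]
 rotvec [ 0.002  0.001 -0.001]  shift now [ 0.6  0.1 -0.6]  shift after [ 0.6  0.1 -0.6]
```

View pics/s15.png

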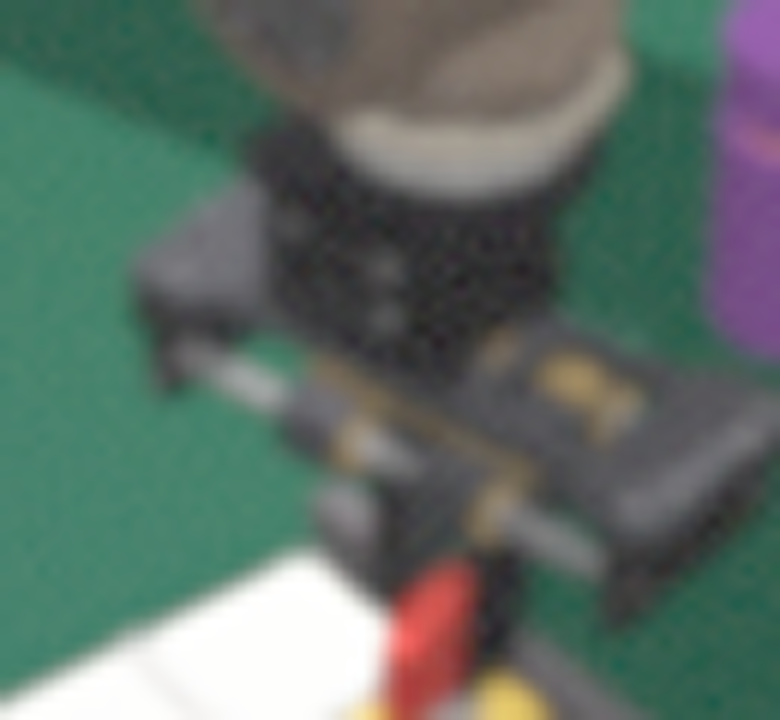

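step_arm:
  rows:
    - [0,0,0,0,0,0]
    - [0,0,0,0,0,0]
    - [0,0,0,0,0,0]
    - [0,0,0,0,0,0]

```text
t: 15.9
eef_pos: [552.8, 101.4, 40.6]
tcp_rot: [0.452, 1.569, 0.683]
ft_force: [1.1, 0.6, 0.8]
opening: 0.125
```

```bash
python3 -c "
from h import *
lev([552,101.4,40],.229)
im=env.read_camera('scene')
im=np.clip((im/255.)**.5*255,0,255).astype(np.uint8)
crop(im,225,140,290,200,12,'s16.png')"
```

```text
t 15.90 eef [552.8 101.4  40.6] F [1.1 0.6 0.8] M [-0.03 -0.15  0.1 ] open 11.8 q [ 0.06  0.61  1.86  0.    0.67 -0.17]
 rotvec [ 0.002  0.002 -0.001]  shift now [ 0.6  0.1 -0.8]  shift after [ 0.6  0.1 -0.8]
```

View pics/s16.png

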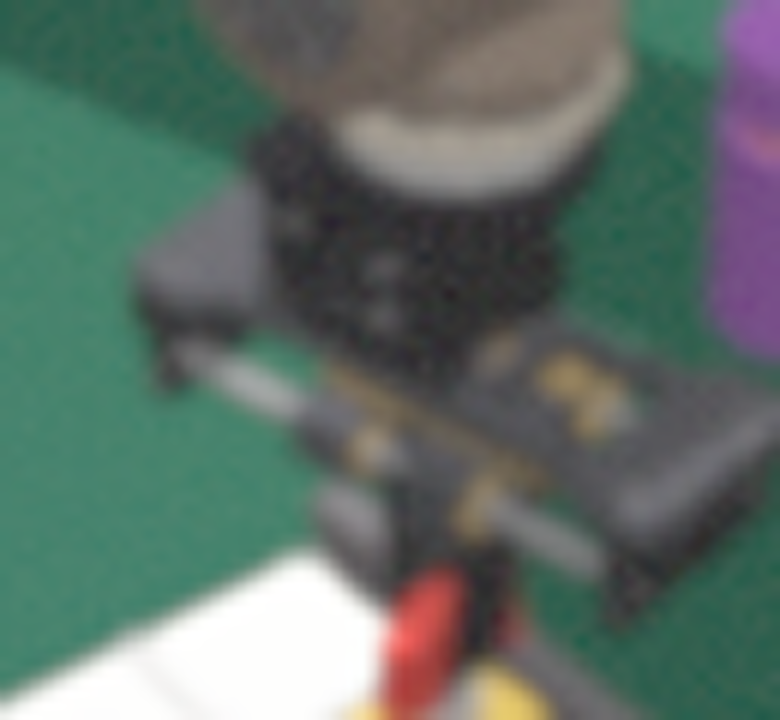

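The wing is gripped: the opening is 11.8 mm, which matches its 12 mm thickness. The reported z is therefore about 36 mm lower than the true height, and xy is fine. Now I'll turn the knob free (counter-clockwise).

step_arm:
  rows:
    - [0,0,0,-0.17,0,0]
    - [0,0,0,-0.17,0,0]
    - [0,0,0,-0.17,0,0]
    - [0,0,0,-0.17,0,0]
    - [0,0,0,-0.17,0,0]
    - [0,0,0,-0.17,0,0]
    - [0,0,0,0,0,0]

```text
t: 16.82
eef_pos: [551.3, 99.8, 40.6]
tcp_rot: [1.986, 1.569, -3.017]
ft_force: [-0.2, 0.5, -0.5]
opening: 0.123
```

```bash
python3 -c "
from h import *
lev([552,101.4,40],1.58)
im=env.read_camera('scene')
im=np.clip((im/255.)**.5*255,0,255).astype(np.uint8)
crop(im,225,140,290,200,12,'s17.png')"
```

```text
t 16.82 eef [551.3  99.8  40.6] F [-0.2  0.5 -0.5] M [ 0.28 -0.33  0.09] open 11.7 q [ 0.06  0.61  1.86 -0.    0.67 -1.22]
 rotvec [-0.3   -0.001 -0.002]  shift now [ 0.6 -0.3  1.7]  shift after [ 0.6 -0.8  1.6]
```

View pics/s17.png

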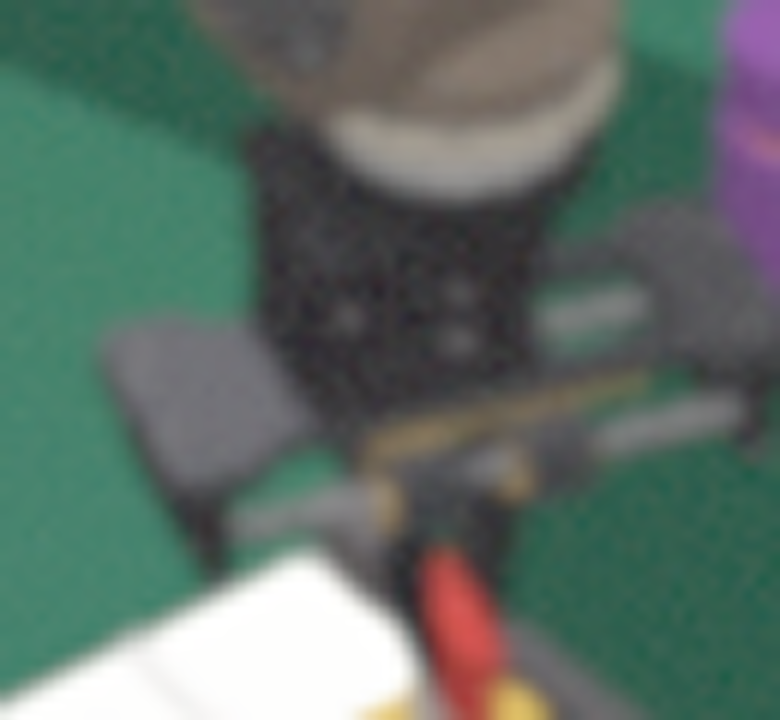

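The wing is turning with the gripper. About 0.3 rad remains.

step_arm:
  rows:
    - [0,0,0,-0.14,0,0]
    - [0,0,0,-0.12,0,0]
    - [0,0,0,-0.04,0,0]
    - [0,0,0,0,0,0]
    - [0,0,0,0,0,0]

```text
t: 17.5
eef_pos: [551.2, 99.3, 40.6]
tcp_rot: [1.967, 1.568, -2.748]
ft_force: [0.4, -1.3, -0.0]
opening: 0.122
```

```bash
python3 -c "
from h import *
lev([552,101.4,40],1.58)"
```

```text
t 17.50 eef [551.2  99.3  40.6] F [ 0.4 -1.3 -0. ] M [-0.06 -0.26  0.07] open 11.6 q [ 0.06  0.61  1.86 -0.    0.67 -1.51]
 rotvec [-0.012 -0.001 -0.002]  shift now [ 0.6 -0.8  2.1]  shift after [ 0.6 -0.9  2.1]
```

The knob is at free. I'll keep the wing held and draw the bar open with it (tool +y is world -x).

step_arm:
  rows:
    - [0,9,0,0,0,0]
    - [0,9,0,0,0,0]
    - [0,9,0,0,0,0]
    - [0,8,0,0,0,0]
    - [0,0,0,0,0,0]

```text
t: 18.12
eef_pos: [517.2, 98.8, 40.6]
tcp_rot: [-2.006, 1.567, -0.445]
ft_force: [-3.7, -1.0, 1.3]
opening: 0.127
```

```bash
python3 -c "
from h import *
lev([516,101.4,40],1.58)
im=env.read_camera('top'); crop(im,195,150,345,250,5,'t18.png')
im=env.read_camera('scene'); crop(im,160,135,320,275,5,'s18.png')"
```

```text
t 18.12 eef [517.2  98.8  40.6] F [-3.7 -1.   1.3] M [0.03 0.74 0.08] open 12.1 q [ 0.06  0.58  1.95 -0.    0.61 -1.49]
 rotvec [-0.019 -0.002  0.003]  shift now [0.6 1.3 2.6]  shift after [0.6 1.2 2.6]
```

View pics/t18.png

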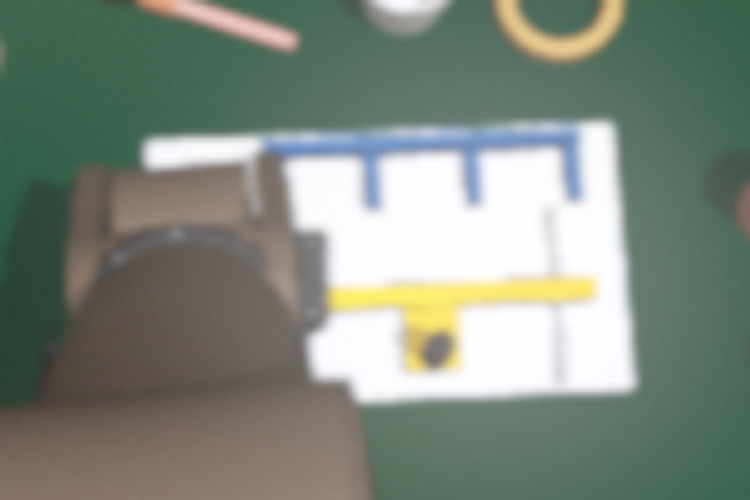

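View pics/s18.png

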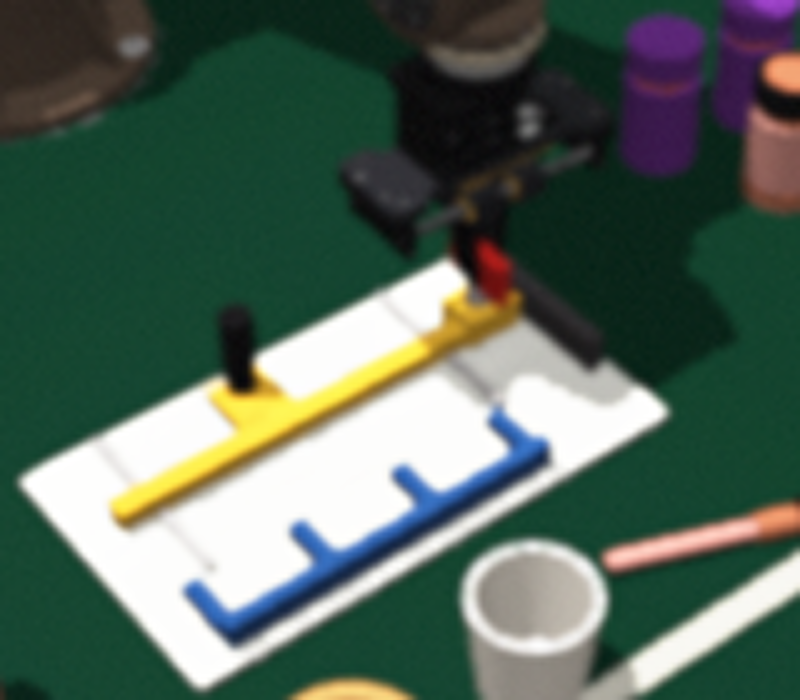

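The bar followed and now rests near fully open. I'll release it, rise and go to canister A.

step_arm:
  rows:
    - [0,0,0,0,0,0]
    - [0,0,0,0,0,0]
    - [0,0,0,0,0,0]
    - [0,0,0,0,0,0]
    - [-40,0,0,0,0,0]
    - [-40,0,0,0,0,0]
    - [-20,0,0,0,0,0]
    - [0,0,0,0,0,0]
  grip: 50

```text
t: 19.23
eef_pos: [518.0, 99.4, 143.0]
tcp_rot: [-1.82, 1.567, -0.261]
ft_force: [0.3, -0.2, -0.6]
opening: 0.524
```

```bash
python3 -c "
from h import *
lev([594,-352,140],0.01)
im=env.read_camera('scene'); crop(im,160,135,320,275,5,'s19.png')
im=env.read_camera('top'); crop(im,195,150,345,250,5,'t19.png')
im2=cv2.cvtColor(im,cv2.COLOR_RGB2HSV);m=cv2.inRange(im2,(3,70,190),(20,200,255))
n,l,s,c=cv2.connectedComponentsWithStats(m)
for i in range(1,n):
    if 60<s[i,4]<130: print(c[i].round(1),s[i,4],ray('top',*c[i],109).round(1))
print('post',ray('top',282.4,219.4,88))
"
```

```text
t 19.23 eef [518.   99.4 143. ] F [ 0.3 -0.2 -0.6] M [ 0.1  -0.17 -0.06] open 49.8 q [ 0.06  0.42  1.86 -0.    0.85 -1.49]
 rotvec [1.55  0.002 0.004]  shift now [   3.8  -80.9 -450.5]  shift after [   3.  -452.1   71.5]
[201.  129.7] 128 [830.8 226.8 109. ]
[159.6 135.3] 91 [812.2 385.  109. ]
[356.7 185.6] 94 [ 592.9 -351.7  109. ]
[422.7 203.5] 63 [ 518.5 -587.8  109. ]
[157.6 208. ] 100 [529.5 384.4 109. ]
[366.9 221.9] 100 [ 456.5 -376.4  109. ]
post [477.44833518 -71.79889316  88.        ]
```

View pics/s19.png

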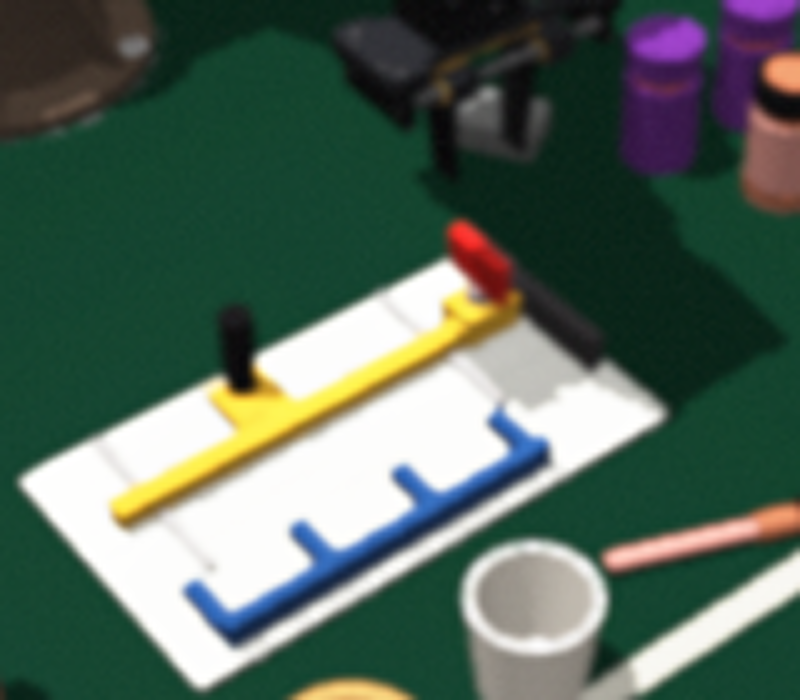

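The red wing now lies along x and the bar is open, with the post at x≈477. Next I'll turn the jaws to lie along x.

step_arm:
  rows:
    - [0,0,0,0.187,0,0]
    - [0,0,0,0.187,0,0]
    - [0,0,0,0.187,0,0]
    - [0,0,0,0.187,0,0]
    - [0,0,0,0.187,0,0]
    - [0,0,0,0.187,0,0]
    - [0,0,0,0.187,0,0]
    - [0,0,0,0.187,0,0]
  grip: 95

```text
t: 20.32
eef_pos: [513.0, 98.9, 129.9]
tcp_rot: [-3.049, 1.555, -2.995]
ft_force: [0.3, 0.0, -1.0]
opening: 1.001
```

```bash
python3 -c "
from h import *
lev([594,-352,140],0.01)"
```

```text
t 20.32 eef [513.   98.9 129.9] F [ 0.3  0.  -1. ] M [ 0.02 -0.12 -0.06] open 95.2 q [ 0.06  0.44  1.88 -0.    0.84  0.01]
 rotvec [ 0.044 -0.016  0.002]  shift now [ -10.3 -454.6   56.3]  shift after [ -10.1 -451.7   76.5]
```

step_arm:
  rows:
    - [-4,-55,9,0.044,-0.016,0]
    - [-4,-55,9,0,0,0]
    - [-2,-55,9,0,0,0]
    - [-2,-55,9,0,0,0]
    - [-2,-55,9,0,0,0]
    - [-2,-55,9,0,0,0]
    - [-2,-55,9,0,0,0]
    - [-2,-50,9,0,0,0]

```text
t: 21.32
eef_pos: [589.4, -344.4, 136.7]
tcp_rot: [2.834, 1.555, 2.845]
ft_force: [-0.5, -0.0, 0.5]
opening: 1.0
```

```bash
python3 -c "
from h import *
lev([593.5,-352,100],0.01)"
```

```text
t 21.32 eef [ 589.4 -344.4  136.7] F [-0.5 -0.   0.5] M [-0.02 -0.17  0.  ] open 95.1 q [-0.62  0.64  1.46 -0.01  1.06 -0.63]
 rotvec [ 0.001 -0.015 -0.005]  shift now [36.6 -7.8  4.6]  shift after [36.7 -7.6  4. ]
```

step_arm:
  rows:
    - [12,-7.5,4,0,-0.015,-0.005]
    - [12,0,0,0,0,0]
    - [0,0,0,0,0,0]
    - [0,0,0,0,0,0]

```text
t: 21.82
eef_pos: [591.8, -351.5, 106.2]
tcp_rot: [2.505, 1.564, 2.514]
ft_force: [0.3, -0.0, 0.5]
opening: 1.002
```

```bash
python3 -c "
from h import *
lev([593.5,-352,30],0.01)"
```

```text
t 21.82 eef [ 591.8 -351.5  106.2] F [ 0.3 -0.   0.5] M [-0.03 -0.12  0.01] open 95.3 q [-0.63  0.68  1.48 -0.    1.   -0.64]
 rotvec [-0.001 -0.005 -0.004]  shift now [76.2 -0.8  2.1]  shift after [76.2 -0.5  1.7]
```

step_arm:
  rows:
    - [25,0,1.5,0,-0.005,-0.004]
    - [25,0,0,0,0,0]
    - [18,0,0,0,0,0]
    - [6,0,0,0,0,0]
    - [0,0,0,0,0,0]
    - [0,0,0,0,0,0]

```text
t: 22.58
eef_pos: [595.6, -348.8, 34.3]
tcp_rot: [-0.674, 1.565, -0.661]
ft_force: [0.1, 0.1, 0.2]
opening: 0.998
```

```bash
python3 -c "
from h import *
lev([593.5,-352,30],0.01)
im=env.read_camera('scene')
im=np.clip((im/255.)**.5*255,0,255).astype(np.uint8)
crop(im,105,210,185,290,8,'s20.png')"
```

```text
t 22.57 eef [ 595.6 -348.8   34.3] F [0.1 0.1 0.2] M [-0.01 -0.05 -0.02] open 94.9 q [-0.63  0.76  1.53 -0.    0.85 -0.64]
 rotvec [0.003 0.004 0.003]  shift now [ 4.3 -3.1 -2.2]  shift after [ 4.3 -3.2 -2.2]
```

View pics/s20.png

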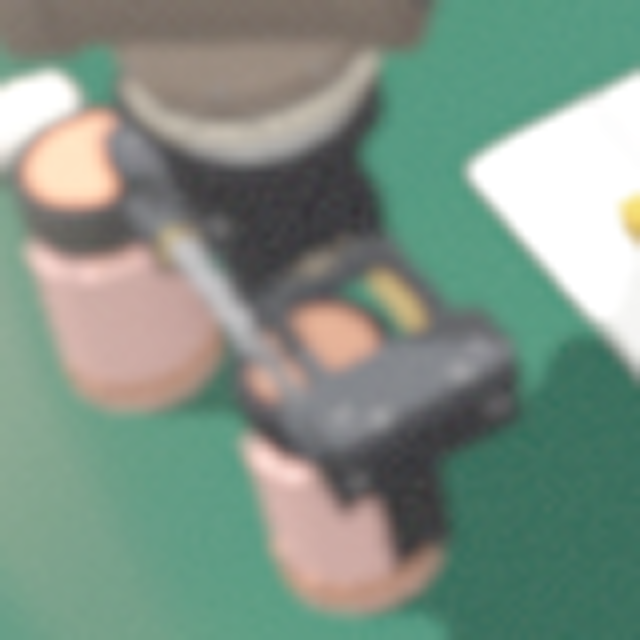

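```bash
python3 -c "
from h import *
for z in (40,45,50):
  for dy in (0,):
    print(z,(proj('scene',[595.6+47.5,-348.8+dy-10,z])-[105,210])*8,(proj('scene',[595.6+47.5,-348.8+10,z])-[105,210])*8,(proj('scene',[595.6+59.5,-348.8,z])-[105,210])*8)
print((proj('scene',[593.5,-352,109])-[105,210])*8)
"
```

```text
40 [390.87719453 570.6543702 ] [441.33395067 542.80473078] [432.24952839 578.77571363]
45 [388.70815941 561.94962568] [439.31736144 534.08890567] [430.18837636 570.072722  ]
50 [386.5272741  553.19732417] [437.28983641 525.32581532] [428.11593706 561.32207109]
[311.96285124 347.61280034]
```

step_arm:
  rows:
    - [4,-3,-2,0,0,0]
    - [0,0,0,0,0,0]
    - [0,0,0,0,0,0]
    - [0,0,0,0,0,0]
    - [0,0,0,0,0,0]
    - [0,0,0,0,0,0]
    - [0,0,0,0,0,0]
    - [0,0,0,0,0,0]
  grip: 40

```text
t: 23.62
eef_pos: [593.5, -352.6, 31.1]
tcp_rot: [-0.721, 1.564, -0.708]
ft_force: [-0.1, 0.1, 0.6]
opening: 0.606
```

```bash
python3 -c "
from h import *
lev([593.5,-352,30],0.01)"
```

```text
t 23.62 eef [ 593.5 -352.6   31.1] F [-0.1  0.1  0.6] M [-0.08  0.18 -0.02] open 57.6 q [-0.63  0.76  1.53 -0.    0.84 -0.64]
 rotvec [0.003 0.005 0.004]  shift now [1.1 0.6 0. ]  shift after [1.1 0.6 0. ]
```

step_arm:
  rows:
    - [-20,0,0,0,0,0]
    - [-40,0,0,0,0,0]
    - [-25,0,0,0,0,0]
    - [0,50,5,0,0,0]
    - [0,50,5,0,0,0]
    - [0,50,5,0,0,0]
    - [0,40,3,0,0,0]
    - [0,0,0,0,0,0]

```text
t: 24.62
eef_pos: [609.9, -156.9, 126.1]
tcp_rot: [-0.474, 1.559, -0.463]
ft_force: [1.1, 0.2, -3.7]
opening: 0.605
```

```bash
python3 -c "
from h import *
lev([613,-150.8,40],0.01)"
```

```text
t 24.62 eef [ 609.9 -156.9  126.1] F [ 1.1  0.2 -3.7] M [-0.03 -0.1   0.02] open 57.5 q [-0.36  0.57  1.63 -0.    0.93 -0.37]
 rotvec [0.001 0.011 0.005]  shift now [86.1  6.5  2.3]  shift after [86.1  6.   3.2]
```

step_arm:
  rows:
    - [10,6,3,0,0.011,0.005]
    - [25,0,0,0,0,0]
    - [20,0,0,0,0,0]
    - [10,0,0,0,0,0]
    - [0,0,0,0,0,0]
    - [0,0,0,0,0,0]

```text
t: 25.38
eef_pos: [614.3, -154.4, 59.8]
tcp_rot: [-1.346, 1.57, -1.339]
ft_force: [-0.0, 1.4, -2.2]
opening: 0.607
```

```bash
python3 -c "
from h import *
lev([613,-150.8,40],0.01)
im=env.read_camera('scene')
im=np.clip((im/255.)**.7*255,0,255).astype(np.uint8)
crop(im,160,190,270,290,7,'s21.png')"
```

```text
t 25.38 eef [ 614.3 -154.4   59.8] F [-0.   1.4 -2.2] M [-0.02 -0.08  0.01] open 57.7 q [-0.35  0.66  1.67 -0.    0.81 -0.36]
 rotvec [-0.003  0.     0.001]  shift now [19.8  3.7 -1.3]  shift after [19.8  3.7 -1.3]
```

View pics/s21.png

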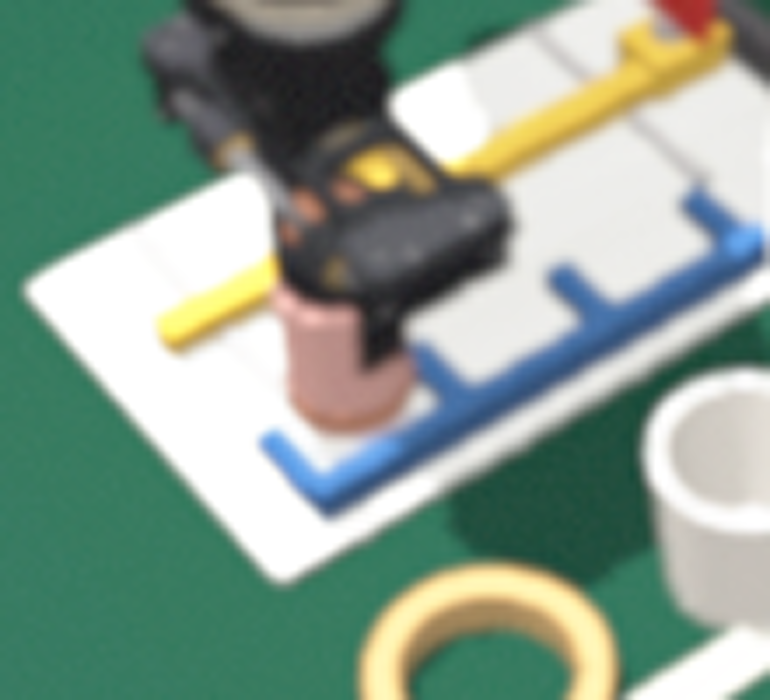

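Canister A hangs over the bay nearest the end divider, with its base at about (350,420) in the crop. I'll shift it 3.7 mm and lower it.

step_arm:
  rows:
    - [4,3.7,-1.5,0,0,0]
    - [0,0,0,0,0,0]
    - [7,0,0,0,0,0]
    - [0,0,0,0,0,0]

```text
t: 25.92
eef_pos: [613.1, -150.5, 49.4]
tcp_rot: [-0.575, 1.569, -0.568]
ft_force: [0.8, 0.6, -3.2]
opening: 0.605
```

```bash
python3 -c "
from h import *
lev([613,-150.8,40],0.01)"
```

```text
t 25.93 eef [ 613.1 -150.5   49.4] F [ 0.8  0.6 -3.2] M [-0.03 -0.11  0.01] open 57.5 q [-0.35  0.67  1.68 -0.    0.79 -0.35]
 rotvec [-0.003  0.002  0.001]  shift now [ 9.4 -0.3 -0.1]  shift after [ 9.4 -0.3 -0.1]
```

step_arm:
  rows:
    - [5,0,0,0,0,0]
    - [3,0,0,0,0,0]
    - [0,0,0,0,0,0]
    - [0,0,0,0,0,0]

```text
t: 26.42
eef_pos: [613.2, -150.5, 40.6]
tcp_rot: [-0.588, 1.569, -0.581]
ft_force: [-0.2, -1.0, -2.3]
opening: 0.606
```

```bash
python3 -c "
from h import *
lev([613,-150.8,40],0.01)
im=env.read_camera('scene')
im=np.clip((im/255.)**.7*255,0,255).astype(np.uint8)
crop(im,160,190,270,290,7,'s22.png')"
```

```text
t 26.43 eef [ 613.2 -150.5   40.6] F [-0.2 -1.  -2.3] M [-0.03 -0.13  0.  ] open 57.6 q [-0.35  0.68  1.68 -0.    0.77 -0.35]
 rotvec [-0.003  0.002  0.001]  shift now [ 0.6 -0.3 -0.2]  shift after [ 0.6 -0.3 -0.2]
```

View pics/s22.png

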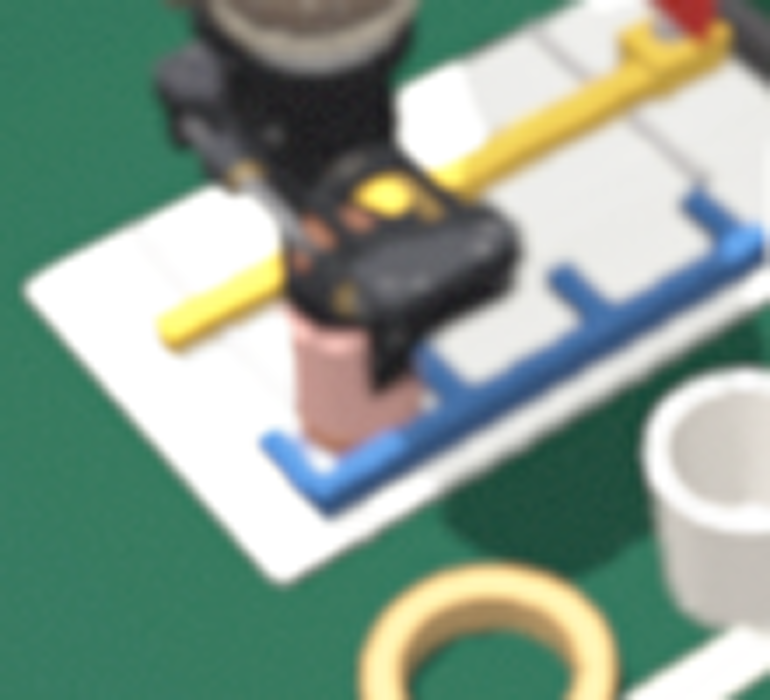

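step_arm:
  rows:
    - [1,0,0,0,0,0]
    - [0,0,0,0,0,0]

```text
t: 26.72
eef_pos: [613.2, -150.6, 39.8]
tcp_rot: [-0.561, 1.568, -0.553]
ft_force: [0.2, 0.3, -2.3]
opening: 0.607
```

step_arm:
  rows:
    - [1,0,0,0,0,0]
    - [0,0,0,0,0,0]

```text
t: 26.98
eef_pos: [613.3, -150.5, 39.1]
tcp_rot: [-0.509, 1.568, -0.502]
ft_force: [-0.0, 0.0, -3.5]
opening: 0.606
```

step_arm:
  rows:
    - [0,0,0,0,0,0]
    - [0,0,0,0,0,0]
    - [0,0,0,0,0,0]
    - [0,0,0,0,0,0]
    - [0,0,0,0,0,0]
    - [-40,0,0,0,0,0]
    - [-50,0,0,0,0,0]
    - [-10,0,0,0,0,0]
  grip: 90

```text
t: 27.98
eef_pos: [613.1, -150.5, 141.3]
tcp_rot: [-0.586, 1.569, -0.578]
ft_force: [0.3, 0.5, -0.3]
opening: 0.946
```

```bash
cat > lids.py <<'E'
from h import *
def lids(tag):
    for n,lo in (("top",60),("scene",40)):
        im=env.read_camera(n); cv2.imwrite(f"pics/{n}_{tag}.png",im[:,:,::-1])
        m=cv2.inRange(cv2.cvtColor(im,cv2.COLOR_RGB2HSV),(3,70,180),(20,200,255))
        k,l,s,c=cv2.connectedComponentsWithStats(m)
        for i in range(1,k):
            if lo<s[i,4]<140:
                w=ray(n,*c[i],109); v=ray(n,*c[i],117)
                if 400<w[0]<700 and -420<w[1]<420: print(n,c[i].round(1),s[i,4],"z109",w[:2].round(1),"z117",v[:2].round(1))
E
python3 -c "
from lids import *
lids('a')
lev([456.5,-377,100],0.01)"
```

```text
top [157.5 208.1] 108 z109 [529.1 384.7] z117 [527.6 382.6]
top [366.9 222. ] 107 z109 [ 456.1 -376.2] z117 [ 455.1 -373.6]
scene [318.5 149. ] 72 z109 [529.2 383.3] z117 [536.8 374.8]
scene [207.3 225.5] 95 z109 [ 609.6 -151.9] z117 [ 616.5 -155.6]
scene [115.3 229.5] 133 z109 [ 457.6 -377.8] z117 [ 465.8 -379.6]
t 28.07 eef [ 612.3 -150.2  139.1] F [-0.1 -0.1 -0.2] M [-0.04 -0.05 -0.03] open 89.9 q [-0.35  0.56  1.61 -0.    0.97 -0.35]
 rotvec [-0.003 -0.001  0.   ]  shift now [  39.3 -225.6 -157.4]  shift after [  39.1 -225.2 -158.1]
```

step_arm:
  rows:
    - [0,-45,-31,0,0,0]
    - [0,-45,-31,0,0,0]
    - [0,-45,-31,0,0,0]
    - [0,-45,-31,0,0,0]
    - [0,-45,-33,0,0,0]
    - [0,0,0,0,0,0]
  grip: 95

```text
t: 28.82
eef_pos: [449.8, -380.4, 128.9]
tcp_rot: [2.512, 1.557, 2.521]
ft_force: [0.3, 0.4, 0.1]
opening: 1.0
```

```bash
python3 -c "
from lids import *
lids('b')
lev([456.5,-377,105],0.01)
im=cv2.imread('pics/scene_b.png')[:,:,::-1];crop(im,160,190,270,290,7,'s23.png')"
```

```text
top [302.3 180.9] 108 z109 [ 616.5 -150.8] z117 [ 614.5 -149.6]
top [157.5 208.1] 108 z109 [529.1 384.7] z117 [527.6 382.6]
scene [318.6 149. ] 71 z109 [529.5 383.4] z117 [537.1 374.9]
scene [208.8 224.8] 133 z109 [ 609.7 -146.8] z117 [ 616.6 -150.6]
scene [111.8 231.1] 53 z109 [ 457.5 -388.7] z117 [ 465.7 -390.4]
t 28.93 eef [ 451.6 -378.   129.2] F [0.5 0.5 0.4] M [-0.02 -0.1  -0.07] open 94.9 q [-0.81  0.52  1.72 -0.    0.91 -0.82]
 rotvec [ 0.002 -0.011 -0.008]  shift now [24.1  0.7  5.2]  shift after [24.2  0.9  4.9]
```

View pics/s23.png

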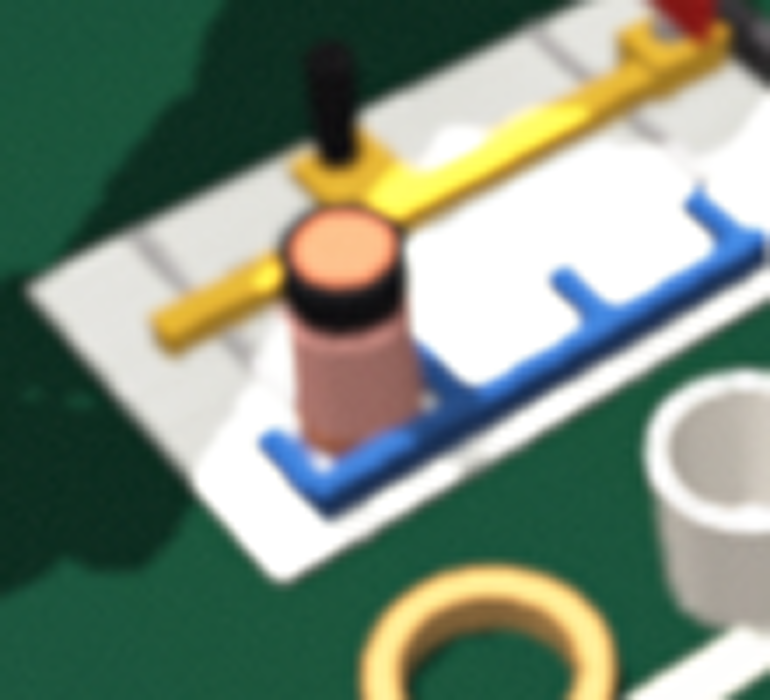

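Canister A stands in its bay at about (615,-150). Both views agree. Next I'll descend on B.

step_arm:
  rows:
    - [15,1,5,0,-0.011,-0.008]
    - [25,0,0,0,0,0]
    - [20,0,0,0,0,0]
    - [0,0,0,0,0,0]

```text
t: 29.42
eef_pos: [459.3, -371.2, 65.3]
tcp_rot: [1.992, 1.568, 2.01]
ft_force: [-0.2, 0.1, -0.0]
opening: 0.999
```

```bash
python3 -c "
from lids import *
lev([456.5,-377,31],0.01)"
```

```text
t 29.43 eef [ 459.3 -371.2   65.3] F [-0.2  0.1 -0. ] M [ 0.01 -0.12  0.02] open 95.0 q [-0.79  0.61  1.77  0.    0.77 -0.81]
 rotvec [ 0.008 -0.001 -0.003]  shift now [34.3 -5.8 -2.9]  shift after [34.3 -5.8 -2.9]
```

step_arm:
  rows:
    - [4,-5.8,-3,0.006,0,-0.003]
    - [18,0,0,0,0,0]
    - [12,0,0,0,0,0]
    - [0,0,0,0,0,0]
    - [0,0,0,0,0,0]

```text
t: 30.05
eef_pos: [457.4, -376.7, 30.0]
tcp_rot: [-1.988, 1.57, -1.974]
ft_force: [0.2, 0.6, 0.7]
opening: 1.002
```

```bash
python3 -c "
from lids import *
lev([456.5,-377,31],0.01)"
```

```text
t 30.05 eef [ 457.4 -376.7   30. ] F [0.2 0.6 0.7] M [-0.03 -0.07 -0.01] open 95.3 q [-0.8   0.66  1.79 -0.    0.69 -0.81]
 rotvec [ 0.004 -0.     0.001]  shift now [-1.  -0.3 -0.9]  shift after [-1.  -0.3 -0.9]
```

step_arm:
  rows:
    - [0,0,-0.5,0,0,0]
    - [0,0,0,0,0,0]
    - [0,0,0,0,0,0]
    - [0,0,0,0,0,0]
    - [0,0,0,0,0,0]
    - [0,0,0,0,0,0]
    - [0,0,0,0,0,0]
  grip: 40

```text
t: 30.92
eef_pos: [456.9, -377.1, 31.0]
tcp_rot: [-1.435, 1.569, -1.421]
ft_force: [-1.3, -1.0, -0.6]
opening: 0.607
```

```bash
python3 -c "
from lids import *
lev([613,-70.8,140],0.01)"
```

```text
t 30.93 eef [ 456.9 -377.1   31. ] F [-1.3 -1.  -0.6] M [-0.04 -0.02  0.02] open 57.7 q [-0.8   0.66  1.79 -0.    0.69 -0.81]
 rotvec [0.004 0.    0.002]  shift now [-109.5  303.9  160.3]  shift after [-109.   304.7  159.1]
```

step_arm:
  rows:
    - [-30,0,0,0,0,0]
    - [-50,0,0,0,0,0]
    - [-55,0,0,0,0,0]
    - [-10,0,0,0,0,0]
    - [0,50,26,0,0,0]
    - [0,50,26,0,0,0]
    - [0,50,26,0,0,0]
    - [0,50,26,0,0,0]

```text
t: 31.92
eef_pos: [557.6, -171.8, 172.9]
tcp_rot: [2.621, 1.562, 2.627]
ft_force: [0.9, 0.0, -4.1]
opening: 0.603
```

```bash
python3 -c "
from lids import *
lev([613,-70.8,165],0.01)"
```

```text
t 31.93 eef [ 557.6 -171.8  172.9] F [ 0.9  0.  -4.1] M [-0.03 -0.13  0.04] open 57.4 q [-0.41  0.46  1.69  0.    1.   -0.42]
 rotvec [-0.004 -0.008 -0.005]  shift now [  7.9 100.6  56.1]  shift after [  7.9 100.4  56.4]
```

step_arm:
  rows:
    - [0,50,28,-0.004,-0.008,-0.005]
    - [0,45,26,0,0,0]
    - [0,0,0,0,0,0]
    - [35,0,0,0,0,0]
    - [35,0,0,0,0,0]
    - [25,0,0,0,0,0]
    - [10,0,0,0,0,0]
    - [0,0,0,0,0,0]

```text
t: 32.92
eef_pos: [607.2, -70.3, 54.7]
tcp_rot: [2.932, 1.557, 2.946]
ft_force: [0.6, -0.5, -3.2]
opening: 0.604
```

```bash
python3 -c "
from lids import *
lev([613,-70.8,41],0.01)"
```

```text
t 32.92 eef [607.2 -70.3  54.7] F [ 0.6 -0.5 -3.2] M [-0.02 -0.16 -0.03] open 57.5 q [-0.22  0.65  1.72 -0.    0.79 -0.24]
 rotvec [ 0.004 -0.014 -0.003]  shift now [13.7 -0.6  6. ]  shift after [13.7 -0.6  5.8]
```

step_arm:
  rows:
    - [0,-0.5,6,0.004,-0.014,-0.003]
    - [0,0,0,0,0,0]
    - [0,0,0,0,0,0]

```text
t: 33.3
eef_pos: [614.6, -71.3, 56.8]
tcp_rot: [-0.239, 1.566, -0.23]
ft_force: [-0.4, -0.5, -3.0]
opening: 0.61
```

```bash
python3 -c "
from lids import *
lev([613,-70.8,40],0.01)
im=env.read_camera('scene')
im=np.clip((im/255.)**.7*255,0,255).astype(np.uint8)
crop(im,160,170,270,270,7,'s24.png')"
```

```text
t 33.30 eef [614.6 -71.3  56.8] F [-0.4 -0.5 -3. ] M [ 0.06 -0.1   0.02] open 58.0 q [-0.22  0.65  1.71 -0.    0.78 -0.23]
 rotvec [-0.001  0.004  0.001]  shift now [16.8  0.6 -1.7]  shift after [16.8  0.5 -1.6]
```

View pics/s24.png

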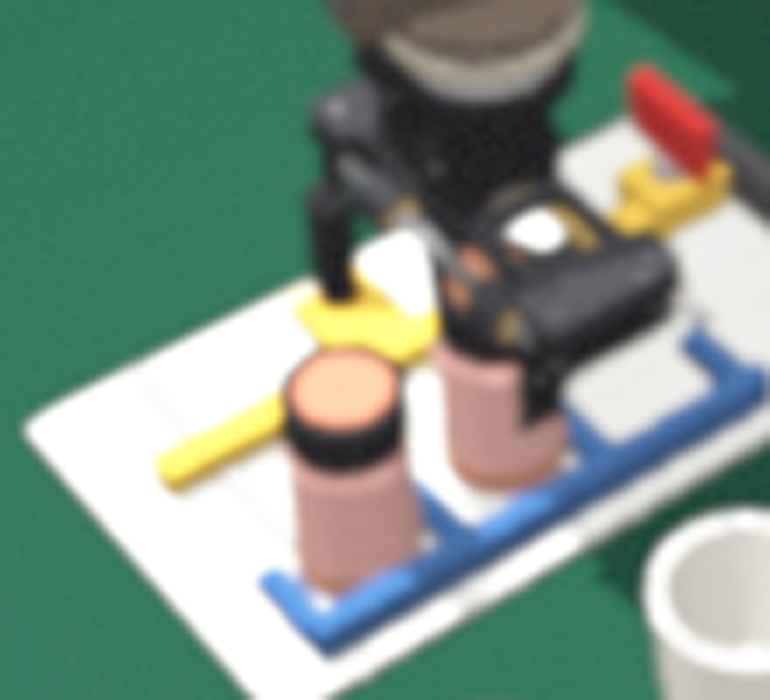

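step_arm:
  rows:
    - [8,0.5,-1.5,0,0,0]
    - [5,0,0,0,0,0]
    - [3,0,0,0,0,0]
    - [0,0,0,0,0,0]

```text
t: 33.85
eef_pos: [613.0, -70.7, 39.7]
tcp_rot: [-0.243, 1.566, -0.233]
ft_force: [-0.1, -0.6, -4.0]
opening: 0.604
```

```bash
python3 -c "
from lids import *
lev([613,-70.8,39],0.01)"
```

```text
t 33.85 eef [613.  -70.7  39.7] F [-0.1 -0.6 -4. ] M [ 0.04 -0.08 -0.  ] open 57.5 q [-0.22  0.67  1.72 -0.    0.74 -0.23]
 rotvec [-0.     0.004  0.001]  shift now [ 0.7 -0.1  0. ]  shift after [ 0.7 -0.1  0. ]
```

step_arm:
  rows:
    - [0.7,0,0,0,0,0]
    - [0,0,0,0,0,0]
    - [0,0,0,0,0,0]

```text
t: 34.22
eef_pos: [613.2, -70.7, 39.2]
tcp_rot: [-0.239, 1.566, -0.229]
ft_force: [-0.6, 0.3, -2.7]
opening: 0.605
```

step_arm:
  rows:
    - [0,0,0,0,0,0]
    - [0,0,0,0,0,0]
    - [0,0,0,0,0,0]
    - [0,0,0,0,0,0]
    - [0,0,0,0,0,0]
    - [-40,0,0,0,0,0]
    - [-50,0,0,0,0,0]
    - [-20,0,0,0,0,0]
  grip: 95

```text
t: 35.22
eef_pos: [612.4, -70.6, 151.5]
tcp_rot: [-0.242, 1.568, -0.233]
ft_force: [-1.1, -1.0, -1.4]
opening: 0.998
```

```bash
python3 -c "
from lids import *
lids('c')
lev([529.3,384,150],0.01)"
```

```text
top [157.5 208.1] 108 z109 [529.1 384.7] z117 [527.6 382.6]
scene [318.6 149. ] 73 z109 [529.5 383.3] z117 [537.1 374.8]
scene [229.9 213.6] 104 z109 [609.1 -69.1] z117 [616.  -73.6]
scene [227.6 228.2] 44 z109 [ 655.5 -110.2] z117 [ 662.  -114.3]
t 35.33 eef [612.6 -70.7 151.1] F [-0.3 -0.7 -0.6] M [-0.01 -0.07  0.01] open 95.3 q [-0.22  0.53  1.64 -0.    0.97 -0.23]
 rotvec [-0.     0.004  0.001]  shift now [ 3.000e-01  4.554e+02 -7.900e+01]  shift after [  1.1 455.5 -78.8]
```

```bash
python3 -c "
from lids import *
im=cv2.imread('pics/scene_c.png')[:,:,::-1];crop(im,160,170,270,270,7,'s25.png')"
```

```text
(no output)
```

View pics/s25.png

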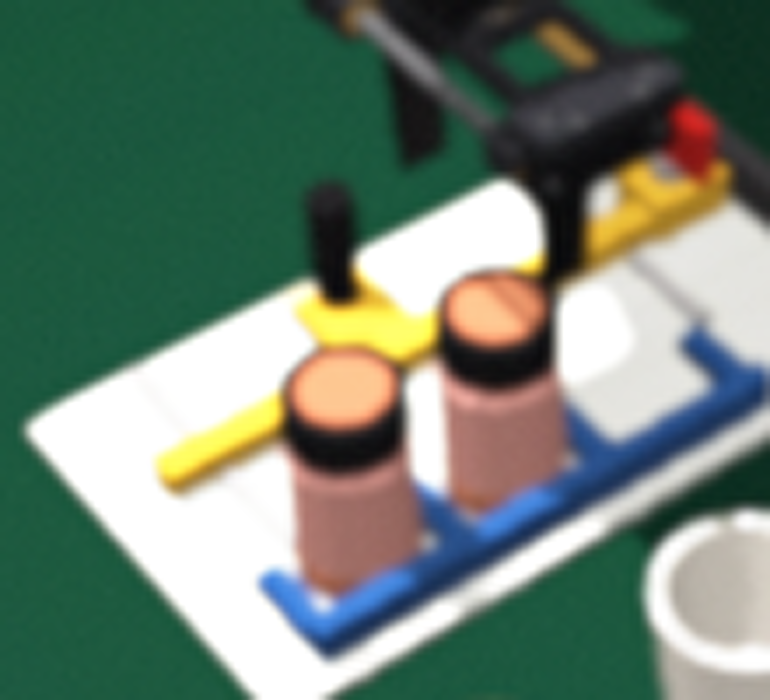

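A and B are both standing in their bays. On to C.

step_arm:
  rows:
    - [-2,57,-10,0,0,0]
    - [-2,57,-10,0,0,0]
    - [-2,57,-10,0,0,0]
    - [-2,57,-10,0,0,0]
    - [0,57,-10,0,0,0]
    - [0,57,-10,0,0,0]
    - [0,57,-10,0,0,0]
    - [0,50,-9,0,0,0]

```text
t: 36.33
eef_pos: [525.8, 387.1, 147.6]
tcp_rot: [-2.545, 1.564, -2.542]
ft_force: [-0.1, 0.4, 1.0]
opening: 0.997
```

```bash
python3 -c "
from lids import *
lids('d')
lev([529.3,384,120],0.01)"
```

```text
top [280.8 181.4] 99 z109 [616.9 -70.6] z117 [614.9 -69.9]
top [302.2 181. ] 101 z109 [ 616.2 -150.3] z117 [ 614.2 -149.1]
scene [230.6 213.1] 118 z109 [608.5 -66.3] z117 [615.4 -70.9]
scene [208.5 224.4] 129 z109 [ 607.8 -146.7] z117 [ 614.7 -150.5]
t 36.42 eef [524.8 389.3 147.2] F [ 0.4 -0.8 -0. ] M [-0.04 -0.07  0.06] open 95.2 q [0.54 0.59 1.54 0.   1.03 0.53]
 rotvec [-0.004 -0.006  0.003]  shift now [27.2 -5.2  4.7]  shift after [27.2 -5.3  4.5]
```

step_arm:
  rows:
    - [15,-5.3,4.5,-0.004,-0.006,0.003]
    - [25,0,0,0,0,0]
    - [25,0,0,0,0,0]
    - [0,0,0,0,0,0]

```text
t: 36.92
eef_pos: [527.6, 382.4, 75.4]
tcp_rot: [-2.519, 1.565, -2.507]
ft_force: [-0.0, 0.1, 0.9]
opening: 1.0
```

```bash
python3 -c "
from lids import *
lev([529.3,384,31],0.01)"
```

```text
t 36.92 eef [527.6 382.4  75.4] F [-0.   0.1  0.9] M [-0.05 -0.09  0.03] open 95.1 q [ 0.53  0.67  1.6  -0.    0.88  0.51]
 rotvec [ 0.002 -0.005  0.004]  shift now [44.4  1.7  1.9]  shift after [44.4  1.6  1.7]
```

step_arm:
  rows:
    - [14,1.6,1.7,0.002,-0.005,0.004]
    - [18,0,0,0,0,0]
    - [12,0,0,0,0,0]
    - [0,0,0,0,0,0]
    - [0,0,0,0,0,0]

```text
t: 37.55
eef_pos: [530.1, 383.9, 29.4]
tcp_rot: [0.713, 1.569, 0.722]
ft_force: [0.3, 0.2, -0.3]
opening: 1.0
```

```bash
python3 -c "
from lids import *
lev([529.3,384,31],0.01)
im=env.read_camera('scene')
im=np.clip((im/255.)**.7*255,0,255).astype(np.uint8)
crop(im,270,100,360,180,8,'s26.png')"
```

```text
t 37.55 eef [530.1 383.9  29.4] F [ 0.3  0.2 -0.3] M [-0.02 -0.08  0.03] open 95.1 q [0.53 0.73 1.63 0.   0.79 0.52]
 rotvec [-0.001  0.002 -0.001]  shift now [-1.6  0.2 -0.8]  shift after [-1.6  0.2 -0.8]
```

View pics/s26.png

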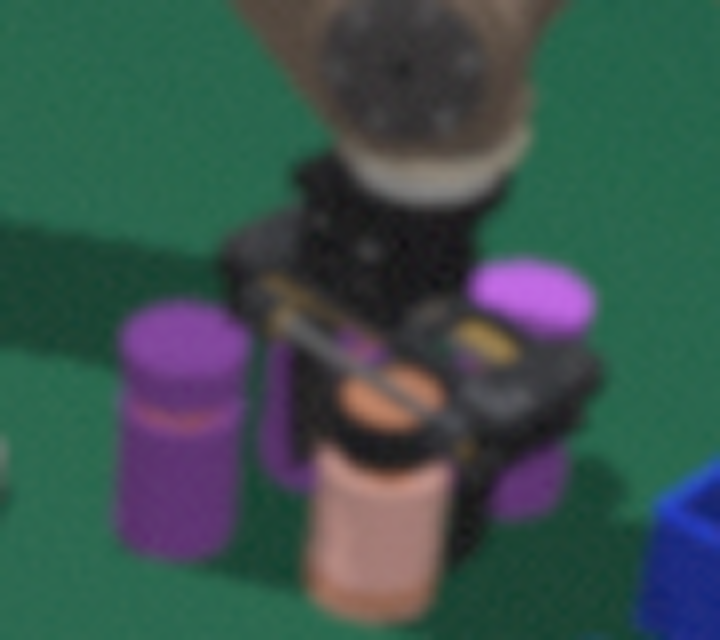

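```bash
python3 -c "
from h import *
for x in(-53,53):
  for b in (34,40): print((proj('scene',[530.1+x,383.9,29.4-25+b])-[270,100])*8)
print((proj('scene',[529.3,384,109])-[270,100])*8)
for z in (130,): print((proj('scene',[530.1,383.9,z])-[270,100])*8)"
```

```text
[298.25150874 461.3205014 ]
[299.28781042 451.26294103]
[455.63115527 570.54931637]
[457.10363673 560.35317501]
[389.35870615 391.54815434]
[395.08051605 354.61455379]
```

The right finger tip at (460,560) matches its prediction for C. Gripping now.

step_arm:
  rows:
    - [-1.5,0,-0.8,0,0,0]
    - [0,0,0,0,0,0]
    - [0,0,0,0,0,0]
    - [0,0,0,0,0,0]
    - [0,0,0,0,0,0]
    - [0,0,0,0,0,0]
    - [0,0,0,0,0,0]
  grip: 40

```text
t: 38.48
eef_pos: [529.3, 384.1, 32.3]
tcp_rot: [0.676, 1.567, 0.686]
ft_force: [-0.5, 0.9, 1.0]
opening: 0.605
```

step_arm:
  rows:
    - [-30,0,0,0,0,0]
    - [-50,0,0,0,0,0]
    - [-55,0,0,0,0,0]
    - [-10,0,0,0,0,0]
    - [0,-55,12,0,0,0]
    - [0,-55,12,0,0,0]
    - [0,-55,12,0,0,0]
    - [0,-55,12,0,0,0]

```text
t: 39.48
eef_pos: [577.1, 160.7, 173.4]
tcp_rot: [-2.877, 1.563, -2.861]
ft_force: [0.9, -0.6, -2.5]
opening: 0.607
```

```bash
python3 -c "
from lids import *
lev([613,9.3,165],0.01)"
```

```text
t 39.48 eef [577.1 160.7 173.4] F [ 0.9 -0.6 -2.5] M [ 0.07 -0.13 -0.03] open 57.7 q [ 0.16  0.48  1.65 -0.    1.01  0.15]
 rotvec [ 0.006 -0.007  0.002]  shift now [   8.5 -151.9   33.5]  shift after [   8.4 -151.7   34.3]
```

step_arm:
  rows:
    - [0,-50,11,0.006,-0.007,0.002]
    - [0,-50,11,0,0,0]
    - [0,-48,11,0,0,0]
    - [0,0,0,0,0,0]
    - [35,0,0,0,0,0]
    - [35,0,0,0,0,0]
    - [30,0,0,0,0,0]
    - [0,0,0,0,0,0]

```text
t: 40.48
eef_pos: [606.8, 6.0, 60.0]
tcp_rot: [3.072, 1.556, 3.077]
ft_force: [-0.2, -0.4, -3.2]
opening: 0.606
```

```bash
python3 -c "
from lids import *
lev([613,9.3,41],0.01)"
```

```text
t 40.48 eef [606.8   6.   60. ] F [-0.2 -0.4 -3.2] M [-0.02 -0.12  0.02] open 57.7 q [-0.1   0.64  1.72 -0.    0.8  -0.1 ]
 rotvec [-0.005 -0.015 -0.001]  shift now [18.9  3.2  6.5]  shift after [19.   3.2  6.2]
```

step_arm:
  rows:
    - [3,3.2,5,-0.005,-0.015,-0.001]
    - [0,0,0,0,0,0]
    - [0,0,0,0,0,0]

```text
t: 40.85
eef_pos: [613.0, 10.4, 58.9]
tcp_rot: [-0.04, 1.567, -0.028]
ft_force: [0.1, -0.2, -2.8]
opening: 0.607
```

```bash
python3 -c "
from lids import *
lev([613,9.3,41],0.01)
im=env.read_camera('scene')
im=np.clip((im/255.)**.7*255,0,255).astype(np.uint8)
crop(im,180,150,290,250,7,'s27.png')"
```

```text
t 40.85 eef [613.   10.4  58.9] F [ 0.1 -0.2 -2.8] M [-0.02 -0.04  0.01] open 57.8 q [-0.09  0.64  1.72  0.    0.78 -0.1 ]
 rotvec [0.002 0.004 0.   ]  shift now [17.9 -1.1 -0.1]  shift after [17.9 -1.1 -0. ]
```

View pics/s27.png

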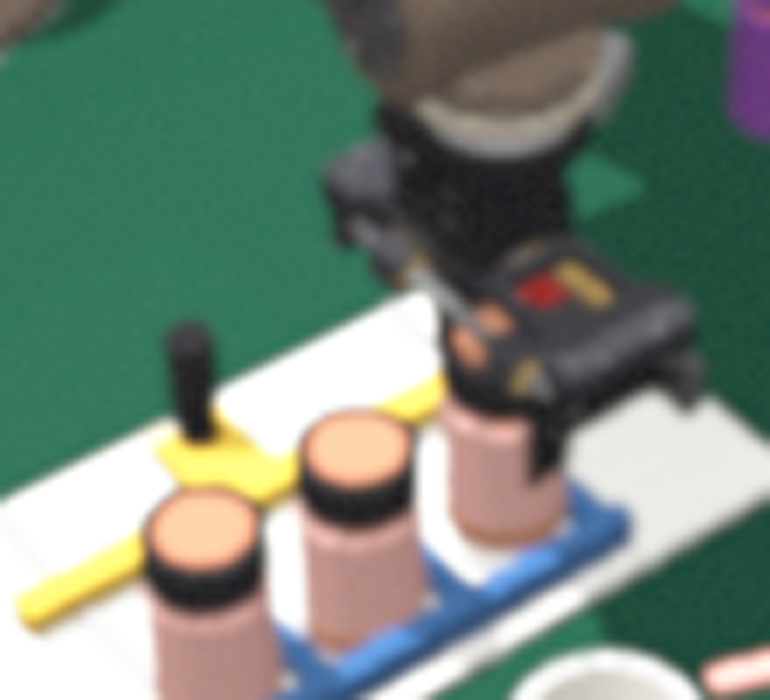

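C is over the third bay. Lowering it.

step_arm:
  rows:
    - [9,-1,0,0,0,0]
    - [6,0,0,0,0,0]
    - [2.5,0,0,0,0,0]
    - [0,0,0,0,0,0]

```text
t: 41.4
eef_pos: [613.1, 9.1, 40.6]
tcp_rot: [-0.054, 1.567, -0.043]
ft_force: [-0.4, -0.8, -2.9]
opening: 0.604
```

```bash
python3 -c "
from lids import *
lev([613,9.3,40.2],0.01)"
```

```text
t 41.40 eef [613.1   9.1  40.6] F [-0.4 -0.8 -2.9] M [-0.   -0.08 -0.05] open 57.4 q [-0.09  0.66  1.73  0.    0.74 -0.1 ]
 rotvec [0.001 0.004 0.   ]  shift now [ 0.4  0.2 -0.1]  shift after [ 0.4  0.2 -0.1]
```

step_arm:
  rows:
    - [0.4,0,0,0,0,0]
    - [0,0,0,0,0,0]
    - [0,0,0,0,0,0]
    - [0,0,0,0,0,0]
    - [0,0,0,0,0,0]
    - [-40,0,0,0,0,0]
    - [-50,0,0,0,0,0]
    - [-20,0,0,0,0,0]
  grip: 95

```text
t: 42.4
eef_pos: [612.6, 9.1, 152.7]
tcp_rot: [-0.03, 1.568, -0.018]
ft_force: [-0.8, 0.4, -0.7]
opening: 1.005
```

step_arm:
  rows:
    - [0,30,-30,-0.18,0,0]
    - [0,0,0,-0.187,0,0]
    - [0,0,0,-0.187,0,0]
    - [0,0,0,-0.187,0,0]
    - [0,0,0,-0.187,0,0]
    - [0,0,0,-0.187,0,0]
    - [0,0,0,-0.187,0,0]
    - [0,0,0,-0.187,0,0]

```text
t: 43.4
eef_pos: [581.7, 39.9, 155.7]
tcp_rot: [-1.54, 1.563, -0.03]
ft_force: [-0.2, 0.3, 0.1]
opening: 1.0
```

```bash
python3 -c "
from lids import *
lev([517,99.5,120],1.58)
lids('e')
im=cv2.imread('pics/scene_e.png')[:,:,::-1];crop(im,160,150,290,270,6,'s28.png')"
```

```text
t 43.40 eef [581.7  39.9 155.7] F [-0.2  0.3  0.1] M [ 0.1  -0.13 -0.01] open 95.1 q [-0.04  0.48  1.72  0.    0.94 -1.55]
 rotvec [-0.07  -0.     0.008]  shift now [35.1 68.5 55.6]  shift after [35.7 64.1 60.2]
top [282.2 181.4] 79 z109 [616.7 -75.8] z117 [614.7 -75. ]
top [302.4 181. ] 107 z109 [ 616.4 -150.9] z117 [ 614.3 -149.7]
scene [251.1 202.5] 53 z109 [608.8  12.9] z117 [615.7   7.6]
scene [230.6 213.2] 122 z109 [608.8 -66.3] z117 [615.7 -70.8]
```

View pics/s28.png

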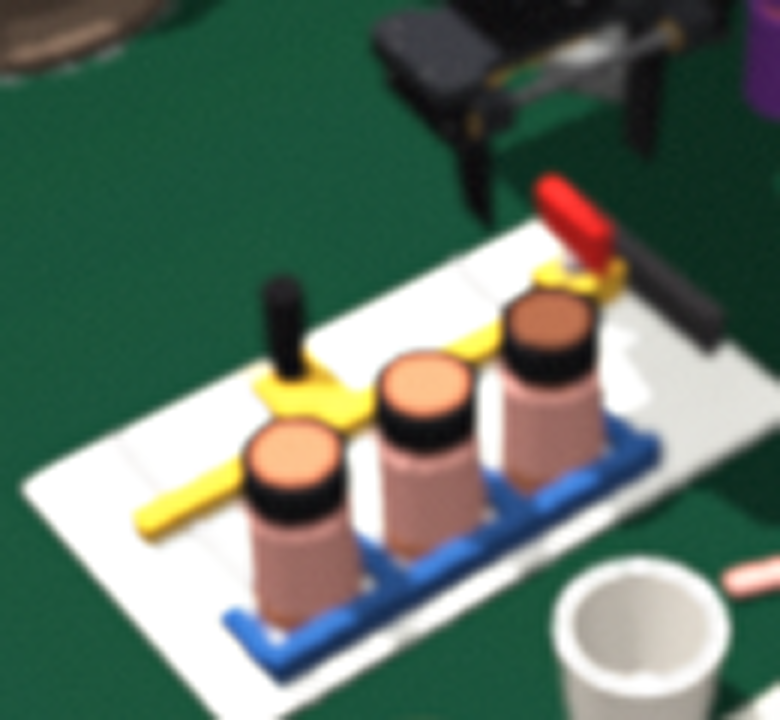

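All three canisters stand in their bays. Back to the wing.

step_arm:
  rows:
    - [0,32,28,-0.07,0,0.008]
    - [0,32,30,0,0,0]
    - [10,0,0,0,0,0]
    - [0,0,0,0,0,0]
  grip: 60

```text
t: 44.0
eef_pos: [518.5, 100.9, 145.1]
tcp_rot: [-1.399, 1.57, 0.161]
ft_force: [-0.3, -0.5, 0.3]
opening: 0.658
```

```bash
python3 -c "
from lids import *
lev([517,99.5,41],1.58)"
```

```text
t 44.00 eef [518.5 100.9 145.1] F [-0.3 -0.5  0.3] M [ 0.07 -0.12 -0.01] open 62.6 q [ 0.07  0.42  1.86  0.    0.86 -1.49]
 rotvec [-0.021  0.     0.   ]  shift now [104.1   1.5  -1.4]  shift after [104.1   1.5  -1.4]
```

step_arm:
  rows:
    - [30,1.5,-1,-0.02,0,0]
    - [40,0,0,0,0,0]
    - [25,0,0,0,0,0]
    - [0,0,0,0,0,0]
    - [0,0,0,0,0,0]

```text
t: 44.62
eef_pos: [521.8, 97.2, 49.0]
tcp_rot: [-1.539, 1.566, 0.028]
ft_force: [-0.3, 0.6, 0.3]
opening: 0.631
```

```bash
python3 -c "
from lids import *
lev([517,99.5,41],1.58)
im=env.read_camera('scene')
crop(im,210,120,290,200,8,'s29.png')"
```

```text
t 44.62 eef [521.8  97.2  49. ] F [-0.3  0.6  0.3] M [ 0.14 -0.15 -0.06] open 60.0 q [ 0.06  0.57  1.94 -0.    0.63 -1.51]
 rotvec [-0.013  0.     0.005]  shift now [8.  4.9 2.3]  shift after [8.  4.8 2.3]
```

View pics/s29.png

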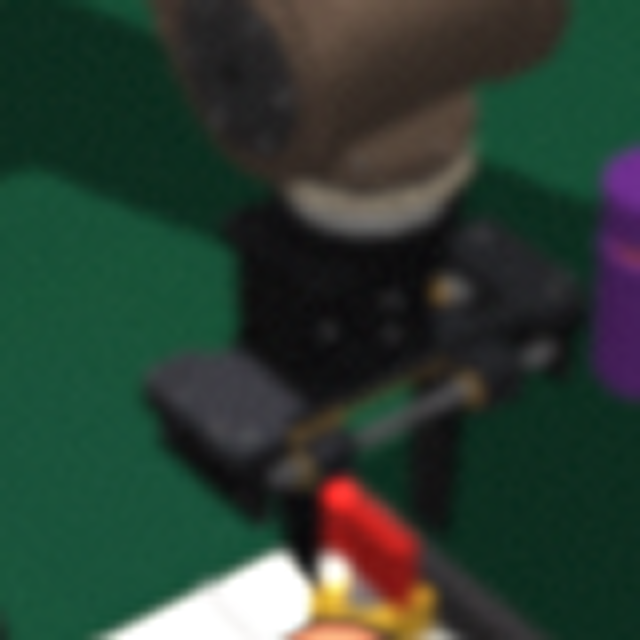

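step_arm:
  rows:
    - [5,4.8,2.3,-0.01,0,0.005]
    - [3,0,0,0,0,0]
    - [0,0,0,0,0,0]

```text
t: 45.05
eef_pos: [517.6, 99.8, 42.4]
tcp_rot: [-1.465, 1.568, 0.113]
ft_force: [0.2, -0.1, 0.4]
opening: 0.629
```

step_arm:
  rows:
    - [0,0,0,0,0,0]
    - [0,0,0,0,0,0]
    - [0,0,0,0,0,0]
    - [0,0,0,0,0,0]
    - [0,0,0,0,0,0]
    - [0,0,0,0,0,0]
    - [0,0,0,0,0,0]
    - [0,0,0,0,0,0]
  grip: 0

```text
t: 46.05
eef_pos: [517.8, 98.7, 42.8]
tcp_rot: [-1.783, 1.567, -0.206]
ft_force: [0.0, -0.3, 0.0]
opening: 0.126
```

```bash
python3 -c "
from lids import *
lids('f')
lev([571,99.5,41],1.58)"
```

```text
top [259.4 182. ] 105 z109 [616.8   9.2] z117 [614.8   9.3]
top [280.8 181.5] 108 z109 [616.6 -70.5] z117 [614.6 -69.8]
top [302.4 181. ] 107 z109 [ 616.4 -150.9] z117 [ 614.3 -149.7]
scene [251.2 202.4] 113 z109 [608.6  13.6] z117 [615.5   8.4]
scene [230.6 213.2] 122 z109 [608.8 -66.3] z117 [615.7 -70.8]
scene [208.6 224.5] 138 z109 [ 608.4 -146.5] z117 [ 615.3 -150.3]
t 46.15 eef [517.8  98.8  42.8] F [ 0.4 -1.   0.2] M [ 0.15 -0.14 -0.07] open 12.2 q [ 0.06  0.57  1.95 -0.    0.61 -1.51]
 rotvec [-0.002 -0.001  0.003]  shift now [  2.  -53.2   0.3]  shift after [  1.8 -53.2   0.2]
```

The wing is held again and all canisters are still in place at x≈615. I'll push the bar shut.

step_arm:
  rows:
    - [0,-12,0,0,0,0]
    - [0,-12,0,0,0,0]
    - [0,-10,0,0,0,0]
    - [0,-8,0,0,0,0]
    - [0,0,0,0,0,0]

```text
t: 46.78
eef_pos: [561.1, 99.4, 42.8]
tcp_rot: [-2.529, 1.57, -0.951]
ft_force: [0.6, -0.2, 1.7]
opening: 0.127
```

```bash
python3 -c "
from lids import *
lev([571,99.5,41],1.58)"
```

```text
t 46.77 eef [561.1  99.4  42.8] F [ 0.6 -0.2  1.7] M [ 0.16 -0.41 -0.07] open 12.1 q [ 0.06  0.62  1.84 -0.    0.68 -1.52]
 rotvec [-0.002 -0.001  0.001]  shift now [ 1.8 -9.9  0. ]  shift after [ 1.8 -9.9  0. ]
```

step_arm:
  rows:
    - [0,-3,0,0,0,0]
    - [0,-3,0,0,0,0]
    - [0,-2,0,0,0,0]
    - [0,0,0,0,0,0]

```text
t: 47.28
eef_pos: [566.6, 99.4, 42.8]
tcp_rot: [1.762, 1.565, -2.943]
ft_force: [-0.8, 0.3, 0.5]
opening: 0.125
```

step_arm:
  rows:
    - [0,-2,0,0,0,0]
    - [0,0,0,0,0,0]

```text
t: 47.52
eef_pos: [567.1, 99.4, 42.8]
tcp_rot: [1.712, 1.562, -2.993]
ft_force: [-1.7, -1.4, 1.5]
opening: 0.124
```

step_arm:
  rows:
    - [0,-2,0,0,0,0]
    - [0,0,0,0,0,0]

```text
t: 47.78
eef_pos: [567.1, 99.5, 42.7]
tcp_rot: [1.682, 1.558, -3.023]
ft_force: [-1.9, -0.2, 1.6]
opening: 0.125
```

```bash
python3 -c "
from lids import *
lids('g')
lev([571,99.5,41],1.58)
im=cv2.imread('pics/top_g.png')[:,:,::-1];crop(im,195,150,345,250,5,'t29.png')"
```

```text
top [302.3 180. ] 106 z109 [ 620.  -151.1] z117 [ 618.  -149.9]
top [260.6 180.9] 72 z109 [621.    4.5] z117 [618.9   4.7]
top [280.8 180.9] 108 z109 [618.8 -70.6] z117 [616.8 -69.9]
scene [251.5 202.6] 110 z109 [609.7  13.6] z117 [616.6   8.4]
scene [230.7 213.5] 119 z109 [610.3 -67. ] z117 [617.2 -71.5]
scene [209.1 225.4] 131 z109 [ 612.4 -147.5] z117 [ 619.3 -151.4]
scene [227.  227.1] 46 z109 [ 650.6 -108.9] z117 [ 657.2 -113.1]
t 47.88 eef [567.2  99.4  42.7] F [-5.3 -0.1  3.8] M [ 0.12  0.5  -0.08] open 11.5 q [ 0.06  0.63  1.82 -0.    0.71 -1.52]
 rotvec [-0.002 -0.001 -0.013]  shift now [ 1.7 -3.9  0. ]  shift after [ 1.7 -3.8  0. ]
```

View pics/t29.png

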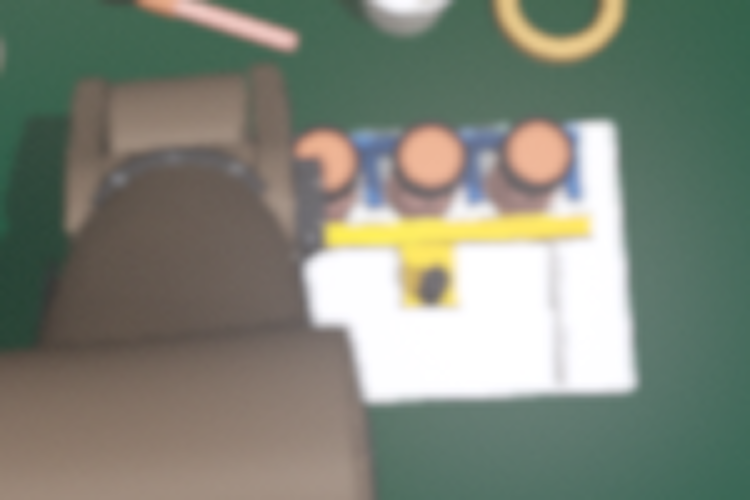

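The bar stopped about 4 mm short because the push was weak. I'll use larger command steps.

step_arm:
  rows:
    - [0,-5,0,0,0,-0.013]
    - [0,-5,0,0,0,0]
    - [0,0,0,0,0,0]

```text
t: 48.25
eef_pos: [567.4, 99.4, 42.6]
tcp_rot: [1.684, 1.55, -3.02]
ft_force: [3.4, -1.5, -2.3]
opening: 0.124
```

```bash
python3 -c "
from lids import *
lev([571,99.5,41],1.58)"
```

```text
t 48.25 eef [567.4  99.4  42.6] F [ 3.4 -1.5 -2.3] M [ 0.08 -1.14 -0.07] open 11.8 q [ 0.06  0.63  1.81 -0.    0.72 -1.52]
 rotvec [-0.001 -0.002 -0.021]  shift now [ 1.5 -3.6  0. ]  shift after [ 1.6 -3.6  0. ]
```

```bash
python3 -c "
from lids import *
print(ray('top',195+432.5/5-.5,150+283.5/5-.5,88), ray('top',195+437.5/5-.5,150+347.5/5-.5,88))
im=env.read_camera('top');crop(im,235,160,320,220,9,'t30.png')
im=env.read_camera('scene');crop(im,180,180,280,270,8,'s30.png')"
```

```text
[527.09962322 -68.88437323  88.        ] [478.97931091 -70.39033874  88.        ]
```

View pics/t30.png

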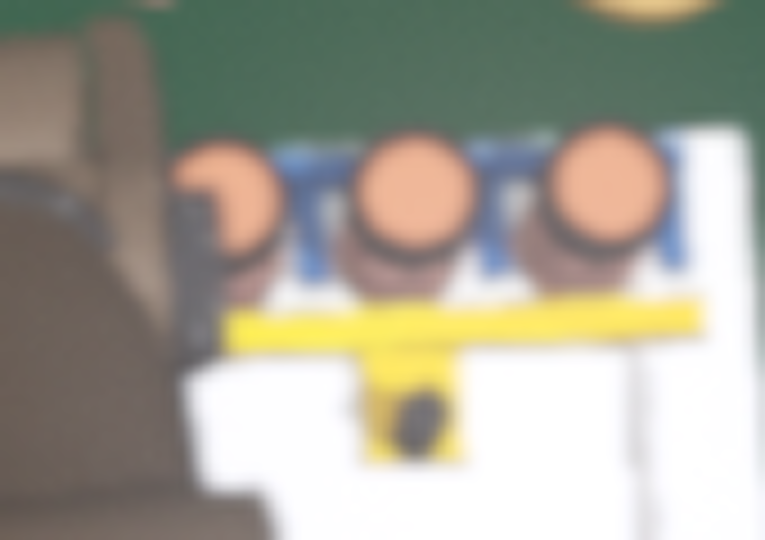

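View pics/s30.png

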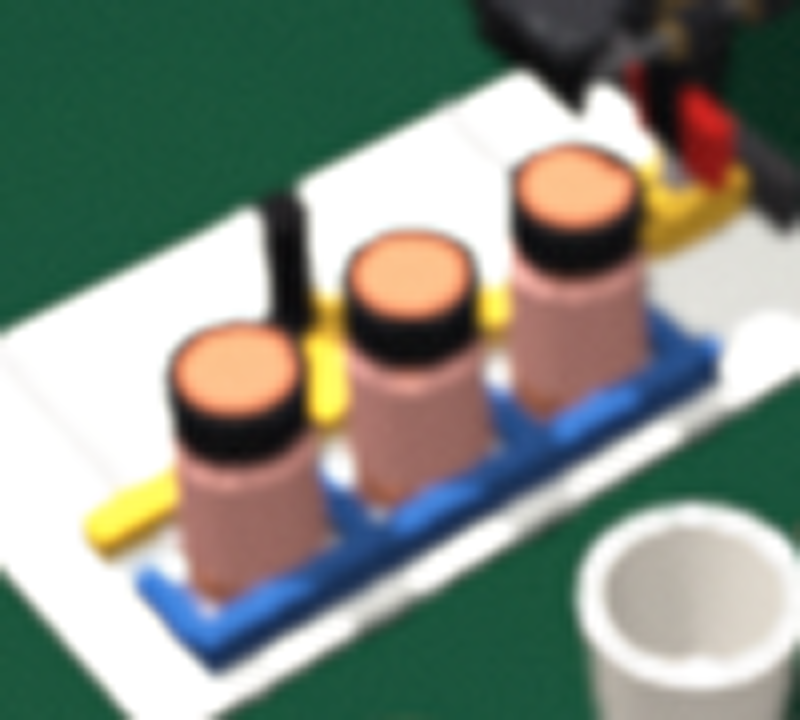

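step_arm:
  rows:
    - [0,-12,0,0,0,-0.02]
    - [0,-12,0,0,0,-0.02]
    - [0,0,0,0,0,0]

```text
t: 48.72
eef_pos: [576.7, 99.5, 40.5]
tcp_rot: [1.828, 1.556, -2.875]
ft_force: [4.6, -2.2, 0.5]
opening: 0.121
```

```bash
python3 -c "
from lids import *
lev([571,99.5,41],1.58)
im=env.read_camera('top');crop(im,235,160,320,220,9,'t31.png')"
```

```text
t 48.73 eef [576.7  99.5  40.5] F [ 4.6 -2.2  0.5] M [ 0.1  -1.33  0.01] open 11.5 q [ 0.06  0.64  1.79 -0.    0.72 -1.52]
 rotvec [-0.    -0.004 -0.014]  shift now [-0.4  5.7  0. ]  shift after [-0.5  5.7  0. ]
```

View pics/t31.png

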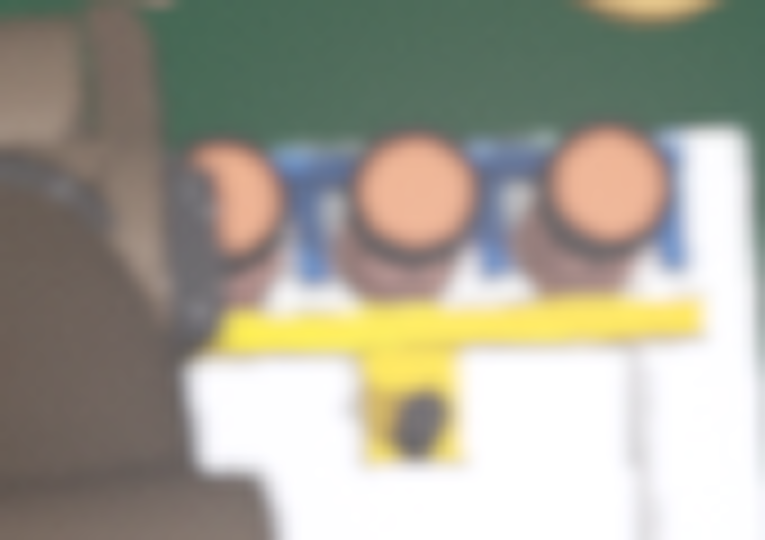

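The fingers slipped along the wing and the bar did not move. I'll push by the post instead, as intended.

step_arm:
  rows:
    - [0,0,0,0,0,0]
    - [0,0,0,0,0,0]
    - [0,0,0,0,0,0]
    - [0,0,0,0,0,0]
    - [-40,0,0,0,0,-0.014]
    - [-50,0,0,0,0,0]
    - [-10,0,0,0,0,0]
    - [0,0,0,0,0,0]
  grip: 50

```text
t: 49.78
eef_pos: [579.2, 99.8, 141.7]
tcp_rot: [-2.473, 1.566, -0.893]
ft_force: [-0.7, -0.0, -0.9]
opening: 0.526
```

step_arm:
  rows:
    - [0,20,-20,0.187,0,0]
    - [0,0,0,0.187,0,0]
    - [0,0,0,0.187,0,0]
    - [0,0,0,0.187,0,0]
    - [0,0,0,0.187,0,0]
    - [0,0,0,0.187,0,0]
    - [0,0,0,0.187,0,0]
    - [0,0,0,0.187,0,0]
  grip: 70

```text
t: 50.78
eef_pos: [554.3, 78.6, 129.1]
tcp_rot: [-2.938, 1.556, -2.864]
ft_force: [0.2, -0.0, -0.4]
opening: 0.732
```

```bash
python3 -c "
from lids import *
im=env.read_camera('scene');crop(im,180,150,280,250,7,'s31.png')
lev([528,-70,140],.01)"
```

```text
t 50.83 eef [554.2  78.6 129. ] F [-0.6 -0.  -0.4] M [-0.   -0.08 -0.01] open 70.2 q [ 0.02  0.49  1.79 -0.    0.88 -0.04]
 rotvec [ 0.055 -0.015  0.003]  shift now [ -10.  -146.7  -35.9]  shift after [ -11.  -148.4  -27.7]
```

View pics/s31.png

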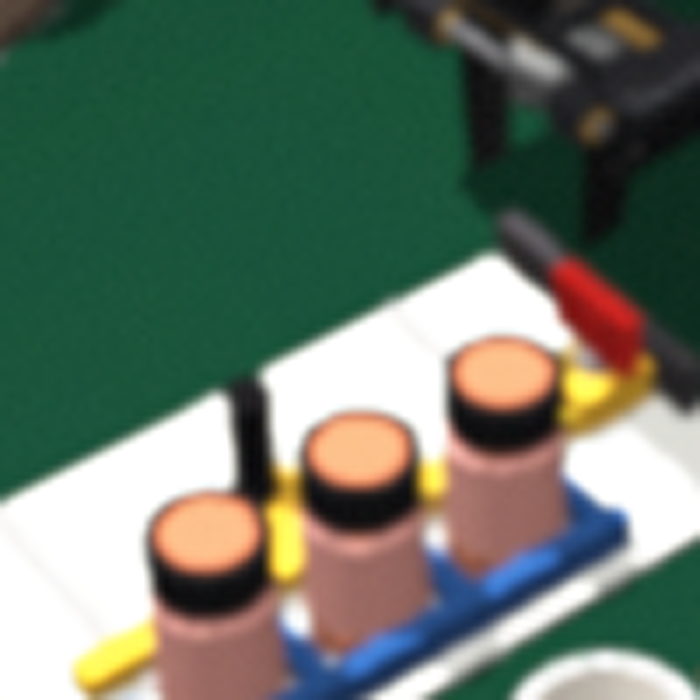

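step_arm:
  rows:
    - [-5,-48,-12,0.05,-0.015,0]
    - [-3,-50,-10,0,0,0]
    - [-3,-48,-10,0,0,0]
    - [0,0,0,0,0,0]

```text
t: 51.32
eef_pos: [525.0, -71.6, 135.9]
tcp_rot: [-2.775, 1.565, -2.748]
ft_force: [0.5, 1.1, -0.4]
opening: 0.738
```

```bash
python3 -c "
from lids import *
lev([527.5,-70,90],.01)"
```

```text
t 51.33 eef [525.  -71.6 135.9] F [ 0.5  1.1 -0.4] M [-0.   -0.17 -0.03] open 70.2 q [-0.26  0.44  1.86 -0.    0.85 -0.28]
 rotvec [ 0.017 -0.006  0.002]  shift now [45.9  1.7  2.8]  shift after [45.9  1.6  2.5]
```

step_arm:
  rows:
    - [25,1.6,2,0.015,-0.006,0]
    - [30,0,0,0,0,0]
    - [20,0,0,0,0,0]
    - [0,0,0,0,0,0]
  grip: 60

```text
t: 51.82
eef_pos: [526.0, -68.0, 55.9]
tcp_rot: [-2.911, 1.568, -2.89]
ft_force: [-0.5, -0.2, 0.0]
opening: 0.632
```

```bash
python3 -c "
from lids import *
lev([527.5,-70,42],.01)
im=env.read_camera('scene');crop(im,180,150,280,250,7,'s32.png')"
```

```text
t 51.83 eef [526.  -68.   55.9] F [-0.5 -0.2  0. ] M [ 0.03 -0.08  0.02] open 60.1 q [-0.25  0.56  1.93 -0.    0.66 -0.27]
 rotvec [ 0.011 -0.003  0.001]  shift now [13.9 -2.1  1.5]  shift after [13.9 -2.1  1.5]
```

View pics/s32.png

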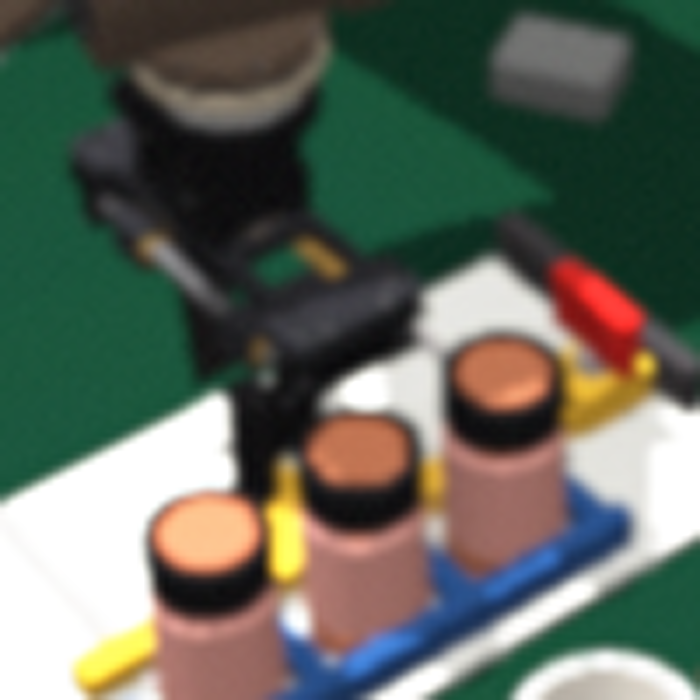

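step_arm:
  rows:
    - [9,-2,1.5,0.01,-0.003,0]
    - [5,0,0,0,0,0]
    - [0,0,0,0,0,0]
    - [0,0,0,0,0,0]
    - [0,0,0,0,0,0]
    - [0,0,0,0,0,0]
    - [0,0,0,0,0,0]
  grip: 0

```text
t: 52.75
eef_pos: [529.1, -69.8, 43.3]
tcp_rot: [-0.403, 1.566, -0.39]
ft_force: [1.8, 0.5, -3.5]
opening: 0.248
```

```bash
python3 -c "
from lids import *
lev([532,-70,42],.01)"
```

```text
t 52.75 eef [529.1 -69.8  43.3] F [ 1.8  0.5 -3.5] M [ 0.02 -0.15 -0.06] open 23.6 q [-0.25  0.58  1.93 -0.    0.62 -0.27]
 rotvec [0.002 0.004 0.002]  shift now [ 1.4 -0.2  2.9]  shift after [ 1.3 -0.2  2.9]
```

The post is gripped (23.6 mm opening). Pushing in +x.

step_arm:
  rows:
    - [0,0,4,0,0,0]
    - [0,0,4,0,0,0]
    - [0,0,0,0,0,0]

```text
t: 53.12
eef_pos: [528.7, -69.7, 43.2]
tcp_rot: [3.13, 1.557, -3.14]
ft_force: [4.4, 1.9, -6.9]
opening: 0.246
```

```bash
python3 -c "
from lids import *
lids('h')
lev([532,-70,42],.01)"
```

```text
scene [251.5 203.1] 66 z109 [611.7  12.4] z117 [618.6   7.2]
scene [231.  213.8] 69 z109 [611.8 -67.1] z117 [618.7 -71.6]
scene [209.1 225.5] 133 z109 [ 612.7 -147.7] z117 [ 619.6 -151.6]
scene [227.4 227.2] 51 z109 [ 651.9 -108.4] z117 [ 658.4 -112.6]
t 53.23 eef [528.7 -69.7  43.2] F [-3.3 -1.6  0.3] M [-0.27  0.1  -0.  ] open 23.4 q [-0.25  0.58  1.92 -0.01  0.65 -0.26]
 rotvec [ 0.004 -0.014 -0.   ]  shift now [ 1.1 -0.4  3.3]  shift after [ 1.2 -0.4  3.3]
```

step_arm:
  rows:
    - [0,0,10,0,-0.014,0]

```text
t: 53.35
eef_pos: [529.7, -69.3, 42.7]
tcp_rot: [3.031, 1.55, 3.047]
ft_force: [-59.9, -19.3, 44.3]
opening: 0.258
```

```bash
python3 -c "
from lids import *
lev([532,-70,42],.01); s=env.state(); print(s['tau'],s['moment'])"
```

```text
t 53.35 eef [529.7 -69.3  42.7] F [-59.9 -19.3  44.3] M [-3.45 10.51  0.12] open 24.6 q [-0.25  0.59  1.91 -0.01  0.66 -0.26]
 rotvec [ 0.006 -0.021 -0.002]  shift now [ 0.7 -0.7  2.3]  shift after [ 0.7 -0.7  2.3]
[ 14.81631249 -40.25334835 -40.11740327   5.64255372 -14.68264371
   0.04087598] [-3.45271612 10.50555817  0.12133634]
```

step_arm:
  rows:
    - [0,0,15,0,-0.01,0]

```text
t: 53.48
eef_pos: [532.8, -68.7, 42.1]
tcp_rot: [2.995, 1.534, 3.013]
ft_force: [-59.2, -15.6, 40.8]
opening: 0.344
```

```bash
python3 -c "
from lids import *
lev([532,-70,42],.01); s=env.state(); print(s['tau'],s['moment'])
im=env.read_camera('top');crop(im,235,160,320,220,9,'t32.png')
im=env.read_camera('scene');crop(im,180,150,280,250,7,'s33.png')"
```

```text
t 53.48 eef [532.8 -68.7  42.1] F [-59.2 -15.6  40.8] M [-2.87 10.4   0.14] open 32.8 q [-0.25  0.6   1.9  -0.01  0.69 -0.26]
 rotvec [ 0.008 -0.037 -0.005]  shift now [ 0.2 -1.3 -0.8]  shift after [ 0.1 -1.3 -0.8]
[ 12.61865258 -43.49983692 -39.20201182   5.02443016 -14.2947641
  -0.06765191] [-2.87306327 10.39863762  0.14434707]
```

View pics/s33.png

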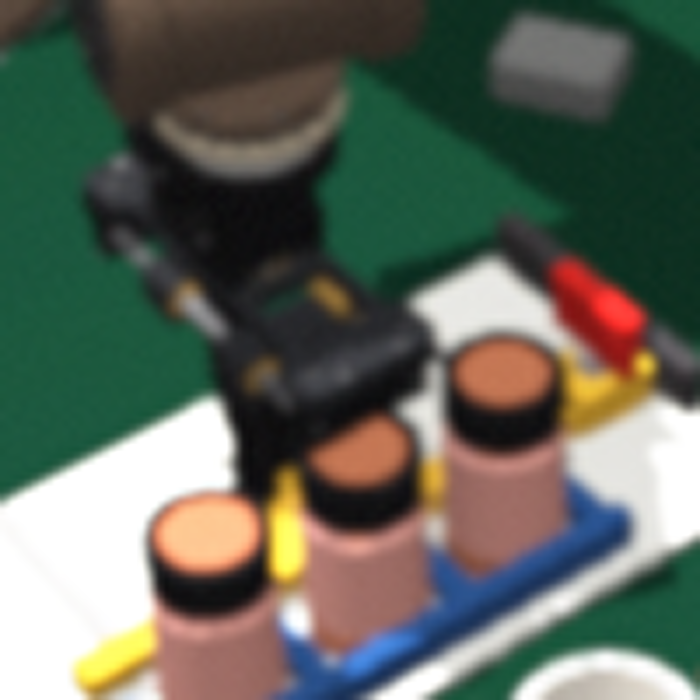

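step_arm:
  rows:
    - [0,1,-5,0,-0.037,0]
    - [0,0,-1,0,0,0]
    - [0,0,0,0,0,0]
  grip: 40

```text
t: 53.95
eef_pos: [526.8, -68.2, 43.1]
tcp_rot: [1.425, 1.565, 1.443]
ft_force: [0.6, -0.2, 0.8]
opening: 0.421
```

```bash
python3 -c "
from lids import *
lev([528,-70,42],.01)
im=env.read_camera('scene');crop(im,180,150,280,250,7,'s34.png')"
```

```text
t 53.95 eef [526.8 -68.2  43.1] F [ 0.6 -0.2  0.8] M [-0.02 -0.12 -0.01] open 40.1 q [-0.26  0.58  1.94  0.01  0.63 -0.28]
 rotvec [ 0.007  0.001 -0.005]  shift now [ 1.1 -1.8  1.1]  shift after [ 1.1 -1.8  1.1]
```

View pics/s34.png

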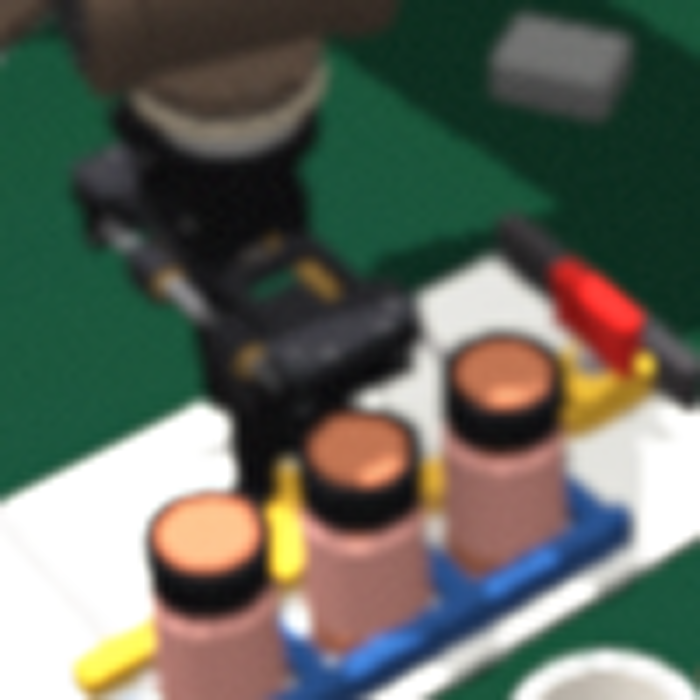

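View pics/t32.png

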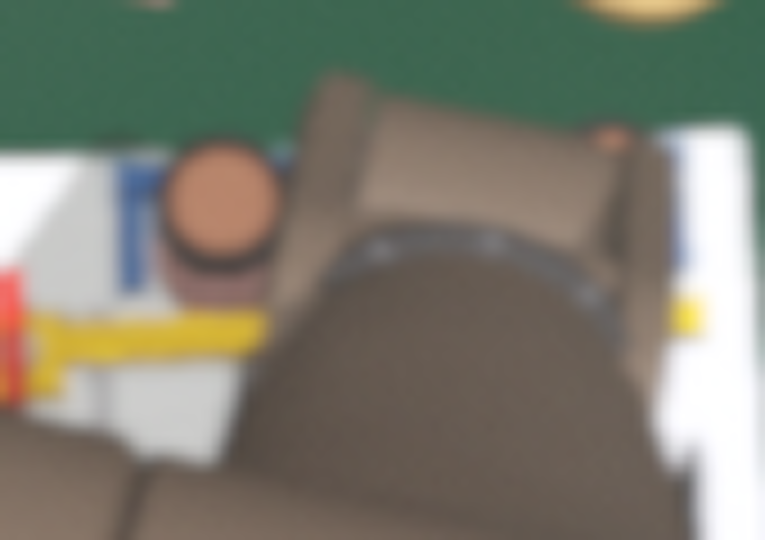

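With 60 N the bar doesn't move, so it may already be at its stop. I'll measure the back wall's inner edge from the initial image to settle the rack's x.

```bash
python3 -c "
from h import *
im=cv2.imread('pics/scene0.png');big=cv2.resize(im,None,fx=4,fy=4,interpolation=cv2.INTER_CUBIC)
hsv=cv2.cvtColor(big,cv2.COLOR_BGR2HSV);m=cv2.inRange(hsv,(100,110,60),(125,255,255))
pts=[]
for u in range(200*4,272*4,6):
    col=np.where(m[205*4:265*4,u]>0)[0]
    if len(col): 
        w=ray('scene',(u+.5)/4-.5,(col[0]+205*4+.5)/4-.5,30); pts.append(w[:2])
for p in pts: print(p.round(1),end=' ')
print()
# post top in top views: upper edge of dark blob
for f in ('top0','top_f','top_g'):
    im=cv2.imread(f'pics/{f}.png'); big=cv2.resize(im,None,fx=6,fy=6,interpolation=cv2.INTER_CUBIC)
    g=big.max(axis=2)[195*6:235*6,272*6:292*6]; mm=(g<110).astype(np.uint8)
    k,l,s,c=cv2.connectedComponentsWithStats(mm); i=1+np.argmax(s[1:,4]); x,y,w,h,a=s[i]
    print(f,s[i]/6, 'far edge', ray('top',272+(x+w/2)/6-.5,195+y/6-.5,88), 'near', ray('top',272+(x+w/2)/6-.5,195+(y+h)/6-.5,88))
"
```

```text
[ 620.5 -193.5] [ 628.4 -193. ] [ 637.  -193.1] [ 645.5 -193.1] [ 649.9 -190.6] [ 651.8 -186.5] [ 652.1 -181.3] [ 652.4 -176.1] [ 651.8 -170.3] [ 652.1 -165.1] [ 652.4 -159.8] [ 651.9 -154. ] [ 652.2 -148.7] [ 615.  -118.1] [ 618.7 -114.9] [ 626.8 -114.7] [ 634.7 -114.6] [ 642.7 -114.4] [ 648.  -112.4] [ 650.8 -108.7] [ 651.1 -103.3] [651.4 -97.8] [651.7 -92.3] [650.3 -85.6] [651.5 -80.6] [651.8 -75.1] [616.3 -43.5] [615.6 -37.1] [621.2 -35.2] [629.5 -35.3] [637.7 -35.4] [644.9 -34.8] [648.7 -31.7] [649.9 -26.6] [650.2 -20.9] [650.5 -15.1] [650.8  -9.3] [649.3  -2.1] [650.5   3.1] [614.   37.6] [614.2  43.7] [622.7  43.3] [630.3  43.7] [637.8  44. ] [644.3  45. ] [648.2  48.2] [653.8  49.9] Traceback (most recent call last):
  File "<string>", line 16, in <module>
    k,l,s,c=cv2.connectedComponentsWithStats(mm); i=1+np.argmax(s[1:,4]); x,y,w,h,a=s[i]
                                                      ~~~~~~~~~^^^^^^^^^
    return _wrapfunc(a, 'argmax', axis=axis, out=out, **kwds)
    return bound(*args, **kwds)
ValueError: attempt to get argmax of an empty sequence
```

The bar is touching canisters that sit against the wall within the calibration error, and 60 N doesn't move it, so I take it as shut. I'll leave the post, check, and go back to the wing to lock it.

step_arm:
  rows:
    - [0,0,1,0,0,0]
    - [-40,0,0,0,0,0]
    - [-45,0,0,0,0,0]
    - [-20,0,0,0,0,0]
    - [0,45,0,-0.18,0,0]
    - [0,45,0,-0.18,0,0]
    - [0,0,0,-0.18,0,0]
    - [0,0,0,-0.18,0,0]
  grip: 60

```text
t: 55.0
eef_pos: [522.1, 23.5, 152.2]
tcp_rot: [0.222, 1.565, 0.98]
ft_force: [0.3, 0.7, -0.2]
opening: 0.629
```

```bash
python3 -c "
from lids import *
lids('i')
lev([564.5,99.3,140],1.58)
im=cv2.imread('pics/top_i.png')[:,:,::-1];crop(im,235,160,320,220,9,'t33.png')"
```

```text
top [302.3 180. ] 106 z109 [ 620.  -151.1] z117 [ 618.  -149.9]
scene [251.3 202.6] 107 z109 [609.5  13. ] z117 [616.4   7.8]
scene [230.7 213.5] 119 z109 [610.3 -67. ] z117 [617.2 -71.5]
scene [247.3 216. ] 41 z109 [649.7 -32.9] z117 [656.2 -37.7]
scene [209.1 225.4] 132 z109 [ 612.6 -147.7] z117 [ 619.4 -151.5]
scene [227.4 227.1] 49 z109 [ 651.5 -108.2] z117 [ 658.  -112.4]
t 55.10 eef [522.   23.2 152.1] F [ 0.5  0.2 -0. ] M [ 0.06 -0.15 -0.05] open 59.7 q [-0.09  0.4   1.87  0.01  0.87 -0.84]
 rotvec [-0.827  0.006  0.001]  shift now [12.6 26.4 83. ]  shift after [ 12.1 -43.2  75.7]
```

View pics/t33.png

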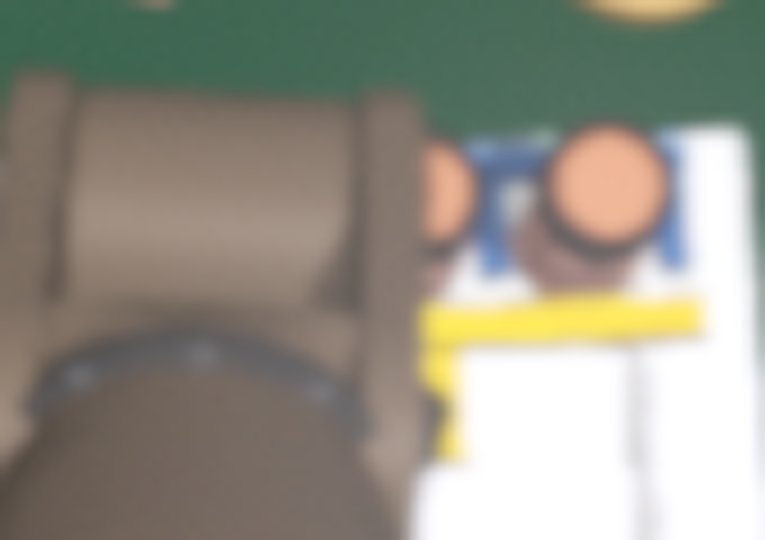

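```bash
python3 - <<'E'
from h import *
def prof(f,cam,u0,u1,x0,x1,y,z=30):
    im=cv2.imread(f'pics/{f}.png').astype(np.float32)
    out=[]
    for yy in y:
        xs=np.arange(x0,x1,.5); P=np.array([proj(cam,[x,yy,z]) for x in xs]).astype(np.float32)
        v=cv2.remap(im,P[:,0].reshape(1,-1),P[:,1].reshape(1,-1),cv2.INTER_CUBIC)[0]
        out.append(v)
    return xs,np.array(out).mean(0)
# bar face: yellow->white transition (blue channel)
for f,cam,ys in (("top_g","top",[-125,-115,-105,-35,-30]),("top_f","top",[-190,-170,-110,-30]),("top0","top",[-190,-170,-110,-30]),("scene_f","scene",[-190,-185,-175])):
    xs,v=prof(f,cam,0,0,500,612,ys)
    b=v[:,0]; g=np.diff(b); 
    i=np.argmax(g); j=np.argmin(g); print(f,"bar far edge x",xs[i]+.25,"near",xs[j]+.25)
for f,cam,ys in (("top0","top",[-170,-160,-145,-90,-70,-50,-10,0]),("scene0","scene",[-175,-165,-95,-85,-75,-20,-10])):
    xs,v=prof(f,cam,0,0,625,680,ys)
    r=v[:,2]; g=np.diff(r); i=np.argmin(g); print(f,"wall inner",xs[i]+.25,"outer",xs[np.argmax(g)]+.25)
E
```

```text
top_g bar far edge x 585.25 near 569.25
top_f bar far edge x 535.75 near 520.75
top0 bar far edge x 571.25 near 555.25Traceback (most recent call last):
  File "<stdin>", line 12, in <module>
  File "<stdin>", line 6, in prof
  File "h.py", line 8, in proj
    c=env.get_calibration(n);P=c["pose"];q=P[:3,:3].T@(np.array(p)-P[:3,3]);return np.array([c["fx"]*q[0]/q[2]+c["cx"],c["fy"]*q[1]/q[2]+c["cy"]])
ValueError: time passes only in moves, steps and waits
```

```bash
sed -i 's/^import numpy as np, cv2/import numpy as np, cv2, functools/; s/c=env.get_calibration(n)/c=cal(n)/g' h.py; cat >> h.py <<'E'
@functools.lru_cache(None)
def cal(n): return env.get_calibration(n)
E
cat > w.py <<'E'
from h import *
def prof(f,cam,x0,x1,y,z=30):
    im=cv2.imread(f'pics/{f}.png').astype(np.float32); out=[]
    xs=np.arange(x0,x1,.5)
    for yy in y:
        P=np.array([proj(cam,[x,yy,z]) for x in xs]).astype(np.float32)
        out.append(cv2.remap(im,P[:,0].reshape(1,-1),P[:,1].reshape(1,-1),cv2.INTER_CUBIC)[0])
    return xs,np.array(out).mean(0)
E
python3 - <<'E'
from w import *
for f,cam,ys in (("top0","top",[-170,-160,-145]),("top0","top",[-90,-70,-50]),("scene0","scene",[-175,-165]),("scene0","scene",[-95,-85,-75])):
    xs,v=prof(f,cam,625,680,ys)
    r=v[:,2]; g=np.diff(r); print(f,"wall inner",xs[np.argmin(g)]+.25,"outer",xs[np.argmax(g)]+.25); print(r[::4].astype(int))
for f,ys in (("scene_f",[-195,-188]),("scene_i",[-195,-188])):
    xs,v=prof(f,"scene",500,612,ys); b=v[:,0]; print(f,b[::4].astype(int),xs[np.argmax(np.diff(b))])
E
```

```text
top0 wall inner 644.75 outer 656.25
[255 255 255 255 255 255 250 244 225 204 174 150 132 126 134 148 165 179
 183 175 158 136 118 107 105 103 103 103]
top0 wall inner 643.25 outer 655.25
[255 255 255 255 256 253 248 234 214 188 160 141 131 134 145 159 173 179
 174 160 141 125 113 111 109 109 108 108]
scene0 wall inner 650.25 outer 673.25
[253 252 253 253 253 252 252 253 254 255 251 234 199 144  95  65  48  42
  34  26  21  22  35  62 106 161 207 238]
scene0 wall inner 651.25 outer 671.75
[253 253 253 253 252 252 253 254 254 255 248 219 172 120  76  54  43  36
  30  24  22  30  52  89 143 193 229 246]
scene_f [254 254 254 254 254 254 254 254 254 255 257 250 227 190 146 114  99  92
  91  85  74  61  48  41  48  74 102 140 185 212 236 250 252 254 254 254
 254 254 254 254 254 254 254 254 254 254 254 254 254 254 254 255 255 254
 254 254] 554.0
scene_i [254 254 254 254 254 254 254 254 254 254 254 254 254 254 254 254 254 254
 254 254 254 254 254 254 254 254 254 254 254 254 254 254 254 255 256 254
 244 215 170 132 108  97  95  91  84  73  56  44  44  58  83 126 163 192
 219 232] 601.0
```

The measurements disagree: the wall-to-bar gap gives a bar value of about 8-10 mm, while the stall suggests 4 mm. I'll settle it physically by gripping canister B and pushing it gently toward the wall.

step_arm:
  rows:
    - [-5,0,0,0.18,0,0]
    - [0,0,0,0.18,0,0]
    - [0,0,0,0.18,0,0]
    - [0,0,0,0.18,0,0]
    - [0,-47,45,0,0,0]
    - [0,-47,45,0,0,0]
    - [0,0,0,0,0,0]
  grip: 90

```text
t: 55.98
eef_pos: [612.9, -71.3, 156.9]
tcp_rot: [0.912, 1.564, 0.893]
ft_force: [-0.3, 1.1, -0.8]
opening: 0.942
```

```bash
python3 -c "
from lids import *
lev([617.5,-70.8,100],0.01)"
```

```text
t 55.98 eef [612.9 -71.3 156.9] F [-0.3  1.1 -0.8] M [-0.   -0.15  0.02] open 89.6 q [-0.23  0.52  1.63  0.01  0.99 -0.21]
 rotvec [-0.029  0.004 -0.005]  shift now [56.9  0.2  4.4]  shift after [56.9  0.4  4.6]
```

step_arm:
  rows:
    - [20,0.4,4.6,-0.027,0.004,-0.005]
    - [40,0,0,0,0,0]
    - [25,0,0,0,0,0]
    - [0,0,0,0,0,0]

```text
t: 56.48
eef_pos: [615.8, -68.3, 66.0]
tcp_rot: [3.075, 1.567, 3.08]
ft_force: [0.3, -0.1, -0.1]
opening: 0.946
```

```bash
python3 -c "
from lids import *
lev([617.5,-70.8,41],0.01)"
```

```text
t 56.48 eef [615.8 -68.3  66. ] F [ 0.3 -0.1 -0.1] M [-0.01 -0.15  0.05] open 90.0 q [-0.22  0.64  1.7  -0.    0.81 -0.22]
 rotvec [-0.005 -0.004 -0.   ]  shift now [25.  -2.5  1.8]  shift after [25.  -2.5  1.7]
```

step_arm:
  rows:
    - [15,-2.5,1.7,-0.005,-0.004,0]
    - [10,0,0,0,0,0]
    - [0,0,0,0,0,0]
    - [0,0,0,0,0,0]

```text
t: 56.98
eef_pos: [618.1, -70.1, 40.9]
tcp_rot: [-0.119, 1.568, -0.109]
ft_force: [-1.3, -0.3, -0.0]
opening: 0.952
```

step_arm:
  rows:
    - [0,0,0,0,0,0]
    - [0,0,0,0,0,0]
    - [0,0,0,0,0,0]
    - [0,0,0,0,0,0]
    - [0,0,0,0,0,0]
    - [0,0,0,0,0,0]
  grip: 40

```text
t: 57.72
eef_pos: [615.4, -70.1, 42.1]
tcp_rot: [3.107, 1.568, 3.117]
ft_force: [0.1, -0.6, -1.8]
opening: 0.611
```

```bash
python3 -c "
from lids import *
lev([617.5,-70.8,41],0.01)"
```

```text
t 57.73 eef [615.4 -70.1  42.1] F [ 0.1 -0.6 -1.8] M [ 0.04 -0.25  0.06] open 58.1 q [-0.22  0.67  1.71 -0.    0.76 -0.23]
 rotvec [ 0.    -0.003 -0.   ]  shift now [ 1.1 -0.7  2.1]  shift after [ 1.1 -0.7  2.1]
```

step_arm:
  rows:
    - [0,0,2,0,0,0]
    - [0,0,2,0,0,0]

```text
t: 57.98
eef_pos: [615.7, -70.0, 42.2]
tcp_rot: [3.068, 1.559, 3.079]
ft_force: [-11.2, -1.2, 8.6]
opening: 0.607
```

```bash
python3 -c "
from lids import *
lev([617.5,-70.8,41],0.01)"
```

```text
t 57.98 eef [615.7 -70.   42.2] F [-11.2  -1.2   8.6] M [-0.44  2.11 -0.07] open 57.8 q [-0.22  0.67  1.7  -0.    0.78 -0.23]
 rotvec [ 0.001 -0.012 -0.001]  shift now [ 1.2 -0.8  1.8]  shift after [ 1.2 -0.8  1.8]
```

B resists 11 N without moving and sits 86.3 mm from the post; 86 mm is expected at bar = 0.004. So the bar is shut and the cameras are biased a few mm in x. I'll release and go lock the knob.

step_arm:
  rows:
    - [0,0,0,0,-0.012,0]
    - [0,0,0,0,0,0]
    - [0,0,0,0,0,0]
    - [0,0,0,0,0,0]
    - [0,0,0,0,0,0]
    - [-40,0,0,0,0,0]
    - [-50,0,0,0,0,0]
    - [-20,0,0,0,0,0]
  grip: 90

```text
t: 58.98
eef_pos: [615.8, -70.0, 153.5]
tcp_rot: [2.363, 1.569, 2.374]
ft_force: [-0.9, -0.4, -0.1]
opening: 0.947
```

step_arm:
  rows:
    - [0,55,-16,-0.187,0,0]
    - [0,55,-5,-0.187,0,0]
    - [0,50,20,-0.187,0,0]
    - [0,0,0,-0.187,0,0]
    - [0,0,0,-0.187,0,0]
    - [0,0,0,-0.187,0,0]
    - [0,0,0,-0.187,0,0]
    - [0,0,0,-0.187,0,0]

```text
t: 59.98
eef_pos: [582.6, 97.0, 156.4]
tcp_rot: [-1.232, 1.567, 0.284]
ft_force: [-0.5, -0.8, 0.2]
opening: 0.948
```

```bash
python3 -c "
from lids import *
lev([565,99.3,120],1.58)
im=env.read_camera('scene');crop(im,180,150,280,250,7,'s35.png')"
```

```text
t 59.98 eef [582.6  97.  156.4] F [-0.5 -0.8  0.2] M [ 0.07 -0.16  0.02] open 90.1 q [ 0.05  0.49  1.7   0.    0.95 -1.46]
 rotvec [-0.064  0.001  0.004]  shift now [36.3 17.8  1.3]  shift after [36.4 17.6  2.4]
```

View pics/s35.png

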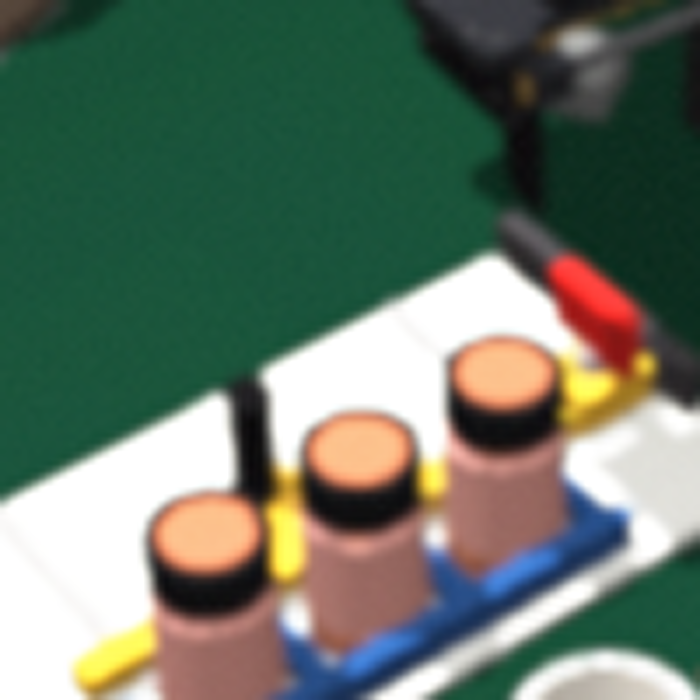

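step_arm:
  rows:
    - [20,16,2,-0.064,0,0.004]
    - [30,0,0,0,0,0]
    - [30,0,0,0,0,0]
    - [0,0,0,0,0,0]
  grip: 55

```text
t: 60.52
eef_pos: [567.0, 100.0, 75.2]
tcp_rot: [-1.001, 1.568, 0.58]
ft_force: [0.3, 0.1, -0.3]
opening: 0.605
```

```bash
python3 -c "
from lids import *
lev([566.5,99.3,42],1.58)"
```

```text
t 60.52 eef [567.  100.   75.2] F [ 0.3  0.1 -0.3] M [ 0.05 -0.08  0.02] open 57.5 q [ 0.06  0.58  1.81  0.    0.76 -1.52]
 rotvec [0.    0.001 0.002]  shift now [33.2  0.5 -0.7]  shift after [33.2  0.5 -0.7]
```

step_arm:
  rows:
    - [20,0.5,-0.7,0,0,0.002]
    - [13,0,0,0,0,0]
    - [0,0,0,0,0,0]
    - [0,0,0,0,0,0]

```text
t: 61.02
eef_pos: [568.8, 99.5, 45.2]
tcp_rot: [-1.259, 1.566, 0.316]
ft_force: [0.2, 0.6, 0.1]
opening: 0.577
```

```bash
python3 -c "
from lids import *
lev([566.5,99.3,42],1.58)"
```

```text
t 61.02 eef [568.8  99.5  45.2] F [0.2 0.6 0.1] M [ 0.09 -0.11 -0.06] open 54.9 q [ 0.06  0.62  1.82  0.    0.69 -1.52]
 rotvec [-0.005  0.002  0.005]  shift now [ 3.2  2.3 -0.2]  shift after [ 3.2  2.3 -0.2]
```

step_arm:
  rows:
    - [3,2.3,0,-0.005,0,0.005]
    - [0,0,0,0,0,0]
    - [0,0,0,0,0,0]
    - [0,0,0,0,0,0]
    - [0,0,0,0,0,0]
    - [0,0,0,0,0,0]
    - [0,0,0,0,0,0]
    - [0,0,0,0,0,0]
  grip: 0

```text
t: 62.02
eef_pos: [567.0, 99.5, 43.5]
tcp_rot: [-0.825, 1.569, 0.756]
ft_force: [0.0, 0.2, 0.2]
opening: 0.126
```

```bash
python3 -c "
from lids import *
lev([566.5,99.3,42],0.16)"
```

```text
t 62.02 eef [567.   99.5  43.5] F [0.  0.2 0.2] M [ 0.01 -0.13 -0.03] open 12.0 q [ 0.06  0.62  1.83  0.    0.69 -1.52]
 rotvec [1.421 0.002 0.   ]  shift now [ 1.5  0.5 -0.2]  shift after [ 1.5 -0.1 -0.5]
```

The wing is gripped with the knob free and the bar shut. I'll turn it clockwise to lock.

step_arm:
  rows:
    - [0,0,0,0.17,0,0]
    - [0,0,0,0.17,0,0]
    - [0,0,0,0.17,0,0]
    - [0,0,0,0.17,0,0]
    - [0,0,0,0.17,0,0]
    - [0,0,0,0.17,0,0]
    - [0,0,0,0.17,0,0]
    - [0,0,0,0,0,0]

```text
t: 63.02
eef_pos: [568.1, 101.1, 43.5]
tcp_rot: [0.221, 1.566, 0.577]
ft_force: [0.0, -0.1, 0.1]
opening: 0.124
```

```bash
python3 -c "
from lids import *
lev([566.5,99.3,42],0.16)"
```

```text
t 63.02 eef [568.1 101.1  43.5] F [ 0.  -0.1  0.1] M [-0.28 -0.05 -0.04] open 11.8 q [ 0.06  0.62  1.83  0.    0.69 -0.3 ]
 rotvec [ 0.196  0.005 -0.002]  shift now [ 1.5 -1.1 -2.2]  shift after [ 1.5 -1.5 -1.9]
```

step_arm:
  rows:
    - [0,0,0,0.12,0,0]
    - [0,0,0,0.08,0,0]
    - [0,0,0,0.03,0,0]
    - [0,0,0,0,0,0]

```text
t: 63.52
eef_pos: [568.5, 101.2, 43.5]
tcp_rot: [0.249, 1.565, 0.387]
ft_force: [0.9, -0.2, -0.9]
opening: 0.129
```

```bash
python3 -c "
from lids import *
lev([566.5,99.3,42],0.16)"
```

```text
t 63.52 eef [568.5 101.2  43.5] F [ 0.9 -0.2 -0.9] M [-0.02 -0.16  0.77] open 12.3 q [ 0.06  0.62  1.82  0.    0.69 -0.08]
 rotvec [-0.022  0.005 -0.001]  shift now [ 1.5 -1.6 -2.2]  shift after [ 1.5 -1.5 -2.3]
```

step_arm:
  rows:
    - [0,0,0,0.06,0,0]
    - [0,0,0,0,0,0]

```text
t: 63.78
eef_pos: [568.5, 101.2, 43.6]
tcp_rot: [0.218, 1.565, 0.302]
ft_force: [0.6, 0.0, 0.0]
opening: 0.138
```

```bash
python3 -c "
from lids import *
lev([566.5,99.3,42],0.16)"
```

```text
t 63.77 eef [568.5 101.2  43.6] F [0.6 0.  0. ] M [-0.11 -0.14  0.81] open 13.1 q [ 0.06  0.62  1.82  0.    0.69 -0.02]
 rotvec [-0.076  0.005 -0.001]  shift now [ 1.5 -1.7 -2.2]  shift after [ 1.6 -1.5 -2.3]
```

The knob is at its stop: the reaction moment is 0.8 N·m and the jaw angle corresponds to about 1.4 rad. I'll release, rise and check the picture.

step_arm:
  rows:
    - [0,0,0,0,0,0]
    - [0,0,0,0,0,0]
    - [0,0,0,0,0,0]
    - [0,0,0,0,0,0]
    - [-45,0,0,0,0,0]
    - [-50,0,0,0,0,0]
    - [-15,0,0,0,0,0]
    - [0,40,0,0,0,0]
  grip: 60

```text
t: 64.78
eef_pos: [564.3, 139.5, 155.9]
tcp_rot: [0.655, 1.567, 0.737]
ft_force: [0.4, -0.8, -0.5]
opening: 0.632
```

```bash
python3 -c "
from lids import *
lids('j')
lev([614.8,9.2,125],0.01)
im=cv2.imread('pics/top_j.png')[:,:,::-1];crop(im,215,160,320,230,7,'t36.png')
im=cv2.imread('pics/scene_j.png')[:,:,::-1];crop(im,180,150,280,250,7,'s36.png')"
```

```text
top [302.3 180. ] 106 z109 [ 620.  -151.1] z117 [ 618.  -149.9]
top [259.3 181.9] 106 z109 [617.3   9.3] z117 [615.3   9.5]
top [280.7 181. ] 107 z109 [618.7 -70.4] z117 [616.7 -69.7]
scene [251.5 202.5] 112 z109 [609.4  14. ] z117 [616.3   8.7]
scene [230.8 213.5] 119 z109 [610.6 -66.7] z117 [617.5 -71.2]
scene [209.1 225.3] 128 z109 [ 612.2 -147.3] z117 [ 619.1 -151.1]
t 64.88 eef [563.2 142.8 154.9] F [-0.7 -0.1  0.3] M [-0.08 -0.07  0.02] open 59.9 q [0.13 0.48 1.72 0.   0.94 0.04]
 rotvec [ 0.077  0.001 -0.003]  shift now [  29.5 -137.7   39.8]  shift after [  29.9 -134.1   50.3]
```

View pics/s36.png

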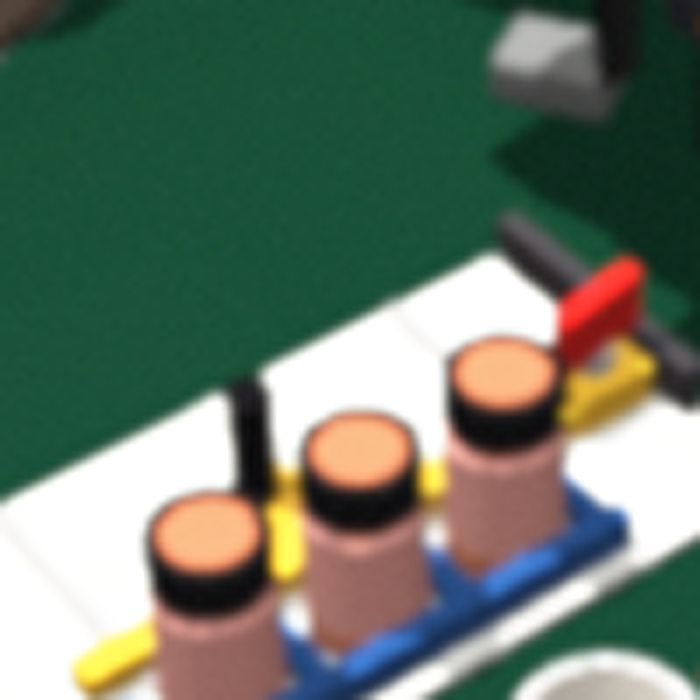

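The wing is now across (locked) and the canisters are aligned. Next I'll press the lids with closed fingers, starting with C.

step_arm:
  rows:
    - [0,-45,17,0.07,0,0]
    - [0,-45,17,0,0,0]
    - [0,-44,16,0,0,0]
    - [0,0,0,0,0,0]
    - [0,0,0,0,0,0]
  grip: 0

```text
t: 65.5
eef_pos: [618.0, 7.1, 150.0]
tcp_rot: [2.603, 1.564, 2.621]
ft_force: [-1.0, -0.5, -0.1]
opening: 0.163
```

```bash
python3 -c "
from lids import *
lev([614.5,9.2,125],0.01)"
```

```text
t 65.50 eef [618.    7.1 150. ] F [-1.  -0.5 -0.1] M [-0.03 -0.12 -0.03] open 15.5 q [-0.1   0.53  1.63  0.    0.98 -0.12]
 rotvec [ 0.008 -0.006 -0.003]  shift now [25.   2.1 -3.3]  shift after [25.   2.2 -3.4]
```

step_arm:
  rows:
    - [10,2,-3.5,0.008,-0.006,-0.003]
    - [12,0,0,0,0,0]
    - [4,0,0,0,0,0]
    - [3,0,0,0,0,0]

```text
t: 66.0
eef_pos: [612.8, 11.9, 118.4]
tcp_rot: [2.64, 1.57, 2.653]
ft_force: [0.4, -0.0, 0.7]
opening: 0.003
```

step_arm:
  rows:
    - [4,0,0,0,0,0]
    - [3,0,0,0,0,0]
    - [3,0,0,0,0,0]

```text
t: 66.38
eef_pos: [613.0, 12.1, 108.0]
tcp_rot: [1.858, 1.57, 1.872]
ft_force: [0.6, -0.2, -0.5]
opening: 0.002
```

```bash
python3 -c "
from lids import *
lev([614.5,9.2,105],0.01)
im=env.read_camera('scene');crop(im,180,150,280,250,7,'s37.png')"
```

```text
t 66.38 eef [613.   12.1 108. ] F [ 0.6 -0.2 -0.5] M [ 0.02 -0.1  -0.01] open 0.2 q [-0.09  0.58  1.68  0.    0.88 -0.1 ]
 rotvec [ 0.003 -0.    -0.   ]  shift now [ 3.  -2.9  1.4]  shift after [ 3.  -2.9  1.4]
```

View pics/s37.png

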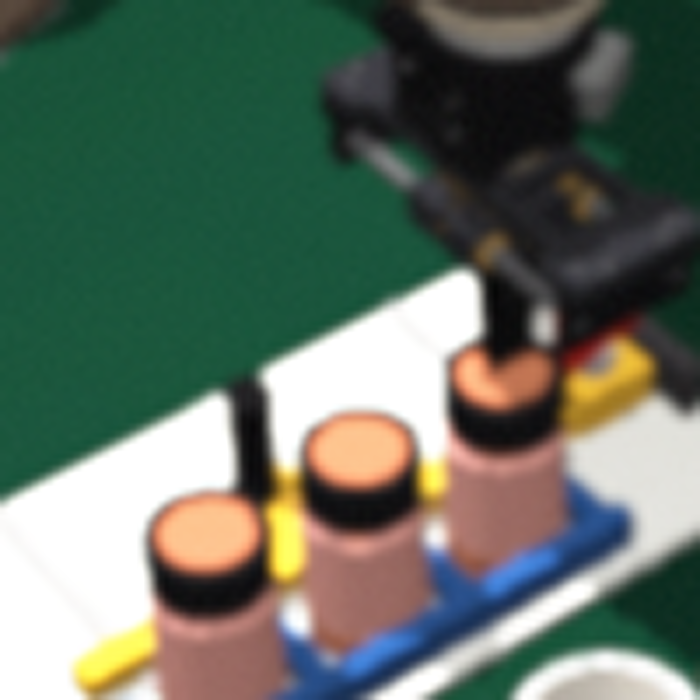

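The tip is just above C's lid at about (510,360) in the crop. I'll recentre and press down slowly.

step_arm:
  rows:
    - [1,-2.9,1.4,0,0,0]
    - [3,0,0,0,0,0]

```text
t: 66.68
eef_pos: [614.6, 8.9, 103.6]
tcp_rot: [1.63, 1.57, 1.643]
ft_force: [0.2, 0.9, 0.5]
opening: 0.007
```

step_arm:
  rows:
    - [3,0,0,0,0,0]

```text
t: 66.8
eef_pos: [614.7, 8.8, 100.7]
tcp_rot: [0.912, 1.57, 0.925]
ft_force: [-1.7, 0.4, 5.9]
opening: 0.004
```

step_arm:
  rows:
    - [3,0,0,0,0,0]

```text
t: 66.92
eef_pos: [614.7, 8.8, 98.0]
tcp_rot: [0.509, 1.57, 0.522]
ft_force: [-1.5, 0.4, 6.4]
opening: 0.004
```

step_arm:
  rows:
    - [3,0,0,0,0,0]

```text
t: 67.05
eef_pos: [614.8, 8.8, 95.5]
tcp_rot: [0.259, 1.57, 0.272]
ft_force: [-5.0, 0.3, 30.2]
opening: 0.005
```

step_arm:
  rows:
    - [3,0,0,0,0,0]

```text
t: 67.18
eef_pos: [615.5, 8.8, 95.4]
tcp_rot: [-0.027, 1.567, -0.013]
ft_force: [-12.2, 0.7, 45.4]
opening: 0.003
```

C's lid is home: about 6 N of travel from 102.5 to 95.5, then a hard stop. Next is B.

step_arm:
  rows:
    - [-10,0,0,0,0,0]
    - [-12,0,0,0,0,0]
    - [-5,0,0,0,0,0]
    - [0,-40,0,0,0,0]
    - [0,-38,0,0,0,0]
    - [0,0,0,0,0,0]
    - [0,0,0,0,0,0]

```text
t: 68.05
eef_pos: [616.5, -70.2, 123.7]
tcp_rot: [0.041, 1.567, 0.056]
ft_force: [0.0, -0.4, -0.8]
opening: 0.007
```

```bash
python3 -c "
from lids import *
lev([615.7,-70.2,106],0.01)
im=env.read_camera('scene');crop(im,180,150,280,250,7,'s38.png')"
```

```text
t 68.05 eef [616.5 -70.2 123.7] F [ 0.  -0.4 -0.8] M [ 0.04 -0.08 -0.03] open 0.7 q [-0.22  0.56  1.65  0.    0.92 -0.24]
 rotvec [ 0.005  0.004 -0.   ]  shift now [17.7 -0.  -0.8]  shift after [17.7 -0.  -0.8]
```

View pics/s38.png

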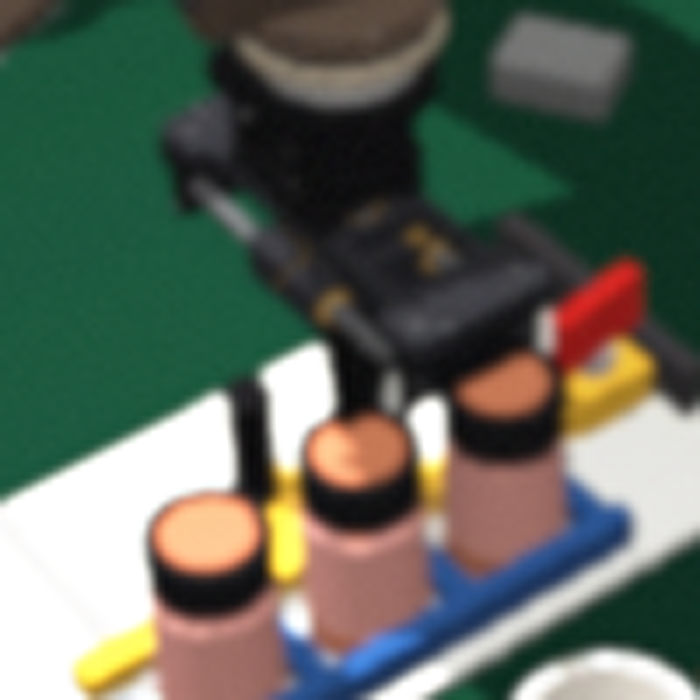

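step_arm:
  rows:
    - [9,0,-0.8,0,0.004,0]
    - [8,0,0,0,0,0]
    - [3,0,0,0,0,0]
    - [0,0,0,0,0,0]

```text
t: 68.6
eef_pos: [615.4, -67.8, 101.7]
tcp_rot: [2.827, 1.569, 2.845]
ft_force: [0.6, -0.5, -0.0]
opening: 0.002
```

step_arm:
  rows:
    - [3,0,0,0,0,0]
    - [3,0,0,0,0,0]

```text
t: 68.85
eef_pos: [615.7, -67.8, 96.8]
tcp_rot: [1.896, 1.571, 1.914]
ft_force: [-2.2, 0.6, 6.4]
opening: 0.004
```

step_arm:
  rows:
    - [3,0,0,0,0,0]

```text
t: 68.97
eef_pos: [616.2, -67.9, 95.6]
tcp_rot: [-0.212, 1.569, -0.194]
ft_force: [-7.9, 2.5, 31.4]
opening: 0.004
```

step_arm:
  rows:
    - [3,0,0,0,0,0]

```text
t: 69.1
eef_pos: [616.8, -68.0, 95.6]
tcp_rot: [-0.236, 1.566, -0.218]
ft_force: [-10.4, 2.0, 36.1]
opening: 0.002
```

B's lid is home. Next is A.

step_arm:
  rows:
    - [-10,0,0,0,0.004,0]
    - [-12,0,0,0,0,0]
    - [-5,0,0,0,0,0]
    - [0,-41,0,0,0,0]
    - [0,-40,0,0,0,0]
    - [0,0,0,0,0,0]
    - [0,0,0,0,0,0]

```text
t: 69.97
eef_pos: [618.6, -150.1, 125.0]
tcp_rot: [-0.495, 1.569, -0.476]
ft_force: [0.4, 0.5, -0.1]
opening: 0.006
```

```bash
python3 -c "
from lids import *
lev([617,-150.4,106],0.01)
im=env.read_camera('scene');crop(im,180,150,280,250,7,'s39.png')"
```

```text
t 69.97 eef [ 618.6 -150.1  125. ] F [ 0.4  0.5 -0.1] M [ 0.01 -0.09 -0.05] open 0.5 q [-0.34  0.58  1.61 -0.    0.95 -0.36]
 rotvec [0.009 0.002 0.001]  shift now [19.  -0.2 -1.6]  shift after [19.  -0.3 -1.6]
```

View pics/s39.png

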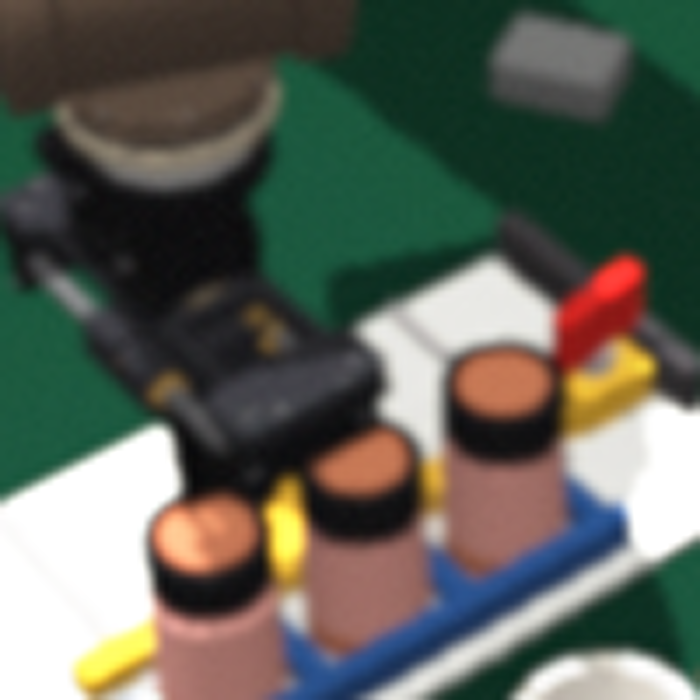

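step_arm:
  rows:
    - [9,-2,-1.6,0.008,0,0]
    - [8,0,0,0,0,0]
    - [3,0,0,0,0,0]
    - [0,0,0,0,0,0]

```text
t: 70.53
eef_pos: [616.8, -149.8, 103.0]
tcp_rot: [-0.617, 1.57, -0.603]
ft_force: [0.3, 0.3, -1.1]
opening: 0.004
```

step_arm:
  rows:
    - [3,0,0,0,0,0]
    - [3,0,0,0,0,0]

```text
t: 70.78
eef_pos: [617.2, -149.8, 97.7]
tcp_rot: [-0.489, 1.569, -0.475]
ft_force: [-2.2, 0.5, 5.7]
opening: 0.003
```

step_arm:
  rows:
    - [3,0,0,0,0,0]

```text
t: 70.9
eef_pos: [617.3, -149.9, 95.5]
tcp_rot: [-0.466, 1.568, -0.453]
ft_force: [-6.7, 2.3, 30.4]
opening: 0.009
```

step_arm:
  rows:
    - [3,0,0,0,0,0]

```text
t: 71.03
eef_pos: [618.0, -150.1, 95.4]
tcp_rot: [-0.414, 1.565, -0.401]
ft_force: [-10.7, 4.0, 40.5]
opening: 0.004
```

All three lids are home at the same height (95.5). I'll retreat clear and do a final check.

step_arm:
  rows:
    - [-15,0,0,0,0,0]
    - [-40,0,0,0,0,0]
    - [-50,0,0,0,0,0]
    - [0,-55,-25,0,0,0]
    - [0,-55,-25,0,0,0]
    - [0,-55,-25,0,0,0]
    - [0,0,0,0,0,0]
    - [0,0,0,0,0,0]

```text
t: 72.03
eef_pos: [543.7, -320.3, 207.0]
tcp_rot: [-0.498, 1.56, -0.483]
ft_force: [0.3, 0.6, 0.1]
opening: 0.005
```

```bash
python3 -c "
from lids import *
lids('z')
lev([545,-310,200],0.01)
for c in 'a':
  im=cv2.imread('pics/scene_z.png')[:,:,::-1];crop(im,160,150,290,270,6,'s40.png')
  im=cv2.imread('pics/top_z.png')[:,:,::-1];crop(im,210,155,330,235,6,'t40.png')
t=cv2.imread('pics/scene_z.png')[:,:,::-1]
for n,u in (('scene',0),('top',0)):
  pass
"
```

```text
top [259.3 182.1] 103 z109 [616.6   9.3] z117 [614.5   9.5]
top [280.6 181.2] 106 z109 [617.7 -69.8] z117 [615.7 -69.1]
scene [251.4 204. ] 121 z109 [614.6   9.7] z117 [621.5   4.5]
scene [230.9 214.9] 131 z109 [615.7 -70. ] z117 [622.6 -74.5]
scene [245.  221.3] 56 z109 [663.9 -52.2] z117 [670.3 -56.9]
scene [209.2 226.7] 86 z109 [ 617.5 -150.2] z117 [ 624.3 -154. ]
t 72.12 eef [ 544.  -319.6  207. ] F [-0.1  0.   0.6] M [-0.02 -0.1  -0.01] open 0.3 q [-0.64  0.49  1.54  0.    1.1  -0.65]
 rotvec [0.007 0.01  0.005]  shift now [6.9 9.6 1. ]  shift after [7.  9.6 1.1]
```

View pics/s40.png

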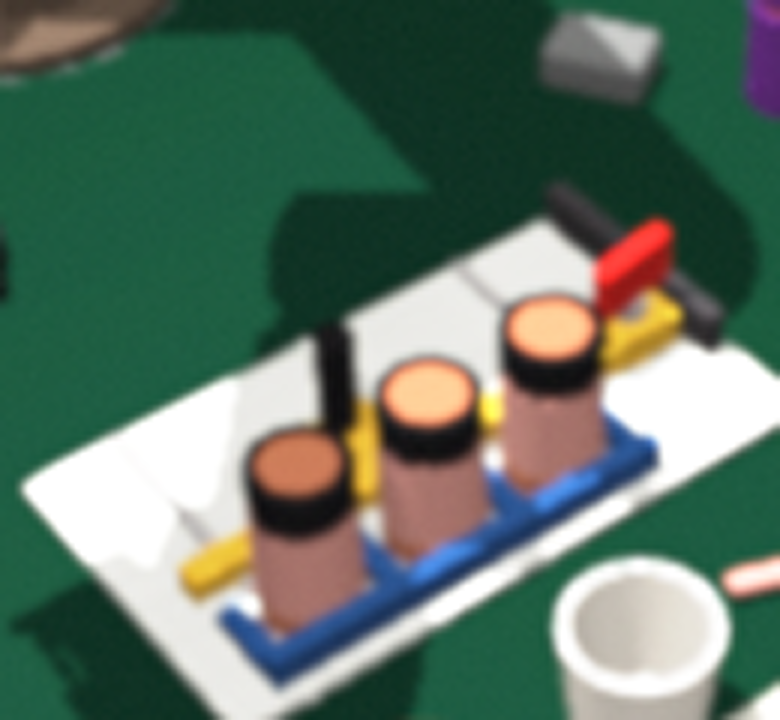

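View pics/t40.png

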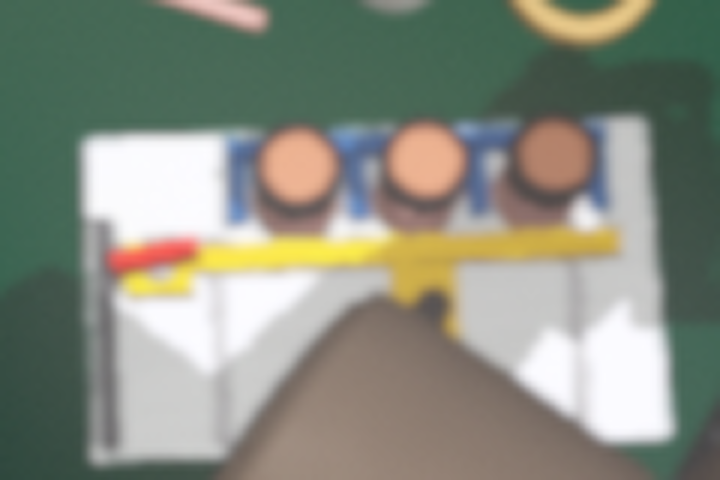

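View pics/scene_z.png

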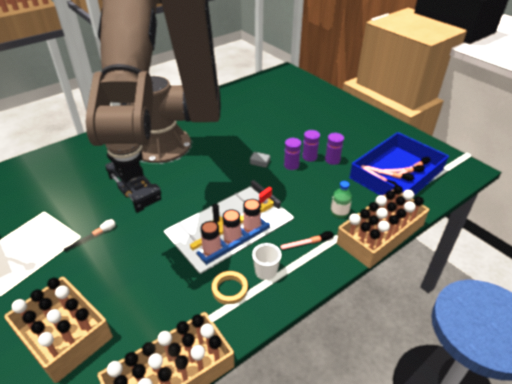

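Everything is in place and the lid tops now triangulate to z≈110. Handing in.

step_arm:
  rows:
    - [0,0,0,0,0,0]
    - [0,0,0,0,0,0]
    - [0,0,0,0,0,0]
    - [0,0,0,0,0,0]

```text
t: 72.62
eef_pos: [545.4, -316.9, 207.0]
tcp_rot: [-0.491, 1.56, -0.47]
ft_force: [-0.0, 0.1, -0.1]
opening: 0.004
```

```bash
python3 -c "
from h import *
print(env.job_done())"
```

```text
the job is handed in; nothing more can be done
None
```

I did every step in the required order and handed the job in at 72.6 s; it reports no verdict. I freed the knob, opened the bar and stood all three canisters in their own bays. Then I shut the bar, turned the knob to its stop and pressed all three lids home.

**Final checks:**
- **Canisters:** all three stand upright in their bays and line up against the bar. None was seen knocked aside.
- **Knob:** the wing lies across in both pictures, and I felt its stop at about 1.4 rad.
- **Lids:** each moved down about 6–7 mm at roughly 6 N to the same hard stop. The tops now triangulate to about 110 mm, down from 117 mm.
- **Bystanders and look-alikes:** none looked moved.
- **Robot:** it is clear of everything.

**Checks that disagreed:**
- **Tool height:** the reported tool height was about 36 mm too low, which showed when my first grip on the wing closed on air. I corrected for it from then on.
- **Bar position:** the cameras put the bar about 5 mm short of shut (8–10 mm instead of 4 mm). The bar did not move under a push reading about 60 N at the wrist. Canister B would not move under 11 N and sat 86.3 mm from the post, against 86 mm expected when shut. I took the bar as shut on that evidence.
- **Push force:** that push also read 44 N vertically for two steps. I could not fully explain this; the pictures showed no contact with the gripper's body.

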